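Drain and sort the stir bars under the magnifier

TASK

Swing the magnifier lamp clear of the grey catch tray, tip all the stir bars out of the casserole into the tray, and then stand the empty casserole upright in the middle of its cork mat. Move the blue bars from the tray into the round glass dish, leaving the white ones in the tray, then swing the magnifier back so that its lens is centred above the tray and stays there. Do not disturb the wash bottle, the flask or the carton.

Things in the scene. Friction and masses are not known exactly. Their poses are not given: they have to be found in the camera images.
- lamp_base: fixed foot (grey disc, 130 mm across) and upright steel post of the magnifier lamp; origin on the bench under the post's axis, which is also the vertical hinge axis of the swing arm. Only the arm turns
- lamp_arm (a joint): angle of the magnifier's swing arm about the post, rad. At 0 the arm points along the base's own -x axis; it grows as the arm swings clockwise seen from above (towards the base's own +y). Range -0.6 to 1.2. Stiff (about 0.9 N m of friction), stays where it is left. The arm is level, its underside 190 mm above the bench
- lens (a point): centre of the round magnifier lens, on the arm's line 250 mm from the hinge axis, 202 mm above the bench; the white ring round it is about 134 mm across and 20 mm thick (192 to 212 mm above the bench). A swing of the arm carries it over the tray's middle within 10 mm
- knob (a point): red upright grip pin at the outer end of the arm, 325 mm from the hinge axis, fixed to the arm: a cylinder 22 mm across, 52 mm tall; its top is 260 mm above the bench and this point is on its axis 238 mm above the bench; it stands on a bracket whose top is 209 mm above the bench
- tray: grey square catch tray fixed to the bench, 196 mm outside; origin at the centre of its underside. Flat floor 120 mm square, 6 mm above the bench; from its edges the four sides slope up at 30 degrees to a thin upright lip (4 mm thick, top 38 mm above the bench, inner faces 94 mm from the centre)
- dish: round shallow clear greenish glass dish fixed to the bench, 130 mm across, rim 12 mm high, inside 120 mm across, its floor 3 mm thick; origin at the centre of its underside
- mat: fixed round cork mat for the casserole, 200 mm across, 4 mm thick; origin at the centre of its underside
- casserole: loose steel flared pan with wooden stick handle, 160 g: base 84 mm across, rim 150 mm, 50 mm high, wall 3 mm, floor 5 mm; origin at its underside centre, z up through the mouth. The handle points along its own -x, rising outwards by 0.2 rad, 14 mm wide and 14 mm thick, from the rim out to 163 mm from the centre. Tipped to about 105 degrees, it drains. Starts on the mat, handle towards the robot
- casserole_grip (a point): point in the middle of the casserole's handle, 118 mm from the bowl's axis along the casserole's own -x, 56 mm above its underside
- casserole_bowl (a point): centre of the casserole's bowl, 25 mm above its underside
- blue1: blue stir bar: a short eight-sided rod, 28 mm long (along its own x axis), 16 mm across opposite flats, about 12 g; origin at its centre. Starts lying in the casserole; may be absent
- blue2: blue stir bar: a short eight-sided rod, 28 mm long (along its own x axis), 16 mm across opposite flats, about 12 g; origin at its centre. Starts lying in the casserole; may be absent
- blue3: blue stir bar: a short eight-sided rod, 28 mm long (along its own x axis), 16 mm across opposite flats, about 12 g; origin at its centre. Starts lying in the casserole; may be absent
- blue4: blue stir bar: a short eight-sided rod, 28 mm long (along its own x axis), 16 mm across opposite flats, about 12 g; origin at its centre. Starts lying in the casserole; may be absent
- white1: white stir bar: a short eight-sided rod, 28 mm long (along its own x axis), 16 mm across opposite flats, about 12 g; origin at its centre. Starts lying in the casserole; may be absent
- white2: white stir bar: a short eight-sided rod, 28 mm long (along its own x axis), 16 mm across opposite flats, about 12 g; origin at its centre. Starts lying in the casserole; may be absent
- wash_bottle: bystander: white bottle, 60 mm across, 150 mm tall; origin at the centre of its underside
- flask: bystander: glass flask, 92 mm across, 130 mm tall; origin at the centre of its underside
- glove_box: bystander: cardboard carton 120 x 180 x 70 mm; origin at the centre of its underside
There are look-alikes about, which are no part of the job. There is more than one size of the dish; the job needs the larger.

How it is judged (in metres and radians):
On the way, in this order (a step that is already met when the one before it is completed fails the run):
1. the magnifier is swung clear of the tray: lens centre more than 140 mm (level distance) from the tray's centre (horizontal distance between lens and tray above 0.14 m), for 0.2 s.
2. the casserole is tipped by more than 70 degrees above the tray (bowl centre within 140 mm level distance of the tray's centre) and every bar has left the bowl (over 80 mm from the bowl's centre) (angle between casserole's own z axis and vertical above 1.22 rad and horizontal distance between casserole_bowl and tray below 0.14 m and distance between each of blue1, blue2, blue3, blue4, white1, white2 and casserole_bowl above 0.08 m), for 0.1 s.
3. the casserole stands upright on the cork mat again, its centre within 50 mm of the mat's centre (angle between casserole's own z axis and vertical below 0.12 rad and horizontal distance between casserole and mat below 0.05 m and height (world z) of casserole below 0.012 m and linear speed of casserole below 0.03 m/s), for 0.2 s.
At the end, for the whole second after the job is handed in: Blue bars in the glass dish (within 58 mm of its centre), white bars in the tray; casserole upright (0.12 rad) on the mat, centre within 50 mm of the mat's centre; lens centre within 30 mm (level distance) of the tray's centre; all at rest (all of step 3 and horizontal distance between each of blue1, blue2, blue3, blue4 and dish below 0.058 m and height (world z) of each of blue1, blue2, blue3, blue4 below 0.03 m and x of white1 in the frame of tray between -0.092 and 0.092 m and y of white1 in the frame of tray between -0.092 and 0.092 m and z of each of white1, white2 in the frame of tray below 0.04 m and x of white2 in the frame of tray between -0.092 and 0.092 m and y of white2 in the frame of tray between -0.092 and 0.092 m and linear speed of each of blue1, blue2, blue3, blue4, white1, white2 below 0.03 m/s and horizontal distance between lens and tray below 0.03 m and velocity of joint lamp_arm between -0.05 and 0.05 rad/s); the robot touches nothing.
It fails at once if wash bottle moved by more than 40 mm (distance of wash_bottle from where it was at the start of the episode above 0.04 m).
It fails at once if flask moved by more than 40 mm (distance of flask from where it was at the start of the episode above 0.04 m).
It fails at once if glove box moved by more than 40 mm (distance of glove_box from where it was at the start of the episode above 0.04 m).
Of blue1, blue2, blue3, blue4, white1, white2 only 4 to 6 are there at a start; the rules pass over those that are not, and their reading is None.
At some moment in a run one of casserole, blue1, blue2, blue3, blue4, white1, white2 may be knocked a few centimetres aside while the robot is not near it.
It also fails if it takes over 210 s, if anything falls off the work surface, if the arm or the gripper's body presses on something with over 40 N, if the wrist force passes 120 N, or if a joint passes its speed limit or range.

ROBOT

A 6-joint arm with a two-finger parallel gripper is mounted at the origin on the work surface. World frame = base frame: x ahead of the robot, y to its left, z up, the work surface at z = 0. Lengths are in mm, angles in rad, forces in N, time in s.
With the tool pointing down it reaches from about 325 to 900 mm from the base axis. Payload 6.1 kg.
Tool frame: the origin (TCP) lies on the centre line of the jaws, within the pads' length; the fingertips stand 17 mm ahead of it and the grasp point (between the pads) lies 2 mm behind it; z points along the fingers, y is the direction in which the jaws open and shut (so a half turn about z gives the same grasp; the last joint's range is limited). The gripper opens to 85 mm and grips with 20 to 120 N. Pads are 22 mm wide; open, the fingers measure 114 mm over their backs; the gripper's body (76 mm by 85 mm) begins 54 mm behind the grasp point. The pads swing forward as they close: fully open they stand 13 mm farther back than shut.
Start: joints at [0.989, 0.22, 1.526, -0, 1.395, -0.126], TCP at [275.11, 561.186, 222.8] pointing down, gripper open.
Joint ranges: [-2.98, 2.98], [-0.91, 2.08], [0.09, 2.57], [-1.24, 4.39], [0.2, 2.65], [-2.68, 2.68]. Speed limits (rad/s): [2.57, 2.57, 3.01, 3.14, 3.14, 3.14].

INTERFACE

Orientations are given as a rotation vector (axis times angle).
In Python, from bench import robot gives the robot as it stands.
- The arm moves only by the tool play_rows, never from a script. Its argument "increments" is a list of rows, each a list of 7 numbers: the shift along the tool's x, y, z in m, then the turn, a rotation vector about the tool's x, y, z in degrees, then the opening, from 0 (shut) to 1 (fully open). A call has 1 to 8 rows; each row is the pose to reach, as a shift and turn from the pose commanded when the call began, along the tool's axes at that moment; what a row does not reach only later rows make up. A row lasts 1/10 s, in which the tool goes at most 50 mm and 8.59 degrees, less where a joint would pass 70% of its speed; a pose out of reach is approached as far as the arm can. A call with a gripper value outside its range is refused whole. The fingers move at their own pace and stop on an object; "squeeze" is the grip in N (left out, the last holds). Time passes only in rows, so rows that repeat a pose let the fingers close. It gives the time, the measured TCP pose, the force and the opening at its end, in the units of the state.
- robot.state(): the state, without advancing time (a new reading comes with each control period).
- robot.camera(name): name is "side" or "top" or "wrist"; returns a dict with "color" (480x640x3 uint8, red, green, blue), "z_map" (480x640 float32, mm along the optical axis (not along the pixel's ray), 0 where there is no reading), "vertical_fov" (degrees; the focal length in pixels is half the picture's height over the tangent of half this angle, whatever the lens; pixels are square), "cx", "cy" (the principal point, pixels), "view" (4x4, takes a point from world to camera coordinates). Camera axes: x right, y up, looking along -z (the intrinsics and any distortion apply to the point x, -y, -z); pixel columns grow to the right and rows downward; lengths in mm; the calibration is good to about 2 mm. A picture is of the moment at which its call begins.
- robot.finish_job(): hands the job in, once; it reports no verdict.
The state is a dict: "clock": time; "joint_positions": joint angles; "joint_velocities": joint speeds; "effort": joint torques, N m; "eef_pos": TCP position; "tool_rot": TCP orientation; "ft_force": force on the tool from outside, world axes, zero at the start; "moment": the same for the moment, N m; "opening": opening from 0.0 (shut) to 1.0 (fully open).
Only numpy, scipy, OpenCV 4.12 (cv2) and the standard library are available. Lean on these libraries where they do the work, as an engineer would, in place of code of your own. Each camera call takes 0.05 s, during which the arm holds its last target.

## Working session

There is one attempt and no reset: what is moved stays moved. The work goes in short steps, Python scripts to look and compute and a tool call to move; the robot and the scene stay as the last step left them, time stands still between calls to the robot, and variables do not carry over. Pictures are saved under pics/ and viewed, and the job is handed in when it is done.

Besides the shell and the picture viewer there is one more tool, called as a command line: name --pt "numbers of a row" for each row, then --argument value for the rest. play_rows: Moves the arm, as the interface text tells. Its arguments: {"type":"object","properties":{"increments":{"type":"array","items":{"type":"array","items":{"type":"number"}}},"squeeze":{"type":"number"}},"required":["increments"]}

```bash
ls; mkdir -p pics; cat > h.py <<'E'
import numpy as np, cv2
from scipy.spatial.transform import Rotation as R
from bench import robot
def cam(n):
    return robot.camera(n)
def save(c,name,crop=None,scale=1):
    im=cv2.cvtColor(c["color"],cv2.COLOR_RGB2BGR)
    if crop: x0,y0,x1,y1=crop; im=im[y0:y1,x0:x1]
    if scale!=1: im=cv2.resize(im,None,fx=scale,fy=scale,interpolation=cv2.INTER_CUBIC)
    cv2.imwrite("pics/"+name,im)
def pix2w(c,u,v,z=None):
    """z None: use depth; else intersect with plane z"""
    f=240/np.tan(np.radians(c["vertical_fov"])/2)
    V=np.linalg.inv(np.array(c["view"]))
    d=np.array([(u-c["cx"])/f,-(v-c["cy"])/f,-1.0])
    o=V[:3,3]; w=V[:3,:3]@d
    t=(z-o[2])/w[2] if z is not None else float(c["z_map"][int(round(v)),int(round(u))])
    return o+t*w
def w2pix(c,p):
    f=240/np.tan(np.radians(c["vertical_fov"])/2)
    q=np.array(c["view"])@np.r_[p,1]
    return c["cx"]+f*q[0]/-q[2], c["cy"]+f*q[1]/q[2]
E
python3 - <<'E'
from h import *
for n in ["side","top","wrist"]:
    c=cam(n); save(c,n+"0.png"); print(n,{k:(np.round(v,3).tolist() if k!="vertical_fov" else v) for k,v in c.items() if k not in("color","z_map")})
    np.save("/tmp/"+n+"0.npy",c,allow_pickle=True)
s=robot.state(); print(s)
E
```

```text
pics
side {'vertical_fov': 51.662863248307744, 'cx': 321.967, 'cy': 239.481, 'view': [[0.833, -0.553, 0.027, -485.77], [0.246, 0.412, 0.877, -289.678], [-0.496, -0.724, 0.479, -1069.433], [0.0, 0.0, 0.0, 1.0]]}
top {'vertical_fov': 42.33011011381157, 'cx': 320.045, 'cy': 231.924, 'view': [[-0.028, -1.0, -0.006, -0.798], [0.994, -0.029, 0.104, -615.431], [-0.104, -0.003, 0.995, -1703.384], [0.0, 0.0, 0.0, 1.0]]}
wrist {'vertical_fov': 61.26441123374555, 'cx': 324.16, 'cy': 237.315, 'view': [[0.44, 0.898, -0.003, -623.789], [-0.852, 0.417, -0.316, 41.472], [-0.283, 0.142, 0.949, -380.543], [0.0, 0.0, 0.0, 1.0]]}
{'clock': 0.15, 'joint_positions': array([ 9.88919637e-01,  2.21077693e-01,  1.52734641e+00, -1.03788696e-05,
        1.39470971e+00, -1.26110096e-01]), 'joint_velocities': array([-0.00107347, -0.00351815, -0.00422194, -0.00064549,  0.00022142,
        0.00096873]), 'effort': array([ 1.60510368e-03, -4.97485042e+01, -3.89903426e+01, -2.01591661e-04,
        7.14639580e-03, -1.90061650e-05]), 'eef_pos': array([274.83915022, 560.78999462, 221.93129635]), 'tool_rot': array([-7.09614700e-01, -3.05986110e+00,  2.27593381e-03]), 'ft_force': array([ 0.83101908, -0.37206069, -0.8116437 ]), 'moment': array([ 0.0296326 , -0.00231388,  0.04375853]), 'opening': 0.9963619631263801}
```

View pics/top0.png

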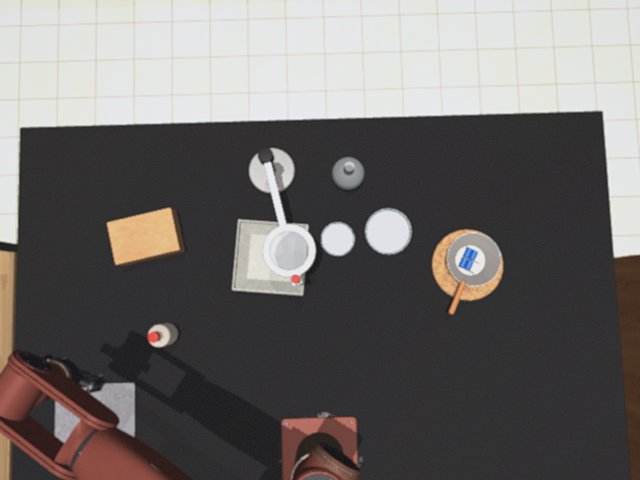

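View pics/side0.png

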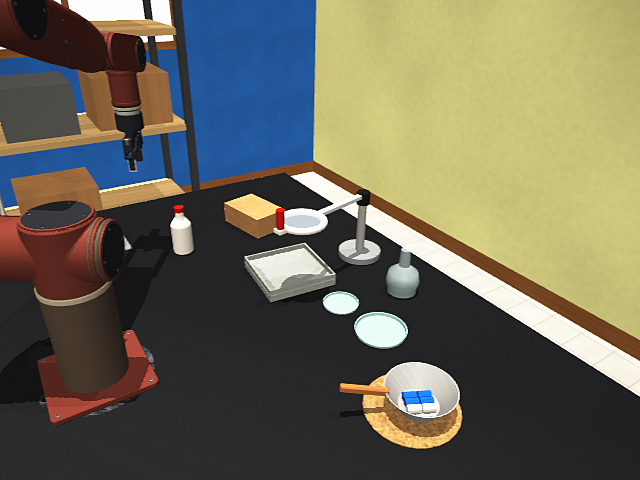

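View pics/wrist0.png

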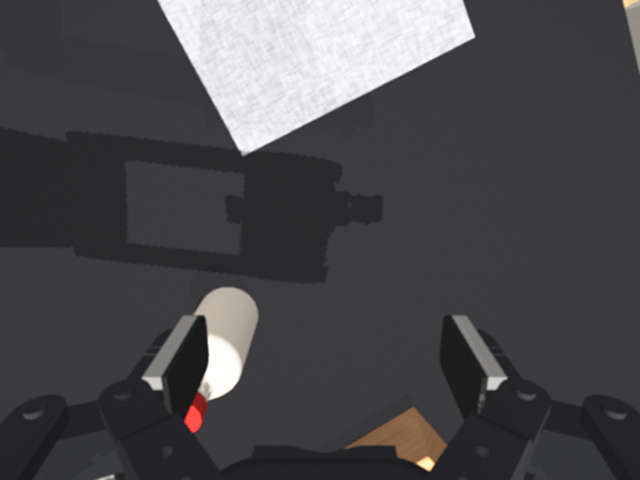

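The top view shows the large dish at (388,231) and the smaller look-alike dish at (338,239). The tray is at (270,257), with a white cloth at (95,410) that isn't it. The lamp post is at (266,155) with its red knob at (296,279). The wash bottle (162,335) also has a red cap, so it could be taken for the knob. The casserole is at (470,260), on its mat at (467,265). I'm choosing the larger dish and checking it in close crops.

```bash
python3 - <<'E'
from h import *
c=np.load("/tmp/top0.npy",allow_pickle=True).item()
save(c,"t_a.png",(225,140,425,310),4)
save(c,"t_b.png",(410,210,530,330),5)
s=np.load("/tmp/side0.npy",allow_pickle=True).item()
save(s,"s_b.png",(330,350,480,450),5)
E
```

```text
(no output)
```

View pics/t_a.png

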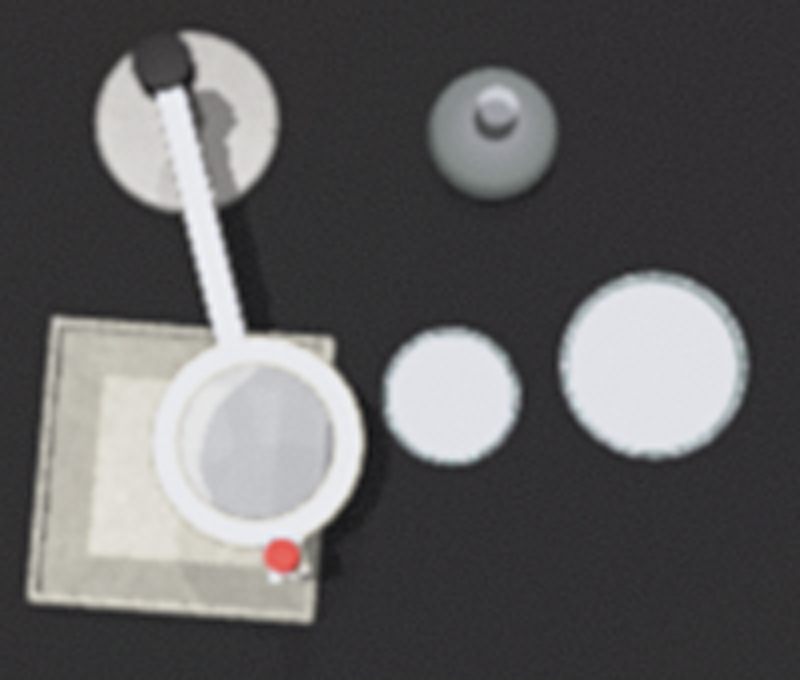

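View pics/t_b.png

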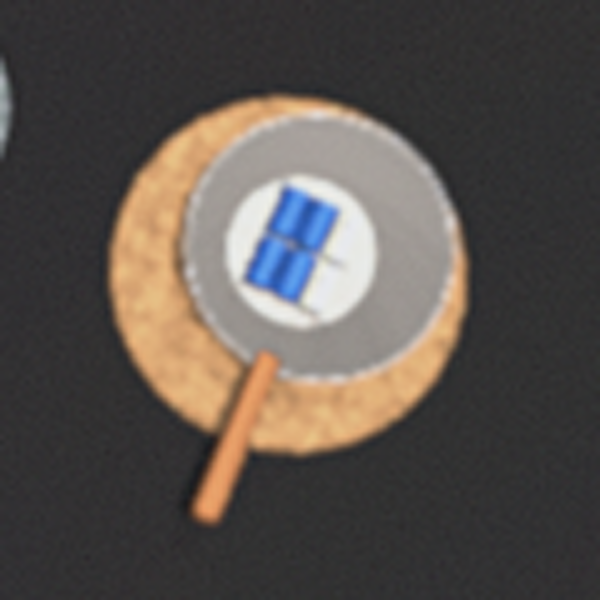

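View pics/s_b.png

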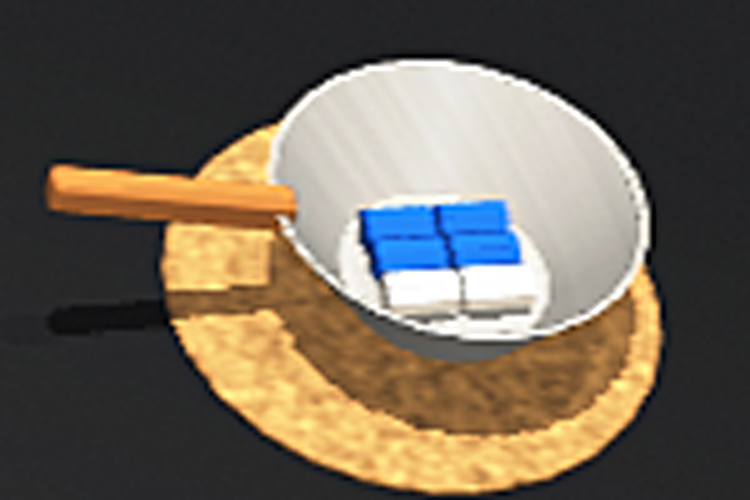

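```bash
python3 - <<'E'
from h import *
c=np.load("/tmp/top0.npy",allow_pickle=True).item()
A=lambda x,y,z:pix2w(c,225-.5+(x+.5)/4,140-.5+(y+.5)/4,z)
B=lambda x,y,z:pix2w(c,410-.5+(x+.5)/5,210-.5+(y+.5)/5,z)
P=lambda n,p:print(n,np.round(p,1))
t=[A(*q,38) for q in((53,317),(333,337),(313,622),(28,602))]
for q in t:P("tray",q)
P("trayc",np.mean(t,0))
P("sides",[np.linalg.norm(t[i]-t[i-1]) for i in range(4)])
P("floor c",np.mean([A(100,375,6),A(90,557,6)],0))
P("dish",A(654,366,12));P("dishdiam",np.linalg.norm(A(560,366,12)-A(748,366,12)))
P("small",A(452,396,12))
P("foot",A(187,122,10));P("knob",A(283,555,260));P("lens",A(259,440,212));P("posttop",A(163,63,230))
P("cass",B(320,247,54));P("cassfl",B(302,250,9));P("cass diam",np.linalg.norm(B(185,247,54)-B(456,247,54)))
P("h tip",B(207,505,85));P("h root",B(268,360,60));P("mat",B(288,275,4));
s=np.load("/tmp/side0.npy",allow_pickle=True).item()
P("s knob",pix2w(s,280,210,260));P("s knobd",pix2w(s,280,214));P("s lens",pix2w(s,301,221,212))
for n,p in [("dish",A(654,366,12)),("knob",A(283,555,260)),("cass",B(320,247,54)),("tr",t[1])]:
    P(n+" side px",w2pix(s,p))
E
```

```text
tray [657.9 210.4  38. ]
tray [638.1  14.9  38. ]
tray [440.5  33.9  38. ]
tray [459.9 230.5  38. ]
trayc [549.1 122.4  38. ]
sides [199.  196.4 198.5 197.6]
floor c [555.1 186.5   6. ]
dish [ 613.9 -211.1   12. ]
dishdiam 133.0
small [596.8 -67.5  12. ]
foot [799.5 116.1  10. ]
knob [480.5  43.6 260. ]
lens [554.1  59.  212. ]
posttop [791.7 112.9 230. ]
cass [ 525.9 -438.1   54. ]
cassfl [ 526.9 -438.8    9. ]
cass diam 148.7
h tip [ 388.  -362.7   85. ]
h root [ 464.8 -405.    60. ]
mat [ 513.3 -431.3    4. ]
s knob [477.9  38.8 260. ]
s knobd [473.7  31.5 253.3]
s lens [541.1  43.4 212. ]
dish side px [380.1 327.2]
knob side px [280.  209.1]
cass side px [420.3 386.9]
tr side px [335.7 273. ]
```

```bash
cat >> h.py <<'E'
import json,os
def st():
    s=robot.state()
    with open("log.jsonl","a") as f: f.write(json.dumps([list(map(float,s[k])) for k in("joint_positions","eef_pos","tool_rot")])+"\n")
    return s
def frame(z,y):
    z=np.array(z,float);z/=np.linalg.norm(z);y=np.array(y,float);y-=y@z*z;y/=np.linalg.norm(y)
    return np.c_[np.cross(y,z),y,z]
def inc(p,Rm=None):
    """row (m, deg) from measured pose now to world pose p, Rm"""
    s=st();R0=R.from_rotvec(s["tool_rot"]).as_matrix()
    d=R0.T@(np.array(p)-s["eef_pos"])/1000
    r=np.zeros(3) if Rm is None else np.degrees(R.from_matrix(R0.T@Rm).as_rotvec())
    return np.round(np.r_[d,r],4).tolist()
def show():
    s=st();print("t",round(s["clock"],2),"p",np.round(s["eef_pos"],1),"R",np.round(R.from_rotvec(s["tool_rot"]).as_matrix(),3).tolist(),"q",np.round(s["joint_positions"],3),"F",np.round(s["ft_force"],1),"op",round(s["opening"],3))
E
python3 - <<'E'
from h import *
show()
D=frame((0,0,-1),(0,1,0))
for p in [(275,561,300),(480.5,43.6,300)]: print(inc(p,D))
E
```

```text
t 0.15 p [274.8 560.8 221.9] R [[-0.898, 0.44, -0.001], [0.44, 0.898, -0.001], [0.0, -0.002, -1.0]] q [ 0.989  0.221  1.527 -0.     1.395 -0.126] F [ 0.8 -0.4 -0.8] op 0.996
[-0.0, 0.0001, -0.0781, -0.0838, -0.0303, -26.1134]
[-0.4123, -0.374, -0.0776, -0.0838, -0.0303, -26.1134]
```

play_rows --pt "0 0 -0.045 0 0 0 1" --pt "0 0 -0.078 0 0 -5 1" --pt "-0.037 -0.034 -0.078 0 0 -13 1" --pt "-0.074 -0.067 -0.078 0 0 -20 1" --pt "-0.111 -0.1 -0.078 0 0 -26 1" --pt "-0.148 -0.134 -0.078 0 0 -26 1" --pt "-0.185 -0.167 -0.078 0 0 -26 1" --pt "-0.222 -0.2 -0.078 0 0 -26 1"

```text
clock: 0.95
eef_pos: [386.5, 282.0, 300.6]
tool_rot: [0.002, 3.142, -0.0]
ft_force: [1.7, 0.6, 0.5]
opening: 1.001
```

```bash
python3 - <<'E'
from h import *
show()
D=frame((0,0,-1),(0,1,0))
for p in [(480.5,43.6,300)]: print(inc(p,D))
E
```

```text
t 0.95 p [386.5 282.  300.6] R [[-1.0, 0.002, 0.0], [0.002, 1.0, -0.0], [-0.0, -0.0, -1.0]] q [ 0.465 -0.179  1.788 -0.     1.533 -1.104] F [1.7 0.6 0.5] op 1.001
[-0.0943, -0.2383, 0.0006, -0.0031, 0.0038, -0.0881]
```

play_rows --pt "-0.018 -0.046 0 0 0 0 1" --pt "-0.036 -0.092 0 0 0 0 1" --pt "-0.054 -0.138 0 0 0 0 1" --pt "-0.073 -0.184 0 0 0 0 1" --pt "-0.09 -0.225 0 0 0 0 1" --pt "-0.094 -0.238 0 0 0 0 1" --pt "-0.094 -0.238 0 0 0 0 1"

```text
clock: 1.65
eef_pos: [480.1, 44.1, 300.3]
tool_rot: [-0.009, -3.141, -0.0]
ft_force: [0.2, 1.1, -0.6]
opening: 1.0
```

```bash
python3 - <<'E'
from h import *
show()
D=frame((0,0,-1),(0,1,0))
print(inc((480.5,43.6,238),D))
c=cam("wrist");save(c,"w1.png");print(w2pix(c,(480.5,43.6,260)))
E
```

```text
t 1.65 p [480.1  44.1 300.3] R [[-1.0, 0.006, -0.001], [0.006, 1.0, 0.0], [0.001, 0.0, -1.0]] q [-0.072 -0.169  1.779 -0.     1.532 -1.637] F [ 0.2  1.1 -0.6] op 1.0
[-0.0005, -0.0005, 0.0623, 0.0031, -0.0585, -0.3203]
(np.float64(323.77179826567067), np.float64(270.29810202939814))
```

View pics/w1.png

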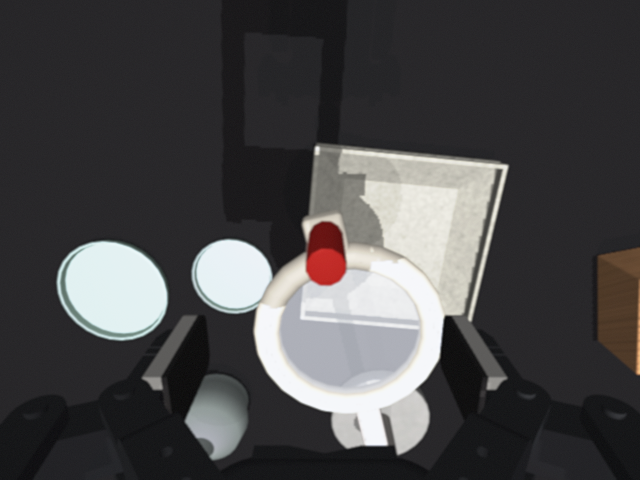

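The wrist view shows the knob top at (326,267), against a predicted (324,270), so it is centred between the fingers. I'm descending to grip it.

play_rows --pt "0 0 0.03 0 0 0 1" --pt "0 0 0.06 0 0 0 1" --pt "0 0 0.06 0 0 0 1" --pt "0 0 0.06 0 0 0 0.3" --pt "0 0 0.06 0 0 0 0" --pt "0 0 0.06 0 0 0 0" --pt "0 0 0.06 0 0 0 0" --pt "0 0 0.06 0 0 0 0" --squeeze 50

```text
clock: 2.5
eef_pos: [480.5, 45.6, 242.2]
tool_rot: [0.003, 3.14, -0.0]
ft_force: [-0.7, 1.1, 4.3]
opening: 0.225
```

```bash
python3 - <<'E'
from h import *
show()
H=np.array([799.5,116.1]);s=st();p=s["eef_pos"]
v=p[:2]-H;print("rad",np.hypot(*v))
R0=R.from_rotvec(s["tool_rot"]).as_matrix()
# clockwise from above = negative rotation about z
for a in np.arange(0.1,1.11,.1):
    c,si=np.cos(-a),np.sin(-a);w=H+np.array([[c,-si],[si,c]])@v
    print(round(a,2),np.round(w,0),np.round(R0.T@(np.r_[w,p[2]]-p)/1000,3))
E
```

```text
t 2.5 p [480.5  45.6 242.2] R [[-1.0, 0.002, 0.002], [0.002, 1.0, -0.0], [-0.002, -0.0, -1.0]] q [-0.069 -0.142  1.863 -0.     1.418 -1.638] F [-0.7  1.1  4.3] op 0.225
rad 326.70948575649413
0.1 [475.  78.] [ 0.006  0.032 -0.   ]
0.2 [473. 110.] [ 0.008  0.065 -0.   ]
0.3 [474. 143.] [ 0.007  0.097 -0.   ]
0.4 [478. 175.] [ 0.003  0.13  -0.   ]
0.5 [486. 207.] [-0.005  0.162 -0.   ]
0.6 [496. 238.] [-0.016  0.192 -0.   ]
0.7 [510. 268.] [-0.029  0.222  0.   ]
0.8 [527. 296.] [-0.046  0.25   0.   ]
0.9 [546. 322.] [-0.065  0.277  0.   ]
1.0 [568. 346.] [-0.087  0.301  0.   ]
1.1 [592. 368.] [-0.111  0.323  0.   ]
```

play_rows --pt "0.003 0.016 0 0 0 0 0" --pt "0.006 0.032 0 0 0 0 0" --pt "0.007 0.048 0 0 0 0 0" --pt "0.008 0.065 0 0 0 0 0" --pt "0.008 0.081 0 0 0 0 0" --pt "0.007 0.097 0 0 0 0 0" --pt "0.005 0.114 0 0 0 0 0" --pt "0.003 0.13 0 0 0 0 0"

```text
clock: 3.3
eef_pos: [477.1, 175.8, 242.1]
tool_rot: [0.004, 3.141, -0.001]
ft_force: [-16.4, -0.5, 7.2]
opening: 0.225
```

```bash
python3 - <<'E'
from h import *
show()
H=np.array([799.5,116.1]);s=st();p=s["eef_pos"]
v=p[:2]-H;print("rad",np.hypot(*v))
v*=326/np.hypot(*v)
R0=R.from_rotvec(s["tool_rot"]).as_matrix()
for a in np.arange(0.05,.72,.05):
    c,si=np.cos(-a),np.sin(-a);w=H+np.array([[c,-si],[si,c]])@v
    print(round(a,2),np.round(w,0),np.round(R0.T@(np.r_[w,p[2]]-p)/1000,3))
E
```

```text
t 3.3 p [477.1 175.8 242.1] R [[-1.0, 0.002, 0.0], [0.002, 1.0, -0.001], [-0.0, -0.001, -1.0]] q [ 1.990e-01 -7.400e-02  1.801e+00 -1.000e-03  1.414e+00 -1.370e+00] F [-16.4  -0.5   7.2] op 0.225
rad 327.92412786686333
0.05 [482. 191.] [-0.005  0.016 -0.   ]
0.1 [486. 207.] [-0.009  0.031 -0.   ]
0.15 [491. 223.] [-0.014  0.047 -0.   ]
0.2 [497. 238.] [-0.02   0.062 -0.   ]
0.25 [504. 253.] [-0.026  0.077 -0.   ]
0.3 [511. 268.] [-0.034  0.092 -0.   ]
0.35 [519. 282.] [-0.041  0.106 -0.   ]
0.4 [527. 296.] [-0.05  0.12 -0.  ]
0.45 [537. 309.] [-0.059  0.133 -0.   ]
0.5 [547. 322.] [-0.069  0.146 -0.   ]
0.55 [557. 334.] [-0.08   0.159 -0.   ]
0.6 [568. 346.] [-0.091  0.17  -0.   ]
0.65 [580. 357.] [-0.103  0.182 -0.   ]
0.7 [593. 368.] [-0.115  0.192 -0.   ]
```

play_rows --pt "-0.001 0.016 0 0 0 0 0" --pt "-0.006 0.031 0 0 0 0 0" --pt "-0.011 0.047 0 0 0 0 0" --pt "-0.017 0.062 0 0 0 0 0" --pt "-0.023 0.077 0 0 0 0 0" --pt "-0.031 0.092 0 0 0 0 0" --pt "-0.038 0.106 0 0 0 0 0" --pt "-0.047 0.12 0 0 0 0 0"

```text
clock: 4.1
eef_pos: [522.3, 297.5, 242.2]
tool_rot: [-0.002, -3.137, -0.003]
ft_force: [-10.5, 2.3, 10.4]
opening: 0.227
```

```bash
python3 - <<'E'
from h import *
show()
H=np.array([799.5,116.1]);s=st();p=s["eef_pos"]
v=p[:2]-H;print("rad",np.hypot(*v))
R0=R.from_rotvec(s["tool_rot"]).as_matrix()
for a in np.arange(0.05,.42,.05):
    c,si=np.cos(-a),np.sin(-a);w=H+np.array([[c,-si],[si,c]])@v
    print(round(a,2),np.round(w,0),np.round(R0.T@(np.r_[w,p[2]]-p)/1000,3))
E
```

```text
t 4.1 p [522.3 297.5 242.2] R [[-1.0, 0.001, -0.004], [0.001, 1.0, 0.002], [0.004, 0.002, -1.0]] q [ 0.385  0.154  1.566  0.003  1.425 -1.185] F [-10.5   2.3  10.4] op 0.227
rad 331.26199814399797
0.05 [532. 311.] [-0.009  0.014 -0.   ]
0.1 [542. 324.] [-0.019  0.027 -0.   ]
0.15 [553. 337.] [-0.03   0.039 -0.   ]
0.2 [564. 349.] [-0.041  0.052 -0.   ]
0.25 [576. 360.] [-0.053  0.063 -0.   ]
0.3 [588. 371.] [-0.066  0.074 -0.   ]
0.35 [601. 382.] [-0.079  0.084 -0.   ]
0.4 [615. 391.] [-0.092  0.094 -0.   ]
```

play_rows --pt "-0.008 0.014 0 0 0 0 0" --pt "-0.018 0.027 0 0 0 0 0" --pt "-0.028 0.04 0 0 0 0 0" --pt "-0.039 0.052 0 0 0 0 0" --pt "-0.051 0.064 0 0 0 0 0" --pt "-0.064 0.075 0 0 0 0 0" --pt "-0.064 0.075 0 0 0 0 0"

```text
clock: 4.8
eef_pos: [589.7, 372.6, 242.2]
tool_rot: [0.003, 3.14, 0.005]
ft_force: [-0.9, 4.0, 5.5]
opening: 0.221
```

```bash
python3 - <<'E'
from h import *
show()
c=cam("top");save(c,"t2.png",(100,120,420,330),2.5)
E
```

```text
t 4.8 p [589.7 372.6 242.2] R [[-1.0, 0.002, 0.002], [0.002, 1.0, 0.003], [-0.002, 0.003, -1.0]] q [ 0.45   0.38   1.294  0.002  1.465 -1.119] F [-0.9  4.   5.5] op 0.221
```

View pics/t2.png

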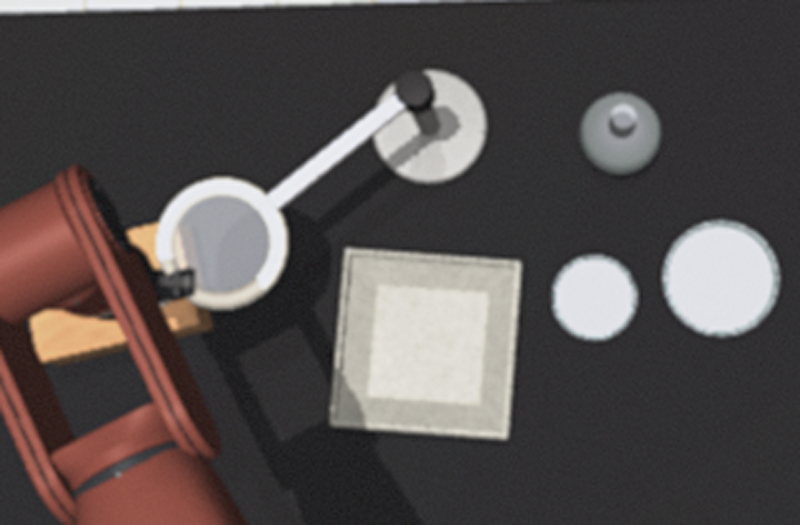

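The lens (crop (222,243)) is now well clear of the tray. Next I release and retreat upward.

play_rows --pt "0 0 0 0 0 0 0.8" --pt "0 0 0 0 0 0 0.8" --pt "0 0 0 0 0 0 0.8" --pt "0 0 -0.04 0 0 0 0.8" --pt "0 0 -0.08 0 0 0 0.8" --pt "0 0 -0.12 0 0 0 0.8"

```text
clock: 5.45
eef_pos: [588.3, 369.9, 361.6]
tool_rot: [-0.004, -3.14, 0.001]
ft_force: [0.9, 0.6, 1.3]
opening: 0.803
```

```bash
python3 - <<'E'
from h import *
from scipy.optimize import least_squares
show()
P=np.array([(480.5,45.6),(477.1,175.8),(522.3,297.5),(589.7,372.6)])
r=least_squares(lambda h:np.hypot(*(P-h[:2]).T)-325,[799,116]);print("hinge R=325 fit",r.x,r.fun)
L=[json.loads(l) for l in open("log.jsonl")]
Q=np.array([l[0] for l in L]);X=np.array([l[1] for l in L]);T=[R.from_rotvec(l[2]).as_matrix() for l in L]
# yaw-in-plane coordinates
def fk(q,p):
    a1,d1,b,L1,L2,o2,dt,ph=p
    Rz=R.from_euler('z',q[0]).as_matrix()
    R2=Rz@R.from_euler('y',q[1]).as_matrix()
    R3=R2@R.from_euler('y',q[2]).as_matrix()
    return Rz,R2,R3
# test orientation: tool = Rz Ry(q2+q3) Rz(q4) Ry(q5) Rz(q6) * const
for q,Rm in list(zip(Q,T))[::3]:
    M=R.from_euler('z',q[0])*R.from_euler('y',q[1]+q[2])*R.from_euler('z',q[3])*R.from_euler('y',q[4])*R.from_euler('z',q[5])
    print(np.round(M.as_matrix().T@Rm,2).tolist())
E
```

```text
t 5.45 p [588.3 369.9 361.6] R [[-1.0, 0.002, -0.001], [0.002, 1.0, -0.001], [0.001, -0.001, -1.0]] q [ 0.448  0.349  1.115 -0.     1.679 -1.12 ] F [0.9 0.6 1.3] op 0.803
hinge R=325 fit [796.76609565 122.26537015] [ 0.42560169 -0.88216757  0.6360133  -0.12495499]
[[0.0, -1.0, 0.0], [1.0, 0.0, 0.0], [-0.0, 0.0, 1.0]]
[[0.0, -1.0, -0.0], [1.0, 0.0, 0.0], [-0.0, -0.0, 1.0]]
[[0.0, -1.0, -0.0], [1.0, 0.0, -0.0], [0.0, -0.0, 1.0]]
[[0.0, -1.0, -0.0], [1.0, 0.0, -0.0], [0.0, -0.0, 1.0]]
[[0.0, -1.0, -0.0], [1.0, 0.0, -0.0], [0.0, -0.0, 1.0]]
```

```bash
python3 - <<'E'
from h import *
h=np.array([.876,-.48,0]);P=np.radians(45)
D=frame(h*np.cos(P)+np.array([0,0,-np.sin(P)]),(.48,.877,0))
print(inc((380,-330,300),D))
c=np.load("/tmp/top0.npy",allow_pickle=True).item()
B=lambda x,y,z:pix2w(c,410-.5+(x+.5)/5,210-.5+(y+.5)/5,z)
print(B(207,510,74),B(268,360,56))
E
```

```text
[0.2065, -0.7003, 0.0624, 11.157, -44.0648, 27.0932]
[ 384.99992445 -364.82140285   74.        ] [ 464.82494365 -405.86556234   56.        ]
```

play_rows --pt "0.01 -0.045 0 0 0 0 0.8" --pt "0.025 -0.092 0 0 0 0 0.8" --pt "0.04 -0.138 0 0 0 3 0.8" --pt "0.055 -0.184 0 1 -5 5 0.8" --pt "0.07 -0.23 0 3 -12 7 0.8" --pt "0.084 -0.276 0.01 5 -18 11 0.8" --pt "0.098 -0.322 0.02 6 -24 15 0.8" --pt "0.112 -0.368 0.02 8 -30 19 0.8"

```text
clock: 6.25
eef_pos: [474.3, 0.9, 339.3]
tool_rot: [0.448, 2.573, -0.189]
ft_force: [-0.1, -0.6, -0.2]
opening: 0.801
```

```bash
python3 - <<'E'
from h import *
show()
h=np.array([.876,-.48,0]);P=np.radians(45)
D=frame(h*np.cos(P)+np.array([0,0,-np.sin(P)]),(.48,.877,0))
print(inc((380,-330,300),D))
E
```

```text
t 6.25 p [474.3   0.9 339.3] R [[-0.812, 0.35, 0.468], [0.277, 0.936, -0.218], [-0.514, -0.047, -0.856]] q [-0.01  -0.613  2.116 -0.236  1.147 -1.193] F [-0.1 -0.6 -0.2] op 0.801
[0.005, -0.3408, 0.0616, 2.9508, -13.7688, 8.1465]
```

play_rows --pt "0 -0.042 0.008 0.5 -2 1 0.8" --pt "0.001 -0.088 0.016 1 -4 2 0.8" --pt "0.002 -0.134 0.025 1.5 -7 4 0.8" --pt "0.003 -0.18 0.033 2 -9 5 0.8" --pt "0.004 -0.226 0.042 2.5 -11 6 0.8" --pt "0.005 -0.272 0.05 3 -13 7 0.8" --pt "0.005 -0.318 0.058 3 -13.8 8 0.8" --pt "0.005 -0.341 0.062 3 -13.8 8.1 0.8"

```text
clock: 7.05
eef_pos: [379.5, -332.2, 299.9]
tool_rot: [0.592, 2.298, -0.246]
ft_force: [0.0, -0.4, 0.2]
opening: 0.799
```

```bash
python3 - <<'E'
from h import *
from scipy.optimize import least_squares
show()
L=[json.loads(l) for l in open("log.jsonl")]
Q=np.array([l[0] for l in L]);X=np.array([l[1] for l in L]);T=np.array([R.from_rotvec(l[2]).as_matrix() for l in L])
for sg in(1,-1):
    q=Q[-1]
    M=R.from_euler('z',q[0])*R.from_euler('y',q[1]+q[2])*R.from_euler('z',sg*q[3])*R.from_euler('y',q[4])*R.from_euler('z',q[5])
    print(sg,np.round(M.as_matrix().T@T[-1],2).tolist())
def f(p):
    a1,b,d1,L1,e,o,L2,dt=p;out=[]
    for q,x,t in zip(Q,X,T):
        Rz=R.from_euler('z',q[0]).as_matrix();R2=Rz@R.from_euler('y',q[1]).as_matrix();R3=R2@R.from_euler('y',q[2]).as_matrix()
        out+=list(Rz@[a1,b,d1]+R2@[e,0,L1]+R3@[o,0,L2]+dt*t[:,2]-x)
    return np.array(out)
r=least_squares(f,[0,78,300,400,0,0,400,200]);print(np.round(r.x,1),np.abs(r.fun).max())
c=cam("wrist");save(c,"w3.png")
E
```

```text
t 7.05 p [ 379.5 -332.2  299.9] R [[-0.621, 0.484, 0.617], [0.342, 0.875, -0.342], [-0.705, -0.001, -0.709]] q [-1.199 -0.764  2.359  0.574  0.977 -2.452] F [ 0.  -0.4  0.2] op 0.799
1 [[0.0, -1.0, -0.0], [1.0, 0.0, 0.0], [0.0, -0.0, 1.0]]
-1 [[-0.71, -0.65, -0.27], [0.57, -0.31, -0.76], [0.41, -0.69, 0.59]]
[  0.   78.6 311.1 411.6  -0.   52.4 547.7 342.4] 1.2083773981430568e-09
```

View pics/w3.png

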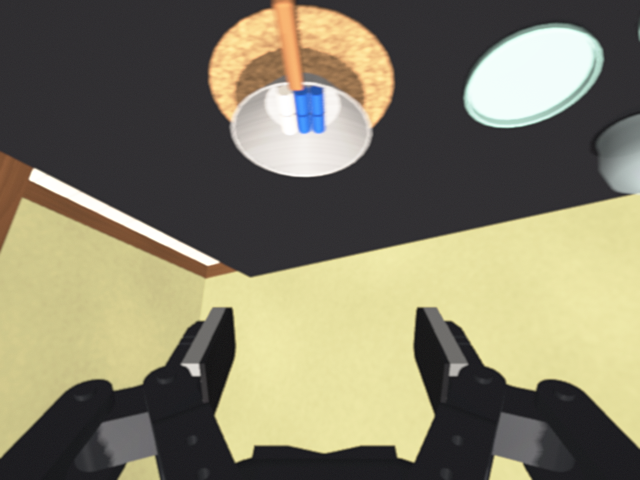

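```bash
cat > ik.py <<'E'
import numpy as np
from scipy.spatial.transform import Rotation as R
LO=np.array([-2.98,-.91,.09,-1.24,.2,-2.68]);HI=np.array([2.98,2.08,2.57,4.39,2.65,2.68])
b,d1,L1,L2,o,dt=78.6,311.1,411.6,547.7,52.4,342.4
def ik(p,Rm):
    """returns (q, margin) ; margin<0 -> out; None unreachable"""
    W=np.array(p)-dt*Rm[:,2];r=np.hypot(W[0],W[1])
    if r<b:return None
    q1=np.arctan2(W[1],W[0])-np.arcsin(b/r);rr=np.sqrt(r*r-b*b);z=W[2]-d1
    l2=np.hypot(L2,o);g=np.arctan2(o,L2);D2=rr*rr+z*z
    c=(D2-L1**2-l2**2)/(2*L1*l2)
    if abs(c)>1:return None
    k=np.arccos(c);q3=k-g  # link2 direction angle from z = q2+q3+g
    q2=np.arctan2(rr,z)-np.arctan2(l2*np.sin(k),L1+l2*np.cos(k))
    M=(R.from_euler('z',q1)*R.from_euler('y',q2+q3)).as_matrix().T@Rm@R.from_euler('z',-90,degrees=True).as_matrix()
    q4,q5,q6=R.from_matrix(M).as_euler('ZYZ')
    w=lambda a:(a+np.pi)%(2*np.pi)-np.pi
    q4=w(q4);q4=q4+2*np.pi if q4<-1.24 else q4
    q=np.array([w(q1),q2,q3,q4,q5,w(q6)])
    return q,min((q-LO).min(),(HI-q).min())
E
python3 - <<'E'
from h import *;from ik import *
s=st();print(ik(s["eef_pos"],R.from_rotvec(s["tool_rot"]).as_matrix()),s["joint_positions"])
yaw0=-28.5;tc=np.array([549,122.])
mat=np.array([513,-431])
def panpose(xy,z,yaw,ax,th):
    # bowl-axis handle point frame: origin underside
    Rp=R.from_euler('z',yaw,degrees=True)*R.from_euler(ax,th,degrees=True)
    return Rp.as_matrix()
grip=np.array([-122,0,57])
res=[]
for P in range(20,121,10):
  for sy in(1,-1):
    p=np.radians(P);tz=np.array([np.cos(p),0,-np.sin(p)]);Tl=frame(tz,(0,sy,0))
    def tool(o,Rp): 
        return o+Rp@grip,Rp@Tl
    # grasp current pan & place at mat, plus lift
    ok=[]
    Rp=panpose(0,0,yaw0,'x',0)
    for o in [(526,-438,4),(526,-438,80)]:
        r=ik(*tool(np.array(o,float),Rp));ok.append(-9 if r is None else r[1])
    g=min(ok)
    if g<0.02: print(P,sy,"grasp no",np.round(ok,2));continue
    pl=[]
    for ya in range(-180,180,10):
        mm=9
        for o in [(513,-431,4),(513,-431,80)]:
            r=ik(*tool(np.array(o,float),panpose(0,0,ya,'x',0)));mm=min(mm,-9 if r is None else r[1])
        if mm>.02: pl.append(ya)
    best=[]
    for ax,sg in(('x',1),('x',-1),('y',1)):
      for ya in range(-180,180,10):
        mm=9;qs=[]
        for th in range(0,116,5):
            Rp=panpose(0,0,ya,ax,sg*th)
            bowl=np.array([tc[0],tc[1],175.])
            o=bowl-Rp@[0,0,25]
            r=ik(*tool(o,Rp))
            if r is None: mm=-9;break
            mm=min(mm,r[1]);qs.append(r[0])
            if mm<.02:break
        if mm>.02:
            best.append((round(mm,2),ax,sg,ya,round(np.abs(np.diff(qs,axis=0)).max(),2)))
    best.sort(reverse=True);print(P,sy,"grasp",round(g,2),"pour",best[:5],"place yaws",pl[:1],pl[-1:])
E
```

```text
(array([-1.20012355, -0.75979277,  2.35693448,  0.57382545,  0.9753351 ,
       -2.45370971]), np.float64(0.1502072324930651)) [-1.20012355 -0.75979277  2.35693448  0.57382545  0.9753351  -2.45370971]
20 1 grasp no [ 0.05 -0.01]
20 -1 grasp no [ 0.05 -0.01]
30 1 grasp 0.03 pour [(np.float64(0.49), 'y', 1, -100, np.float64(0.09)), (np.float64(0.49), 'y', 1, -110, np.float64(0.09)), (np.float64(0.44), 'y', 1, -90, np.float64(0.09)), (np.float64(0.4), 'x', -1, 120, np.float64(0.09)), (np.float64(0.39), 'y', 1, -80, np.float64(0.09))] place yaws [-160] [80]
30 -1 grasp 0.03 pour [(np.float64(0.54), 'y', 1, 70, np.float64(0.1)), (np.float64(0.51), 'y', 1, 80, np.float64(0.09)), (np.float64(0.46), 'y', 1, 90, np.float64(0.09)), (np.float64(0.43), 'x', 1, 70, np.float64(0.08)), (np.float64(0.41), 'y', 1, 100, np.float64(0.09))] place yaws [-160] [80]
40 1 grasp no [ 0.04 -0.44]
40 -1 grasp 0.11 pour [(np.float64(0.43), 'y', 1, 70, np.float64(0.1)), (np.float64(0.39), 'y', 1, 80, np.float64(0.09)), (np.float64(0.39), 'x', 1, 60, np.float64(0.07)), (np.float64(0.34), 'y', 1, 90, np.float64(0.
[... 3949 characters left out ...]
np.float64(0.11)), (np.float64(0.32), 'x', 1, 0, np.float64(0.08))] place yaws [-180] [170]
120 1 grasp 0.83 pour [(np.float64(0.6), 'x', -1, -150, np.float64(0.1)), (np.float64(0.56), 'x', -1, -160, np.float64(0.13)), (np.float64(0.54), 'x', -1, -170, np.float64(0.15)), (np.float64(0.53), 'x', -1, -180, np.float64(0.16)), (np.float64(0.52), 'x', -1, -140, np.float64(0.08))] place yaws [-180] [170]
120 -1 grasp 0.9 pour [(np.float64(0.49), 'x', 1, -30, np.float64(0.1)), (np.float64(0.45), 'x', 1, -20, np.float64(0.09)), (np.float64(0.35), 'x', 1, -10, np.float64(0.08)), (np.float64(0.35), 'x', 1, -40, np.float64(0.11)), (np.float64(0.25), 'x', 1, 0, np.float64(0.07))] place yaws [-120] [170]
```

```bash
cat > pan.py <<'E'
from h import *;from ik import *
P=np.radians(45);TZ=np.array([np.cos(P),0,-np.sin(P)]);TL=frame(TZ,(0,-1,0));GRIP=np.array([-122,0,57.])
def panR(yaw,th=0): return (R.from_euler('z',yaw,degrees=True)*R.from_euler('y',th,degrees=True)).as_matrix()
def tool(o,Rp): return np.array(o)+Rp@GRIP,Rp@TL
E
python3 - <<'E'
from pan import *
tc=np.array([549,122.])
for ya in(40,50,60,70,80,90):
    u=np.array([np.cos(np.radians(ya)),np.sin(np.radians(ya))])
    for zz in(150,):
        out=[]
        for th in range(0,126,5):
            Rp=panR(ya,th);o=np.r_[tc-40*u,zz]-Rp@[0,0,25];r=ik(*tool(o,Rp));out.append(-9 if r is None else round(r[1],2))
        print(ya,out)
# transit
for k in np.linspace(0,1,11):
    o=(1-k)*np.array([526,-438,170])+k*np.array([535,84,170]);ya=-27.5+k*97.5
    r=ik(*tool(o,panR(ya)));print(round(k,1),None if r is None else (np.round(r[0],2),round(r[1],2)))
p,Rt=tool((527,-438.5,4),panR(-27.5));print(p,ik(p,Rt),ik(p-90*Rt[:,2],Rt))
print(inc(p-90*Rt[:,2],Rt))
s=robot.state();R0=R.from_rotvec(s["tool_rot"]).as_matrix();print(R0.T@Rt)
E
```

```text
40 [np.float64(0.06), np.float64(0.12), np.float64(0.18), np.float64(0.25), np.float64(0.32), np.float64(0.39), np.float64(0.47), np.float64(0.55), np.float64(0.63), np.float64(0.71), np.float64(0.79), np.float64(0.87), np.float64(0.96), np.float64(0.91), np.float64(0.83), np.float64(0.76), np.float64(0.68), np.float64(0.6), np.float64(0.52), np.float64(0.44), np.float64(0.37), np.float64(0.29), np.float64(0.21), np.float64(0.14), np.float64(0.07), np.float64(0.01)]
50 [np.float64(0.22), np.float64(0.26), np.float64(0.3), np.float64(0.35), np.float64(0.41), np.float64(0.47), np.float64(0.53), np.float64(0.6), np.float64(0.66), np.float64(0.73), np.float64(0.81), np.float64(0.88), np.float64(0.95), np.float64(0.95), np.float64(0.88), np.float64(0.8), np.float64(0.73), np.float64(0.66), np.float64(0.59), np.float64(0.52), np.float64(0.45), np.float64(0.38), np.float64(0.31), np.float64(0.25), np.float64(0.18), np.float64(0.13)]
60 [np.float64(0.39), np.float64(0.41), np.float64(0.44), np.float64(0.47), np.float64(0.51), np.float64(0.56), np.float64(0.6), np.float64(0.65), np.float64(0.
[... 2299 characters left out ...]
(0.4))
0.8 (array([-0.97, -0.18,  2.12,  0.75,  1.5 , -0.46]), np.float64(0.45))
0.9 (array([-0.85, -0.1 ,  2.05,  0.73,  1.52, -0.5 ]), np.float64(0.52))
1.0 (array([-0.72, -0.02,  1.98,  0.72,  1.55, -0.53]), np.float64(0.59))
[ 418.78467835 -382.16666919   61.        ] (array([-1.15853327, -0.0669073 ,  2.40707007,  1.29626134,  0.47923845,
       -0.21082612]), np.float64(0.16292993436555037)) (array([-1.30317771, -0.45269756,  2.53654797,  0.93825644,  0.69832353,
        0.11185877]), np.float64(0.033452034688658205))
[0.1272, -0.0244, 0.1205, -0.3474, 1.7822, 179.0422]
[[-0.99985544 -0.0165924  -0.00371467]
 [ 0.01651517 -0.99966482  0.01993713]
 [-0.00404423  0.0198729   0.99979433]]
```

play_rows --pt "0 0 0 0 0 8.5 0.8" --pt "0 0 0 0 0 17 0.8" --pt "0 0 0 0 0 25.5 0.8" --pt "0 0 0 0 0 34 0.8" --pt "0 0 0 0 0 42.5 0.8" --pt "0 0 0 0 0 51 0.8" --pt "0 0 0 0 0 59.5 0.8" --pt "0 0 0 0 0 68 0.8"

```text
clock: 7.9
eef_pos: [382.2, -328.3, 300.6]
tool_rot: [1.784, 1.583, 0.333]
ft_force: [0.4, -0.4, 0.1]
opening: 0.803
```

play_rows --pt "0 0 0 0 0 8.5 0.8" --pt "0 0 0 0 0 17 0.8" --pt "0 0 0 0 0 25.5 0.8" --pt "0 0 0 0 0 34 0.8" --pt "0 0 0 0 0 42.5 0.8" --pt "0 0 0 0 0 51 0.8" --pt "0 0 0 0 0 59.5 0.8" --pt "0 0 0 0 0 68 0.8"

```text
clock: 8.7
eef_pos: [382.2, -328.3, 300.7]
tool_rot: [2.528, 0.336, 0.848]
ft_force: [0.5, 0.2, -0.0]
opening: 0.801
```

play_rows --pt "0 0 0 0 0 8.5 0.8" --pt "0 0 0 0 0 17 0.8" --pt "0 0 0 0 0 25.5 0.8" --pt "0 0 0 0 0 34 0.8" --pt "0 0 0 0 0 42.5 0.8" --pt "0 0 0 0 0 43 0.8"

```text
clock: 9.3
eef_pos: [382.3, -328.3, 300.7]
tool_rot: [2.658, -0.653, 1.091]
ft_force: [-0.1, 0.2, -0.4]
opening: 0.796
```

```bash
python3 - <<'E'
from pan import *
show()
p,Rt=tool((527,-438.5,4),panR(-27.5))
for h in(0,40,80,120): print(h,ik(p+[0,0,h],Rt))
print(inc(p+[0,0,90],Rt))
E
```

```text
t 9.3 p [ 382.3 -328.3  300.7] R [[0.631, -0.468, 0.619], [-0.324, -0.884, -0.338], [0.705, 0.013, -0.71]] q [-1.188 -0.766  2.358  0.57   0.977  0.68 ] F [-0.1  0.2 -0.4] op 0.796
0 (array([-1.15853327, -0.0669073 ,  2.40707007,  1.29626134,  0.47923845,
       -0.21082612]), np.float64(0.16292993436555037))
40 (array([-1.15853327, -0.18406335,  2.40352129,  1.09101495,  0.52397359,
        0.02295247]), np.float64(0.1664787113668953))
80 (array([-1.15853327, -0.28574245,  2.38834606,  0.93100067,  0.58627397,
        0.21099624]), np.float64(0.18165394333386953))
120 (array([-1.15853327, -0.37035667,  2.36220442,  0.81255361,  0.65770957,
        0.35655786]), np.float64(0.20779557994341946))
[-0.065, 0.0286, 0.147, 0.7881, 0.2052, 0.2329]
```

play_rows --pt "-0.018 0.008 0.04 0.3 0 0 0.8" --pt "-0.036 0.016 0.08 0.6 0.1 0.1 0.8" --pt "-0.054 0.024 0.12 0.8 0.2 0.2 0.8" --pt "-0.065 0.0285 0.147 0.8 0.2 0.2 0.8" --pt "-0.065 0.0285 0.147 0.8 0.2 0.2 0.8"

```text
clock: 9.8
eef_pos: [417.8, -379.8, 144.8]
tool_rot: [2.677, -0.651, 1.097]
ft_force: [-1.1, 1.1, 0.3]
opening: 0.8
```

```bash
python3 - <<'E'
from pan import *
show()
p,Rt=tool((527,-438.5,4),panR(-27.5))
print(p,inc(p,Rt))
c=cam("wrist");im=c["color"][:,:,::-1].copy()
Rp=panR(-27.5)
for q in [(-122,0,64),(-85,0,56),(-163,0,72),(0,0,5)]:
    u,v=w2pix(c,np.array((527,-438.5,4))+Rp@q);print(q,round(u),round(v));cv2.circle(im,(int(u),int(v)),3,(0,255,0),1)
cv2.imwrite("pics/w4.png",im)
c=cam("side");save(c,"s4.png",(300,300,500,450),4)
E
```

```text
t 9.8 p [ 417.8 -379.8  144.8] R [[0.633, -0.458, 0.624], [-0.329, -0.889, -0.319], [0.701, -0.003, -0.713]] q [-1.158 -0.299  2.385  0.899  0.603  0.244] F [-1.1  1.1  0.3] op 0.8
[ 418.78467835 -382.16666919   61.        ] [-0.0574, 0.0019, 0.0611, -0.2902, 0.4868, 0.0446]
(-122, 0, 64) 327 342
(-85, 0, 56) 327 287
(-163, 0, 72) 327 418
(0, 0, 5) 327 211
```

View pics/w4.png

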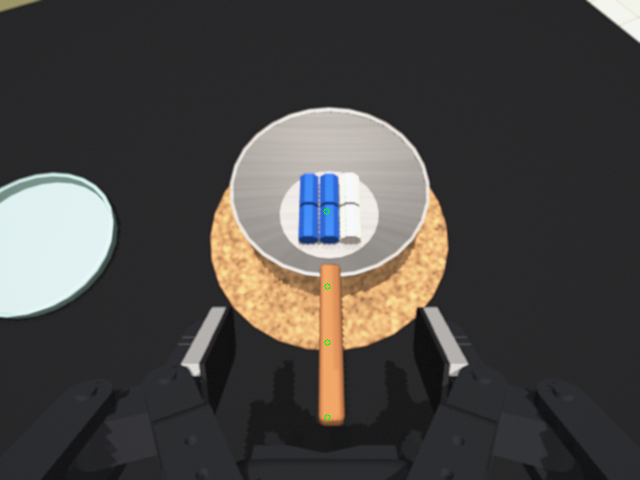

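View pics/s4.png

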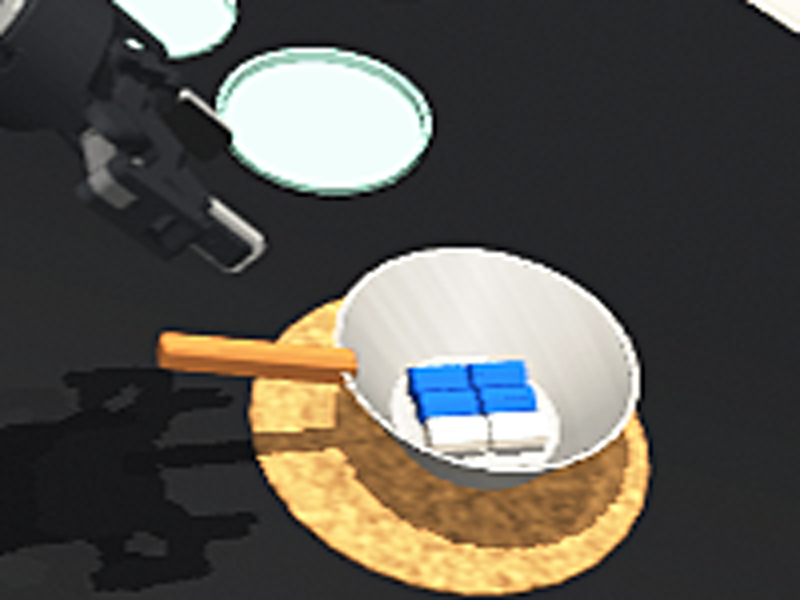

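play_rows --pt "-0.02 0.002 0.021 0 0.2 0 0.8" --pt "-0.04 0.003 0.042 -0.1 0.4 0 0.8" --pt "-0.0575 0.0035 0.061 -0.3 0.5 0 0.8" --pt "-0.0575 0.0035 0.061 -0.3 0.5 0 0.8" --pt "-0.0575 0.0035 0.061 -0.3 0.5 0 0.8"

```text
clock: 10.4
eef_pos: [420.2, -387.7, 69.9]
tool_rot: [2.654, -0.648, 1.115]
ft_force: [0.6, -0.9, 0.9]
opening: 0.805
```

```bash
python3 - <<'E'
from pan import *
show()
c=cam("side");save(c,"s5.png",(300,300,500,450),4)
c=cam("wrist");save(c,"w5.png")
E
```

```text
t 10.4 p [ 420.2 -387.7   69.9] R [[0.622, -0.463, 0.632], [-0.32, -0.886, -0.335], [0.715, 0.006, -0.699]] q [-1.162 -0.08   2.402  1.289  0.484 -0.202] F [ 0.6 -0.9  0.9] op 0.805
```

View pics/s5.png

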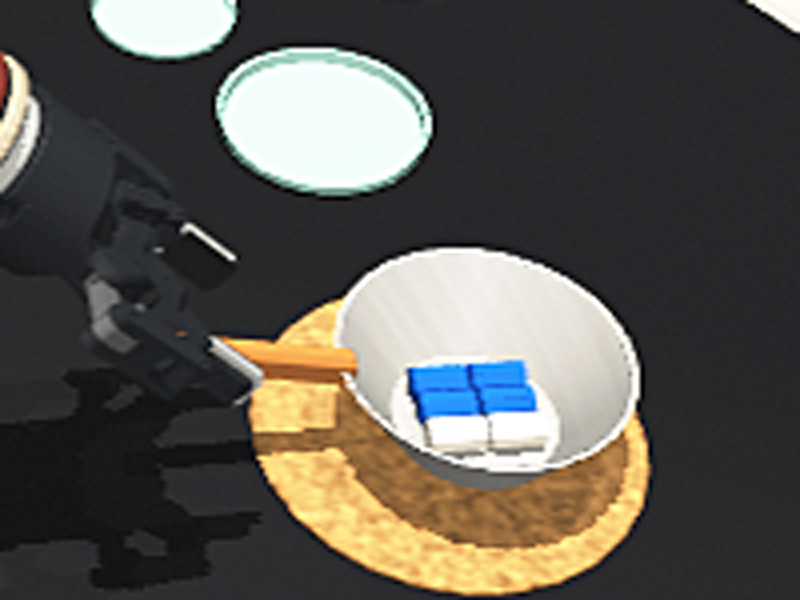

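View pics/w5.png

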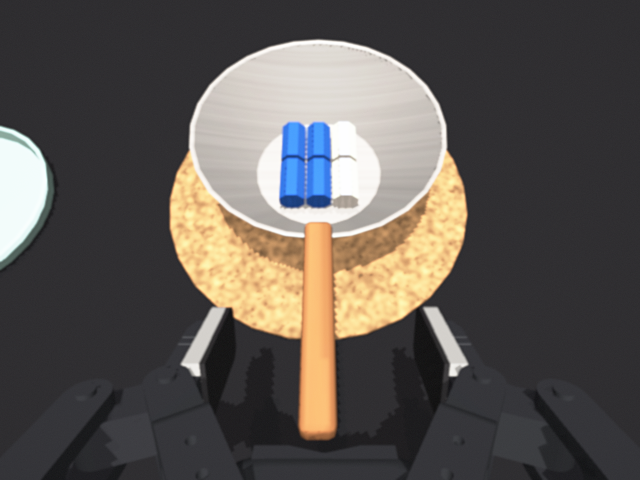

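play_rows --pt "-0.0055 -0.003 0.0055 0 0 0 0.8" --pt "-0.0055 -0.003 0.0055 0 0 0 0.5" --pt "-0.0055 -0.003 0.0055 0 0 0 0" --pt "-0.0055 -0.003 0.0055 0 0 0 0" --pt "-0.0055 -0.003 0.0055 0 0 0 0" --pt "-0.0055 -0.003 0.0055 0 0 0 0" --pt "-0.0055 -0.003 0.0055 0 0 0 0" --pt "-0.0055 -0.003 0.0055 0 0 0 0" --squeeze 110

```text
clock: 11.3
eef_pos: [420.9, -384.5, 59.8]
tool_rot: [2.656, -0.65, 1.112]
ft_force: [-3.2, 0.5, 4.1]
opening: 0.119
```

```bash
python3 - <<'E'
from pan import *
show()
c=cam("side");save(c,"s6.png",(300,300,500,450),4)
c=cam("wrist");save(c,"w6.png")
E
```

```text
t 11.3 p [ 420.9 -384.5   59.8] R [[0.622, -0.464, 0.631], [-0.322, -0.886, -0.334], [0.714, 0.005, -0.701]] q [-1.155 -0.055  2.406  1.339  0.471 -0.253] F [-3.2  0.5  4.1] op 0.119
```

View pics/s6.png

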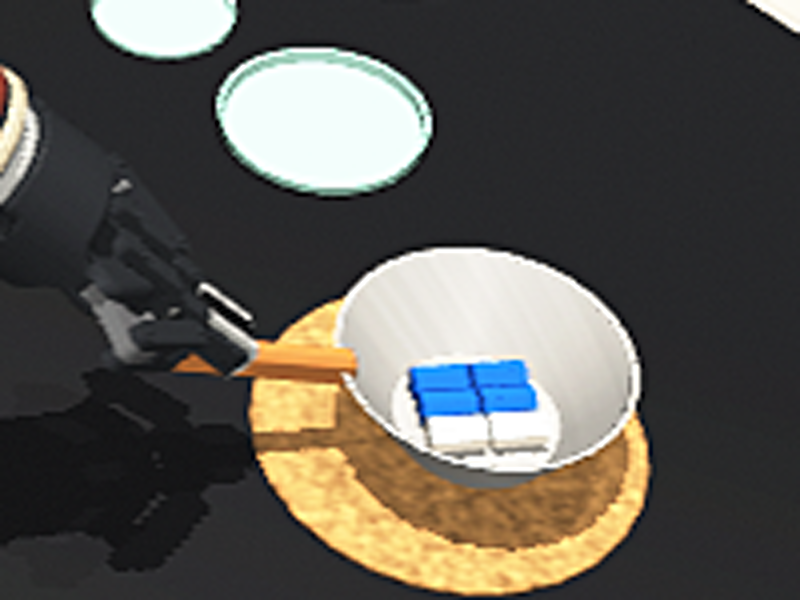

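View pics/w6.png

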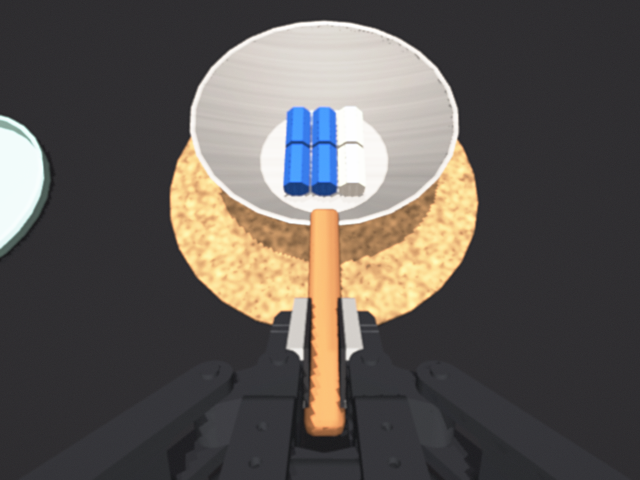

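```bash
python3 - <<'E'
from pan import *
s=st();Rp=panR(-27.6);R0=R.from_rotvec(s["tool_rot"]).as_matrix()
g=Rp.T@(s["eef_pos"]-[527,-438.5,4]);print(g)
np.savez("G.npz",g=g,TL=Rp.T@R0)
print(inc(s["eef_pos"]+[0,0,150]))
E
cat >> pan.py <<'E'
if os.path.exists("G.npz"):
    _z=np.load("G.npz");GRIP=_z["g"];TL=_z["TL"]
E
```

```text
[-119.03603722   -1.26995468   55.75642654]
[0.107, 0.0008, -0.1051, 0.0, 0.0, 0.0]
```

play_rows --pt "0.008 0 -0.008 0 0 0 0" --pt "0.025 0 -0.025 0 0 0 0" --pt "0.045 0 -0.045 0 0 0 0" --pt "0.065 0 -0.065 0 0 0 0" --pt "0.085 0.001 -0.084 0 0 0 0" --pt "0.1 0.001 -0.099 0 0 0 0" --pt "0.107 0.001 -0.105 0 0 0 0" --pt "0.107 0.001 -0.105 0 0 0 0"

```text
clock: 12.2
eef_pos: [421.1, -384.8, 210.4]
tool_rot: [2.655, -0.648, 1.113]
ft_force: [-0.3, -0.0, -1.8]
opening: 0.117
```

```bash
python3 - <<'E'
from pan import *
show()
c=cam("side");save(c,"s7.png",(280,200,520,440),3)
s=st();tgt=[]
for k in np.arange(1,17)/16:
    o=(1-k)*np.array([527,-438.5,154])+k*np.array([535,84,170]);p,Rt=tool(o,panR(-27.6+k*97.6));tgt.append((p,Rt));
np.savez("tr.npz",p=np.array([t[0] for t in tgt]),R=np.array([t[1] for t in tgt]))
for p,Rt in tgt[:7]: print(inc(p,Rt), round(ik(p,Rt)[1],2))
E
```

```text
t 12.2 p [ 421.1 -384.8  210.4] R [[0.622, -0.463, 0.631], [-0.32, -0.886, -0.335], [0.714, 0.006, -0.7]] q [-1.155 -0.416  2.338  0.761  0.696  0.427] F [-0.3 -0.  -1.8] op 0.117
[-0.008, -0.0162, -0.0112, 4.2952, 0.0857, -4.253] 0.22
[-0.016, -0.0329, -0.0209, 8.6456, 0.115, -8.5288] 0.21
[-0.0231, -0.0499, -0.0296, 12.9961, 0.1443, -12.8046] 0.21
[-0.0293, -0.0673, -0.0375, 17.3466, 0.1734, -17.0804] 0.22
[-0.0347, -0.0853, -0.0445, 21.6972, 0.2024, -21.3561] 0.23
[-0.0392, -0.104, -0.0506, 26.0477, 0.2313, -25.6318] 0.25
[-0.043, -0.1235, -0.056, 30.3983, 0.2601, -29.9075] 0.27
```

View pics/s7.png

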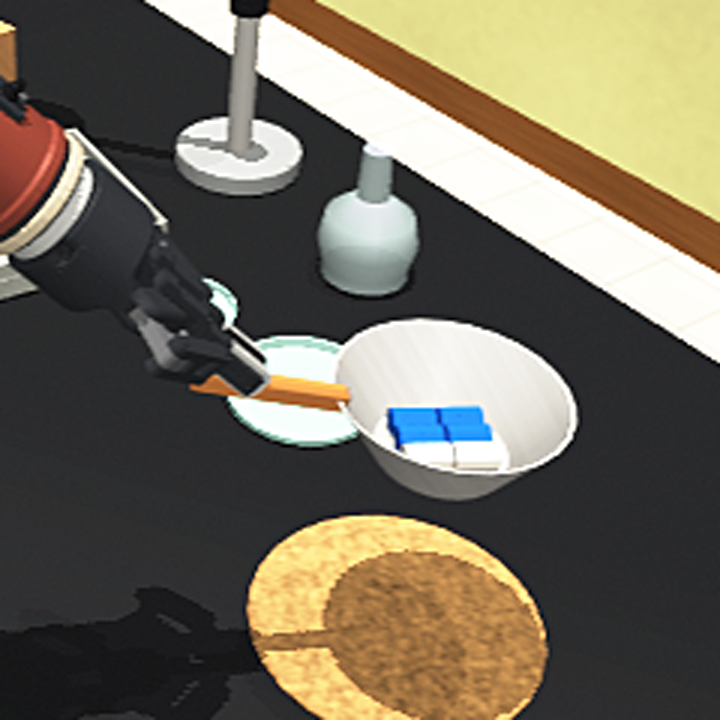

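The pan is lifted level with all six bars inside. Now the transit toward the tray, turning as it goes.

```bash
python3 - <<'E'
from pan import *
z=np.load("tr.npz")
for p,Rt in list(zip(z["p"],z["R"]))[:8]: print(np.round(inc(p,Rt)[:3],3).tolist(),np.round(inc(p,Rt)[3:],1).tolist())
E
```

```text
[-0.008, -0.016, -0.011] [4.3, 0.1, -4.3]
[-0.016, -0.033, -0.021] [8.6, 0.1, -8.5]
[-0.023, -0.05, -0.03] [13.0, 0.1, -12.8]
[-0.029, -0.067, -0.038] [17.3, 0.2, -17.1]
[-0.035, -0.085, -0.044] [21.7, 0.2, -21.4]
[-0.039, -0.104, -0.051] [26.0, 0.2, -25.6]
[-0.043, -0.124, -0.056] [30.4, 0.3, -29.9]
[-0.046, -0.144, -0.061] [34.7, 0.3, -34.2]
```

play_rows --pt "-0.008 -0.016 -0.011 4.3 0.1 -4.3 0" --pt "-0.016 -0.033 -0.021 8.6 0.1 -8.5 0" --pt "-0.023 -0.05 -0.03 13 0.1 -12.8 0" --pt "-0.029 -0.067 -0.038 17.3 0.2 -17.1 0" --pt "-0.035 -0.085 -0.044 21.7 0.2 -21.4 0" --pt "-0.039 -0.104 -0.051 26 0.2 -25.6 0" --pt "-0.043 -0.124 -0.056 30.4 0.3 -29.9 0" --pt "-0.046 -0.144 -0.061 34.7 0.3 -34.2 0"

```text
clock: 13.05
eef_pos: [420.0, -220.5, 216.7]
tool_rot: [-2.726, -0.515, -1.145]
ft_force: [-0.2, 0.4, -1.6]
opening: 0.114
```

```bash
python3 - <<'E'
from pan import *
show()
z=np.load("tr.npz")
for p,Rt in list(zip(z["p"],z["R"]))[8:]: print(np.round(inc(p,Rt)[:3],3).tolist(),np.round(inc(p,Rt)[3:],1).tolist())
E
```

```text
t 13.05 p [ 420.  -220.5  216.7] R [[0.652, 0.363, 0.666], [0.257, -0.932, 0.257], [0.714, 0.004, -0.7]] q [-1.232 -0.346  2.276  0.822  1.342 -0.286] F [-0.2  0.4 -1.6] op 0.114
[0.011, -0.016, 0.008] [4.2, 0.0, -4.2]
[0.022, -0.034, 0.018] [8.6, 0.0, -8.5]
[0.033, -0.052, 0.028] [12.9, 0.1, -12.8]
[0.046, -0.071, 0.039] [17.3, 0.1, -17.1]
[0.06, -0.09, 0.052] [21.6, 0.1, -21.3]
[0.074, -0.11, 0.065] [26.0, 0.1, -25.6]
[0.089, -0.13, 0.079] [30.3, 0.2, -29.9]
[0.105, -0.152, 0.093] [34.7, 0.2, -34.2]
```

play_rows --pt "0.011 -0.016 0.008 4.2 0 -4.2 0" --pt "0.022 -0.034 0.018 8.6 0 -8.5 0" --pt "0.033 -0.052 0.028 12.9 0.1 -12.8 0" --pt "0.046 -0.071 0.039 17.3 0.1 -17.1 0" --pt "0.06 -0.09 0.052 21.6 0.1 -21.3 0" --pt "0.074 -0.11 0.065 26 0.1 -25.6 0" --pt "0.089 -0.13 0.079 30.3 0.2 -29.9 0" --pt "0.105 -0.152 0.093 34.7 0.2 -34.2 0"

```text
clock: 13.85
eef_pos: [496.4, -28.4, 225.4]
tool_rot: [-2.089, -1.466, -0.879]
ft_force: [0.6, -0.9, -2.2]
opening: 0.117
```

```bash
cat > pour.py <<'E'
from pan import *
TC=np.array([549,122.]);U=np.array([np.cos(np.radians(70)),np.sin(np.radians(70))])
def pp(th,back=40,zz=150):
    Rp=panR(70,th);return tool(np.r_[TC-back*U,zz]-Rp@[0,0,25],Rp)
E
python3 - <<'E'
from pour import *
show()
for th in [0]+list(range(8,65,8)):
    i=inc(*pp(th));print(th,np.round(i[:3],3).tolist(),np.round(i[3:],1).tolist())
c=cam("side");save(c,"s8.png",(200,140,440,320),3)
c=cam("top");save(c,"t8.png",(200,140,400,320),4)
E
```

```text
t 13.85 p [496.4 -28.4 225.4] R [[0.237, 0.94, 0.247], [0.661, -0.342, 0.668], [0.712, 0.005, -0.702]] q [-0.721 -0.018  1.979  0.728  1.54  -0.536] F [ 0.6 -0.9 -2.2] op 0.117
0 [-0.032, -0.001, 0.032] [-0.0, 0.1, 0.0]
8 [-0.016, -0.001, 0.024] [-0.0, -7.9, -0.0]
16 [0.0, -0.001, 0.019] [0.0, -15.9, -0.0]
24 [0.017, -0.001, 0.016] [0.0, -23.9, -0.1]
32 [0.034, -0.001, 0.015] [0.1, -31.9, -0.1]
40 [0.051, -0.001, 0.017] [0.1, -39.9, -0.1]
48 [0.068, -0.0, 0.021] [0.1, -47.9, -0.2]
56 [0.084, -0.0, 0.027] [0.2, -55.9, -0.2]
64 [0.099, -0.0, 0.036] [0.2, -63.9, -0.2]
```

View pics/s8.png

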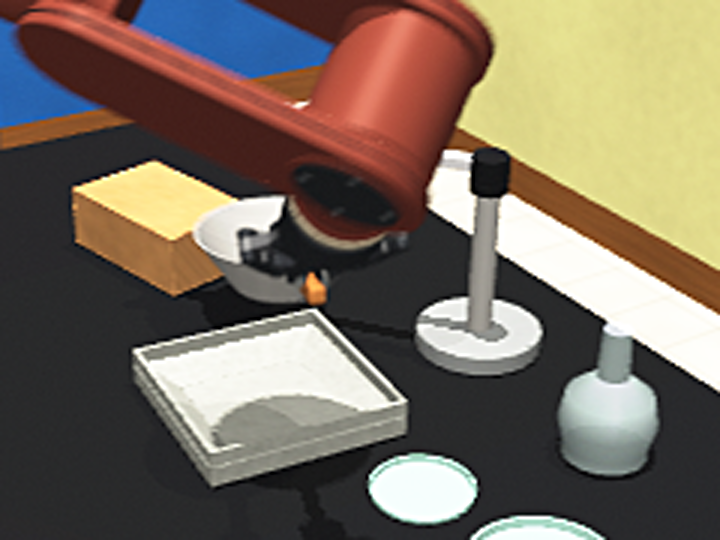

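View pics/t8.png

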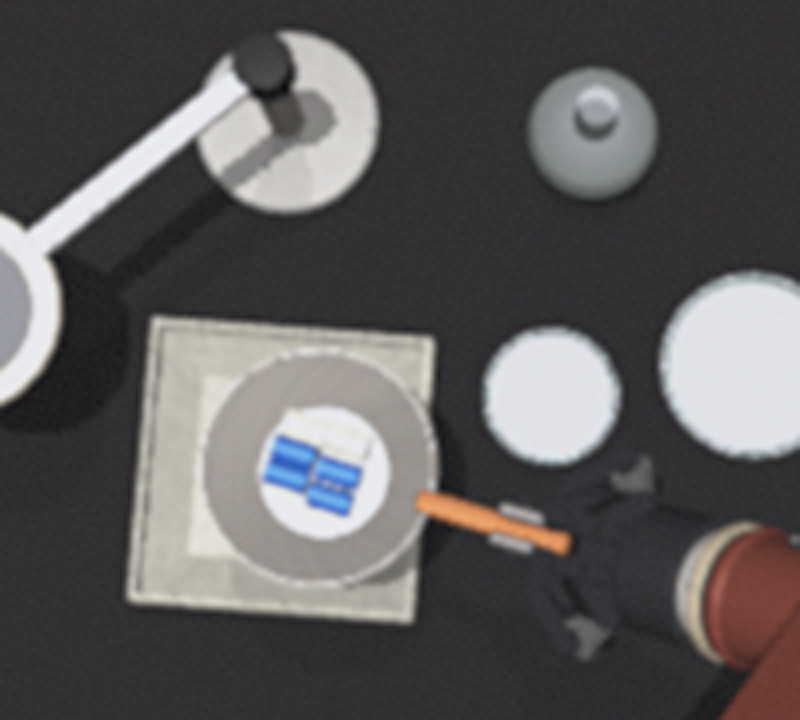

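The pan sits over the right half of the tray, handle to the right, so tipping sends the bars towards the tray's middle. Starting the tip.

play_rows --pt "-0.024 -0.001 0.027 0 -4 0 0" --pt "-0.008 -0.001 0.022 0 -12 0 0" --pt "0.008 -0.001 0.018 0 -20 0 0" --pt "0.025 -0.001 0.015 0 -28 0 0" --pt "0.042 -0.001 0.016 0 -36 0 0" --pt "0.059 -0.001 0.019 0 -44 -0.1 0" --pt "0.076 0 0.024 0.1 -52 -0.2 0" --pt "0.092 0 0.032 0.2 -60 -0.2 0"

```text
clock: 14.75
eef_pos: [526.6, 52.9, 270.8]
tool_rot: [2.434, 1.704, -0.312]
ft_force: [-1.0, -0.5, -2.5]
opening: 0.112
```

```bash
python3 - <<'E'
from pour import *
show()
for th in range(64,121,8):
    i=inc(*pp(th));print(th,np.round(i[:3],3).tolist(),np.round(i[3:],1).tolist())
c=cam("top");save(c,"t9.png",(200,140,400,320),4)
E
```

```text
t 14.75 p [526.6  52.9 270.8] R [[0.332, 0.94, -0.082], [0.908, -0.342, -0.243], [-0.256, 0.007, -0.967]] q [ 0.103  0.07   1.626 -0.236  1.556  0.469] F [-1.  -0.5 -2.5] op 0.112
64 [0.008, -0.001, -0.002] [0.1, -3.6, -0.3]
72 [0.024, -0.001, -0.008] [0.1, -11.6, -0.3]
80 [0.04, -0.001, -0.012] [0.2, -19.6, -0.4]
88 [0.057, -0.001, -0.014] [0.2, -27.6, -0.4]
96 [0.074, -0.001, -0.014] [0.2, -35.6, -0.4]
104 [0.091, -0.001, -0.011] [0.2, -43.6, -0.5]
112 [0.108, -0.001, -0.006] [0.2, -51.6, -0.5]
120 [0.123, -0.001, 0.002] [0.2, -59.6, -0.5]
```

View pics/t9.png

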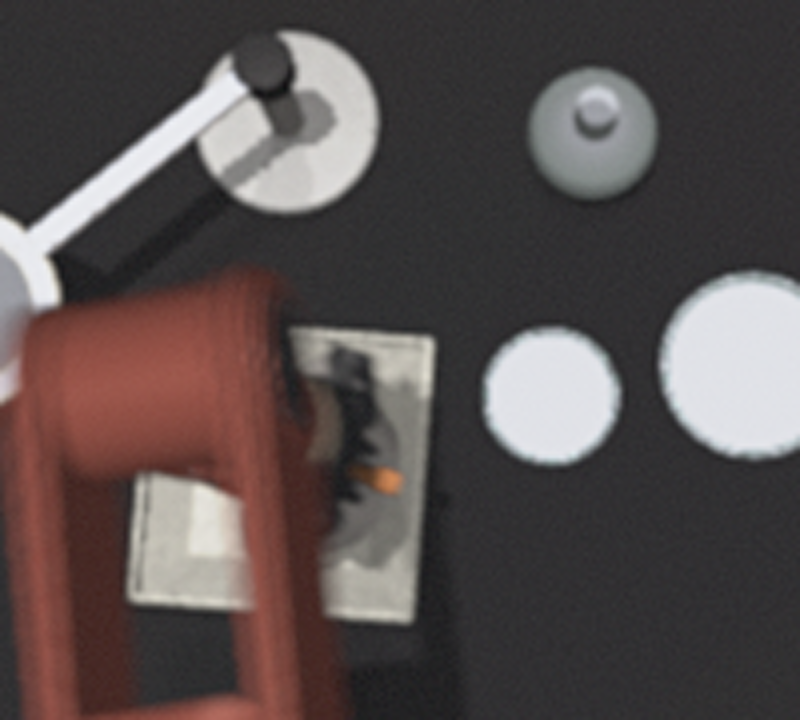

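play_rows --pt "0.008 -0.001 -0.002 0.1 -4 -0.3 0" --pt "0.024 -0.001 -0.008 0.1 -11.6 -0.3 0" --pt "0.04 -0.001 -0.012 0.2 -19.6 -0.4 0" --pt "0.057 -0.001 -0.014 0.2 -27.6 -0.4 0" --pt "0.074 -0.001 -0.014 0.2 -35.6 -0.4 0" --pt "0.091 -0.001 -0.011 0.2 -43.6 -0.5 0" --pt "0.1 -0.001 -0.008 0.2 -47.6 -0.5 0" --pt "0.1 -0.001 -0.008 0.2 -47.6 -0.5 0"

```text
clock: 15.6
eef_pos: [557.4, 146.1, 245.2]
tool_rot: [1.852, 1.319, -1.14]
ft_force: [-0.7, -0.3, -2.3]
opening: 0.113
```

```bash
python3 - <<'E'
from pour import *
show()
s=st();R0=R.from_rotvec(s["tool_rot"]).as_matrix();Rp=R0@TL.T;print("tilt",np.degrees(np.arccos(Rp[2,2])),"bowl",s["eef_pos"]+Rp@(np.array([0,0,25])-GRIP))
c=cam("side");save(c,"s10.png",(180,100,420,300),3)
c=cam("wrist");save(c,"w10.png")
E
```

```text
t 15.6 p [557.4 146.1 245.2] R [[0.142, 0.942, -0.304], [0.437, -0.335, -0.835], [-0.888, -0.015, -0.459]] q [ 0.479  0.742  1.128 -0.76   2.082  0.72 ] F [-0.7 -0.3 -2.3] op 0.113
tilt 108.17270003914741 bowl [532.32268544  84.63116891 141.71375384]
```

View pics/s10.png

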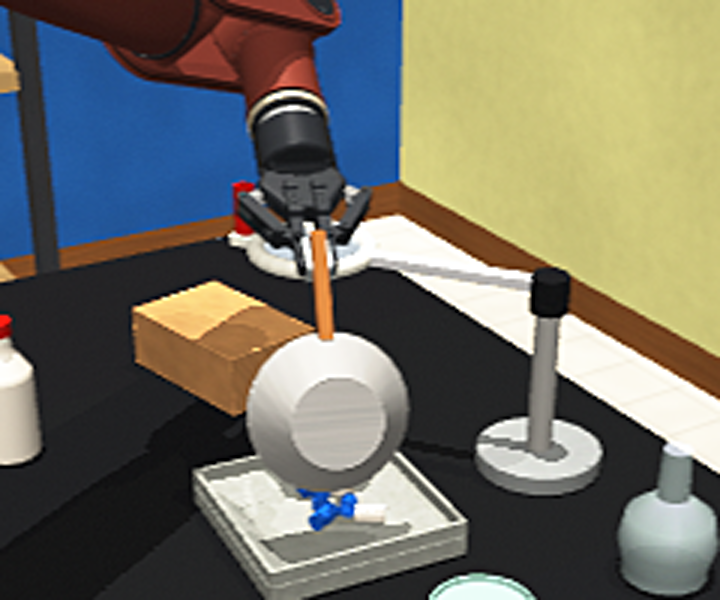

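View pics/w10.png

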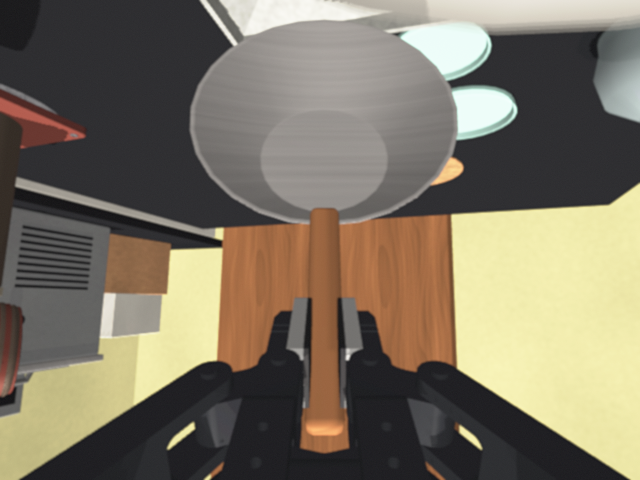

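Pan is empty and the bars are in the tray. I'll reverse the tip, slightly higher.

```bash
python3 - <<'E'
from pour import *
for th in [108,100,92,84,76,68,60,52]:
    p,Rt=pp(th,zz=170);i=inc(p,Rt);print(th,np.round(i[:3],3).tolist(),np.round(i[3:],1).tolist(),round(ik(p,Rt)[1],2))
E
```

```text
108 [-0.02, -0.0, -0.012] [-0.1, -0.2, 0.3] 0.46
100 [-0.034, -0.0, -0.002] [-0.2, 7.8, 0.3] 0.55
92 [-0.047, -0.0, 0.009] [-0.2, 15.8, 0.3] 0.63
84 [-0.058, -0.0, 0.022] [-0.3, 23.8, 0.4] 0.72
76 [-0.067, -0.001, 0.037] [-0.3, 31.8, 0.4] 0.81
68 [-0.074, -0.001, 0.053] [-0.4, 39.8, 0.4] 0.9
60 [-0.079, -0.001, 0.069] [-0.4, 47.8, 0.4] 0.96
52 [-0.081, -0.001, 0.086] [-0.5, 55.8, 0.4] 0.89
```

play_rows --pt "-0.02 0 -0.012 0 0 0 0" --pt "-0.034 0 -0.002 -0.2 7.8 0.3 0" --pt "-0.047 0 0.009 -0.2 15.8 0.3 0" --pt "-0.058 0 0.022 -0.3 23.8 0.4 0" --pt "-0.067 -0.001 0.037 -0.3 31.8 0.4 0" --pt "-0.074 -0.001 0.053 -0.4 39.8 0.4 0" --pt "-0.079 -0.001 0.069 -0.4 47.8 0.4 0" --pt "-0.081 -0.001 0.086 -0.5 55.8 0.4 0"

```text
clock: 16.5
eef_pos: [520.6, 37.3, 291.2]
tool_rot: [2.507, 1.762, -0.113]
ft_force: [0.3, -0.7, -1.8]
opening: 0.115
```

```bash
python3 - <<'E'
from pour import *
show()
for th in [44,36,28,20,12,4,0]:
    p,Rt=pp(th,zz=180);i=inc(p,Rt);print(th,np.round(i[:3],3).tolist(),np.round(i[3:],1).tolist(),round(ik(p,Rt)[1],2))
E
```

```text
t 16.5 p [520.6  37.3 291.2] R [[0.338, 0.941, -0.016], [0.935, -0.338, -0.104], [-0.104, 0.02, -0.994]] q [-0.011 -0.042  1.683 -0.105  1.516  0.341] F [ 0.3 -0.7 -1.8] op 0.115
44 [-0.014, -0.001, 0.008] [0.9, 7.5, 0.1] 0.82
36 [-0.027, -0.002, 0.019] [0.9, 15.5, 0.1] 0.77
28 [-0.038, -0.002, 0.032] [0.8, 23.5, 0.2] 0.71
20 [-0.047, -0.002, 0.047] [0.8, 31.5, 0.3] 0.66
12 [-0.055, -0.002, 0.062] [0.8, 39.5, 0.4] 0.62
4 [-0.06, -0.003, 0.079] [0.7, 47.5, 0.5] 0.59
0 [-0.061, -0.003, 0.087] [0.7, 51.5, 0.6] 0.58
```

play_rows --pt "-0.014 -0.001 0.008 0.9 7.5 0.1 0" --pt "-0.027 -0.002 0.019 0.9 15.5 0.1 0" --pt "-0.038 -0.002 0.032 0.8 23.5 0.2 0" --pt "-0.047 -0.002 0.047 0.8 31.5 0.3 0" --pt "-0.055 -0.002 0.062 0.8 39.5 0.4 0" --pt "-0.06 -0.003 0.079 0.7 47.5 0.5 0" --pt "-0.061 -0.003 0.087 0.7 51.5 0.6 0"

```text
clock: 17.2
eef_pos: [493.0, -29.9, 206.6]
tool_rot: [-2.096, -1.46, -0.871]
ft_force: [-0.5, 0.5, -2.2]
opening: 0.119
```

```bash
python3 - <<'E'
from pour import *
show()
tgt=[]
for k in np.arange(1,17)/16:
    o=k*np.array([513,-431,100])+(1-k)*np.array([535,84,158]);p,Rt=tool(o,panR(70-k*97.6));tgt.append((p,Rt));
np.savez("tr2.npz",p=np.array([t[0] for t in tgt]),R=np.array([t[1] for t in tgt]))
for p,Rt in tgt[:8]: i=inc(p,Rt);print(np.round(i[:3],3).tolist(),np.round(i[3:],1).tolist(),round(ik(p,Rt)[1],2))
E
```

```text
t 17.2 p [493.  -29.9 206.6] R [[0.244, 0.938, 0.245], [0.662, -0.346, 0.665], [0.709, -0.0, -0.705]] q [-0.725  0.     1.998  0.723  1.513 -0.556] F [-0.5  0.5 -2.2] op 0.119
[-0.017, -0.001, -0.022] [-4.4, 0.4, 3.9] 0.53
[-0.04, -0.004, -0.04] [-8.7, 0.4, 8.2] 0.48
[-0.062, -0.006, -0.057] [-13.1, 0.3, 12.5] 0.43
[-0.083, -0.008, -0.073] [-17.4, 0.3, 16.8] 0.39
[-0.103, -0.01, -0.088] [-21.7, 0.3, 21.1] 0.35
[-0.123, -0.01, -0.103] [-26.1, 0.3, 25.4] 0.32
[-0.141, -0.01, -0.116] [-30.4, 0.3, 29.7] 0.28
[-0.159, -0.01, -0.129] [-34.7, 0.2, 34.0] 0.25
```

play_rows --pt "-0.017 -0.001 -0.022 -4.4 0.4 3.9 0" --pt "-0.04 -0.004 -0.04 -8.7 0.4 8.2 0" --pt "-0.062 -0.006 -0.057 -13.1 0.3 12.5 0" --pt "-0.083 -0.008 -0.073 -17.4 0.3 16.8 0" --pt "-0.103 -0.01 -0.088 -21.7 0.3 21.1 0" --pt "-0.123 -0.01 -0.103 -26.1 0.3 25.4 0" --pt "-0.141 -0.01 -0.116 -30.4 0.3 29.7 0" --pt "-0.159 -0.01 -0.129 -34.7 0.2 34 0"

```text
clock: 18.0
eef_pos: [413.5, -217.5, 186.5]
tool_rot: [-2.739, -0.516, -1.139]
ft_force: [0.8, 0.6, -1.4]
opening: 0.114
```

```bash
python3 - <<'E'
from pour import *
show()
z=np.load("tr2.npz")
for p,Rt in list(zip(z["p"],z["R"]))[8:]: i=inc(p,Rt);print(np.round(i[:3],3).tolist(),np.round(i[3:],1).tolist(),round(ik(p,Rt)[1],2))
E
```

```text
t 18.0 p [ 413.5 -217.5  186.5] R [[0.656, 0.36, 0.663], [0.261, -0.933, 0.248], [0.708, 0.011, -0.706]] q [-1.241 -0.325  2.319  0.826  1.295 -0.342] F [ 0.8  0.6 -1.4] op 0.114
[-0.013, 0.017, -0.005] [-4.1, 0.4, 4.5] 0.22
[-0.023, 0.034, -0.01] [-8.4, 0.4, 8.8] 0.2
[-0.033, 0.051, -0.014] [-12.7, 0.3, 13.1] 0.18
[-0.041, 0.069, -0.018] [-17.1, 0.3, 17.4] 0.16
[-0.049, 0.087, -0.02] [-21.4, 0.2, 21.6] 0.15
[-0.056, 0.106, -0.021] [-25.8, 0.2, 25.9] 0.14
[-0.062, 0.126, -0.022] [-30.1, 0.1, 30.2] 0.14
[-0.068, 0.146, -0.022] [-34.4, 0.1, 34.5] 0.15
```

play_rows --pt "-0.013 0.017 -0.005 -4.1 0.4 4.5 0" --pt "-0.023 0.034 -0.01 -8.4 0.4 8.8 0" --pt "-0.033 0.051 -0.014 -12.7 0.3 13.1 0" --pt "-0.041 0.069 -0.018 -17.1 0.3 17.4 0" --pt "-0.049 0.087 -0.02 -21.4 0.2 21.6 0" --pt "-0.056 0.106 -0.021 -25.8 0.2 25.9 0" --pt "-0.062 0.126 -0.022 -30.1 0.1 30.2 0" --pt "-0.068 0.146 -0.022 -34.4 0.1 34.5 0"

```text
clock: 18.8
eef_pos: [408.1, -376.4, 155.6]
tool_rot: [2.656, -0.65, 1.114]
ft_force: [-0.2, -0.3, -2.2]
opening: 0.114
```

```bash
python3 - <<'E'
from pour import *
show()
c=cam("top");save(c,"t11.png",(390,200,540,330),5);im=c
save(c,"t11b.png",(210,190,320,310),6)
c=cam("side");save(c,"s11.png",(280,260,520,440),3)
for z in(60,30,8,4,2):
    p,Rt=tool((513,-431,z),panR(-27.6));i=inc(p,Rt);print(z,np.round(i[:3],3).tolist(),np.round(i[3:],1).tolist(),round(ik(p,Rt)[1],2))
E
```

```text
t 18.8 p [ 408.1 -376.4  155.6] R [[0.622, -0.463, 0.631], [-0.322, -0.886, -0.333], [0.714, 0.004, -0.7]] q [-1.183 -0.361  2.415  0.898  0.627  0.241] F [-0.2 -0.3 -2.2] op 0.114
60 [-0.029, 0.002, 0.027] [-0.3, 0.0, 0.1] 0.14
30 [-0.05, 0.002, 0.048] [-0.3, 0.0, 0.1] 0.13
8 [-0.066, 0.002, 0.063] [-0.3, 0.0, 0.1] 0.13
4 [-0.068, 0.002, 0.066] [-0.3, 0.0, 0.1] 0.13
2 [-0.07, 0.002, 0.067] [-0.3, 0.0, 0.1] 0.13
```

View pics/t11.png

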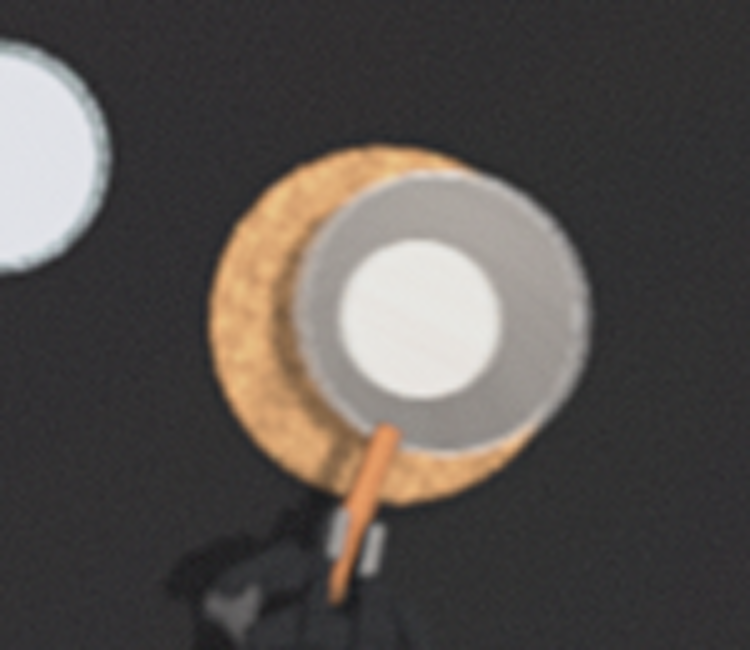

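View pics/s11.png

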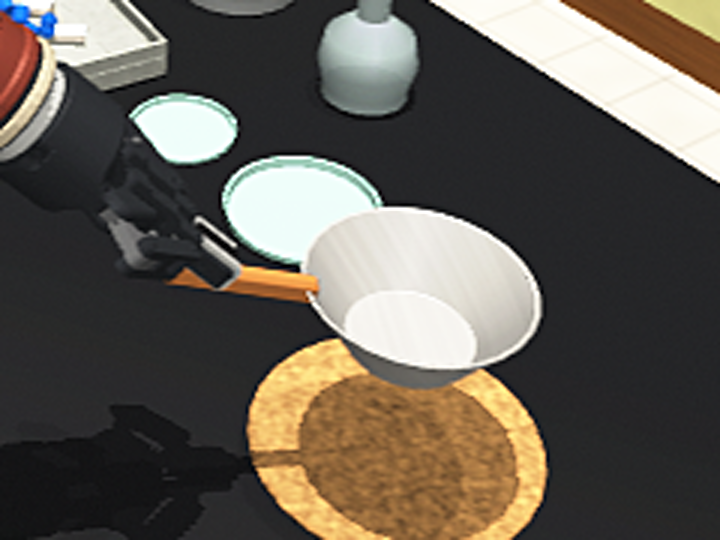

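View pics/t11b.png

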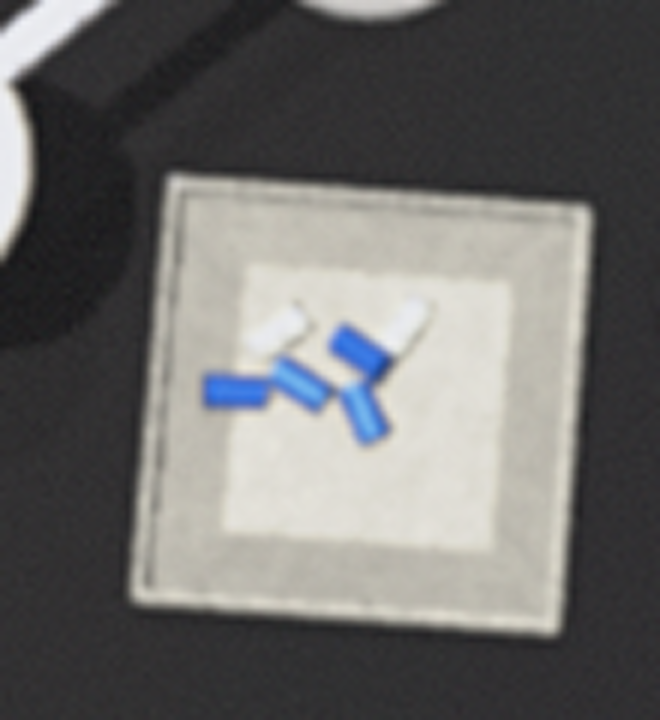

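All six bars lie flat in the tray: four blue and two white. Lowering the pan onto the mat.

play_rows --pt "-0.02 0.001 0.019 -0.1 0 0 0" --pt "-0.035 0.002 0.033 -0.2 0 0 0" --pt "-0.049 0.002 0.047 -0.3 0 0 0" --pt "-0.058 0.002 0.056 -0.3 0 0.1 0" --pt "-0.064 0.002 0.0615 -0.3 0 0.1 0" --pt "-0.067 0.002 0.065 -0.3 0 0.1 0" --pt "-0.067 0.002 0.065 -0.3 0 0.1 0"

```text
clock: 19.6
eef_pos: [407.2, -375.6, 59.7]
tool_rot: [2.661, -0.652, 1.112]
ft_force: [0.3, 0.2, 1.6]
opening: 0.113
```

```bash
python3 - <<'E'
from pour import *
show()
c=cam("top");save(c,"t12.png",(390,200,540,330),5)
c=cam("side");save(c,"s12.png",(280,300,520,480),3)
E
```

```text
t 19.6 p [ 407.2 -375.6   59.7] R [[0.623, -0.463, 0.631], [-0.324, -0.887, -0.33], [0.712, 0.001, -0.702]] q [-1.186 -0.096  2.442  1.312  0.497 -0.247] F [0.3 0.2 1.6] op 0.113
```

View pics/s12.png

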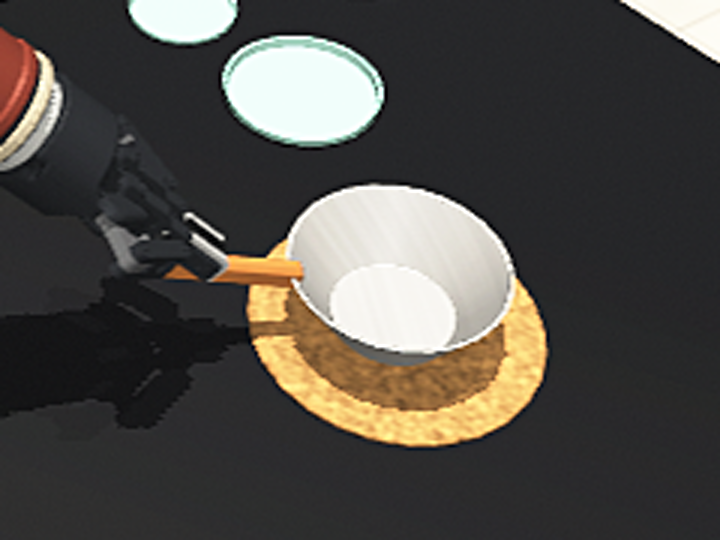

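View pics/t12.png

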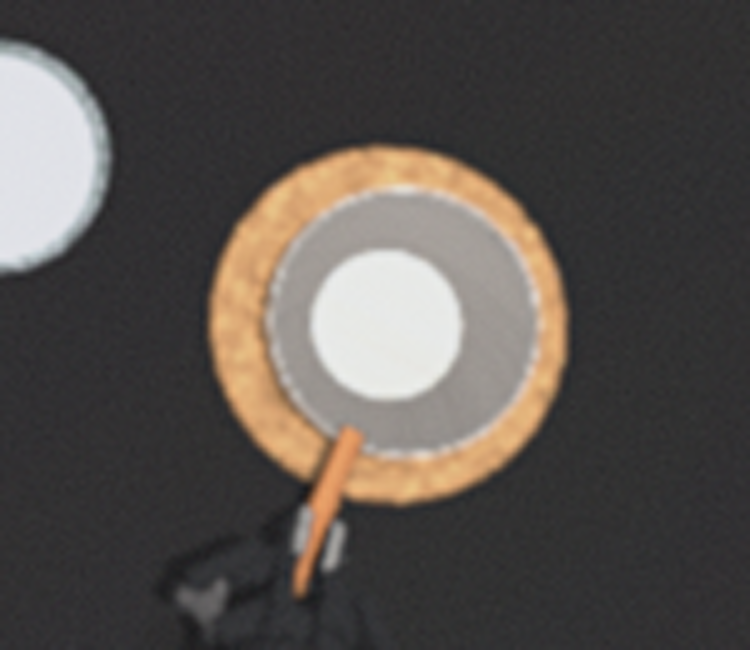

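The pan is centred on the mat. I'm releasing and rising vertically.

play_rows --pt "0 0 0 0 0 0 0.3" --pt "0 0 0 0 0 0 0.6" --pt "0 0 0 0 0 0 0.6" --pt "0 0 0 0 0 0 0.6" --pt "0.02 0 -0.02 0 0 0 0.6" --pt "0.045 0 -0.045 0 0 0 0.6" --pt "0.08 0 -0.08 0 0 0 0.6" --pt "0.11 0 -0.11 0 0 0 0.6"

```text
clock: 20.5
eef_pos: [405.8, -374.1, 214.8]
tool_rot: [2.663, -0.657, 1.107]
ft_force: [0.8, -0.8, 0.5]
opening: 0.595
```

```bash
python3 - <<'E'
from pour import *
show()
c=cam("top");save(c,"t13.png",(390,200,540,330),5);save(c,"t13b.png",(210,190,320,310),6)
np.save("/tmp/top13.npy",c,allow_pickle=True)
B=lambda x,y,z:np.round(pix2w(c,390-.5+(x+.5)/5,200-.5+(y+.5)/5,z),1)
print("rim",B(404,322,54),"mat",B(389,325,4))
E
```

```text
t 20.5 p [ 405.8 -374.1  214.8] R [[0.625, -0.465, 0.628], [-0.328, -0.885, -0.329], [0.709, -0.0, -0.706]] q [-1.185 -0.481  2.367  0.738  0.748  0.445] F [ 0.8 -0.8  0.5] op 0.595
rim [ 512.4 -428.6   54. ] mat [ 513.2 -431.9    4. ]
```

View pics/t13.png

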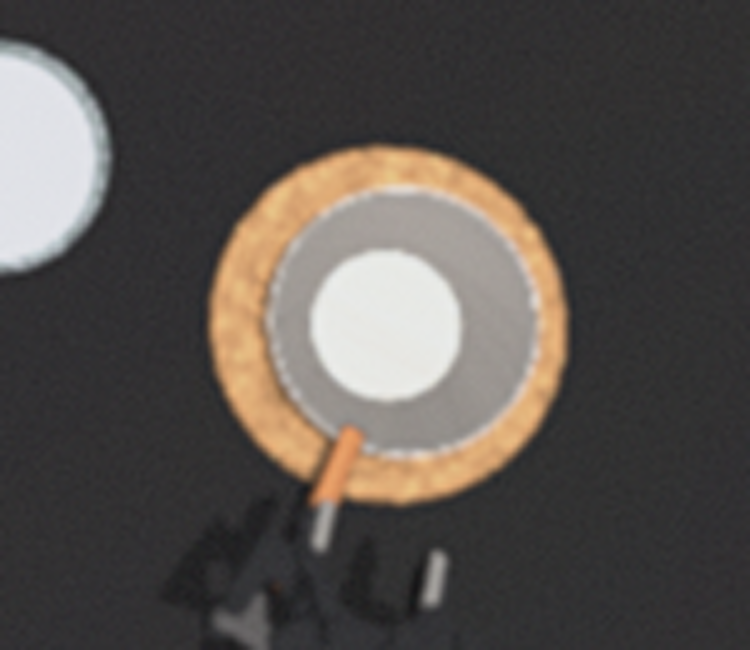

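View pics/t13b.png

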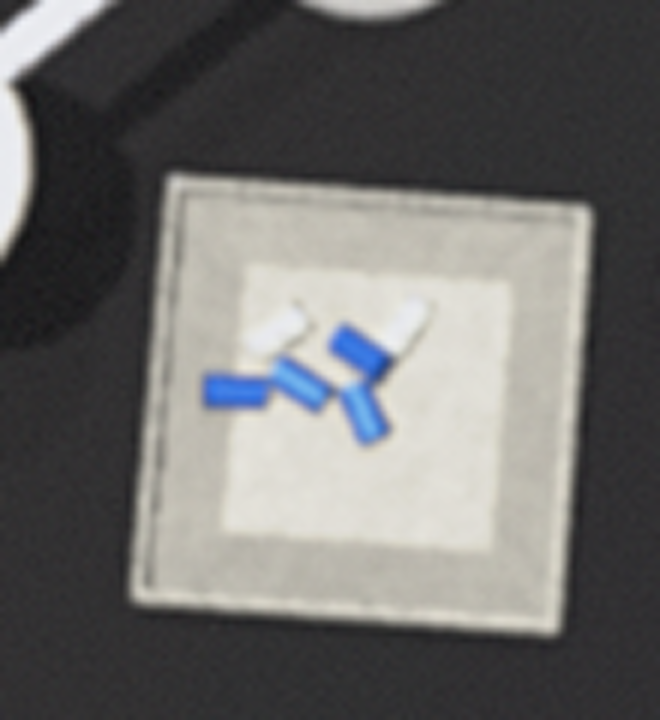

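```bash
python3 - <<'E'
from h import *;from ik import *
D=frame((0,0,-1),(0,-1,0))
p=(540,122,260);i=inc(p,D);print(i,ik(p,D))
s=st();R0=R.from_rotvec(s["tool_rot"])
rel=R.from_matrix(R0.as_matrix().T@D).as_rotvec()
for k in np.linspace(0,1,13):
    pk=(1-k)*s["eef_pos"]+k*np.array(p);r=ik(pk,(R0*R.from_rotvec(rel*min(1,k*1.3))).as_matrix());print(np.round(r[0],2),round(r[1],2))
E
```

```text
[-0.0529, -0.5037, -0.1097, 11.4114, -44.7351, -26.0851] (array([0.079737  , 0.02692318, 1.66864094, 0.        , 1.44602854,
       1.65053333]), np.float64(0.9013590593582319))
[-1.19 -0.49  2.36  0.74  0.75  0.45] 0.21
[-1.07 -0.53  2.34  0.55  0.8   0.64] 0.23
[-0.95 -0.54  2.31  0.39  0.86  0.81] 0.26
[-0.82 -0.53  2.26  0.26  0.92  0.96] 0.31
[-0.69 -0.49  2.21  0.16  1.    1.09] 0.36
[-0.56 -0.44  2.14  0.08  1.08  1.19] 0.43
[-0.45 -0.37  2.07  0.04  1.16  1.27] 0.5
[-0.34 -0.29  1.99  0.01  1.24  1.34] 0.58
[-0.25 -0.2   1.9  -0.    1.33  1.39] 0.67
[-0.16 -0.1   1.81 -0.    1.41  1.42] 0.76
[-0.08 -0.05  1.76  0.    1.44  1.49] 0.81
[ 0.   -0.02  1.72  0.    1.44  1.57] 0.85
[0.08 0.03 1.67 0.   1.45 1.65] 0.9
```

play_rows --pt "-0.004 -0.038 -0.02 1 -4 -2 0.4" --pt "-0.008 -0.084 -0.035 2 -9 -5 0.4" --pt "-0.013 -0.13 -0.05 3.5 -14 -8 0.4" --pt "-0.018 -0.176 -0.06 5 -20 -12 0.4" --pt "-0.023 -0.222 -0.07 6.5 -26 -15 0.4" --pt "-0.028 -0.268 -0.08 8 -32 -19 0.4" --pt "-0.033 -0.314 -0.09 9.5 -38 -22 0.4" --pt "-0.038 -0.36 -0.1 11.4 -44.7 -26 0.4"

```text
clock: 21.35
eef_pos: [487.1, -7.7, 257.6]
tool_rot: [-3.13, -0.007, 0.012]
ft_force: [1.0, -0.3, 0.4]
opening: 0.402
```

```bash
python3 - <<'E'
from h import *
show()
D=frame((0,0,-1),(0,-1,0))
print(inc((540,122,240),D))
E
```

```text
t 21.35 p [487.1  -7.7 257.6] R [[1.0, 0.004, -0.008], [0.004, -1.0, 0.011], [-0.008, -0.012, -1.0]] q [-0.185 -0.131  1.825  0.01   1.457  1.381] F [ 1.  -0.3  0.4] op 0.402
[0.0536, -0.1292, 0.0187, -0.6598, 0.4316, 0.2427]
```

play_rows --pt "0.018 -0.042 0.006 -0.6 0.4 0.2 0.4" --pt "0.036 -0.085 0.012 -0.6 0.4 0.2 0.4" --pt "0.05 -0.12 0.018 -0.6 0.4 0.2 0.4" --pt "0.054 -0.129 0.019 -0.6 0.4 0.2 0.4" --pt "0.054 -0.129 0.019 -0.6 0.4 0.2 0.4"

```text
clock: 21.85
eef_pos: [540.2, 120.4, 238.0]
tool_rot: [-3.141, 0.0, -0.0]
ft_force: [-0.6, -0.8, 0.2]
opening: 0.399
```

```bash
python3 - <<'E'
from h import *
show()
c=cam("wrist");save(c,"w14.png");np.save("/tmp/w14.npy",c,allow_pickle=True)
E
```

```text
t 21.85 p [540.2 120.4 238. ] R [[1.0, -0.0, 0.0], [-0.0, -1.0, 0.001], [0.0, -0.001, -1.0]] q [7.600e-02 3.900e-02 1.697e+00 1.000e-03 1.405e+00 1.647e+00] F [-0.6 -0.8  0.2] op 0.399
```

View pics/w14.png

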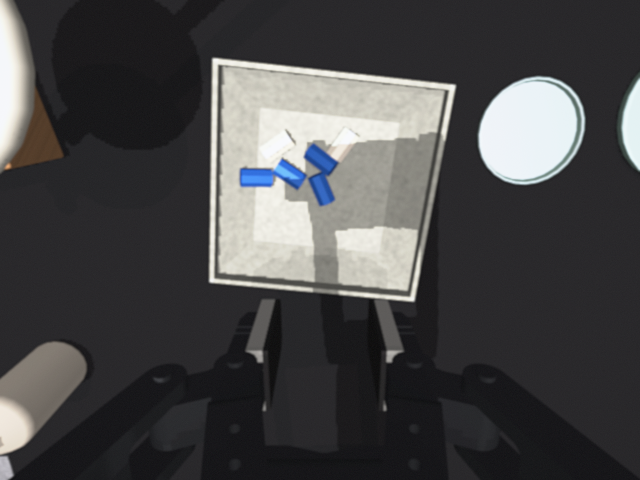

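```bash
python3 - <<'E'
from h import *
c=np.load("/tmp/w14.npy",allow_pickle=True).item()
save(c,"w14c.png",(230,115,370,220),5.5)
E
```

```text
(no output)
```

View pics/w14c.png

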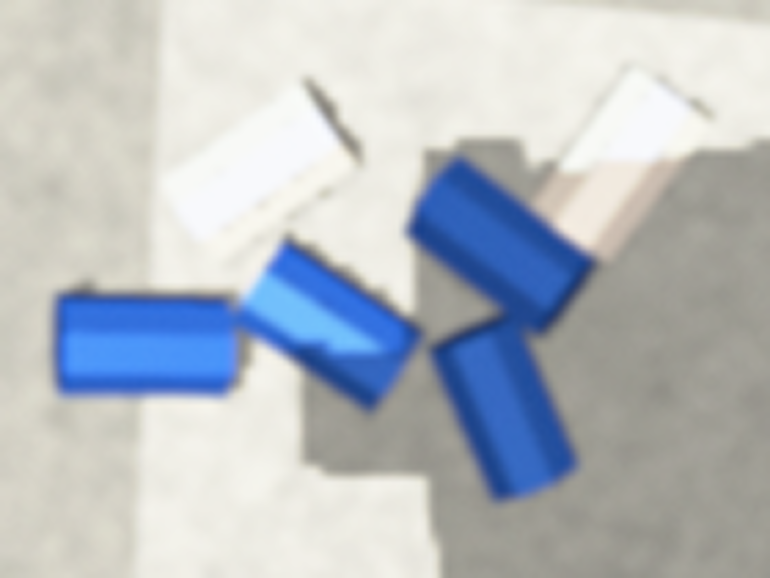

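```bash
cat > bars.py <<'E'
from h import *;from ik import *
def down(ang):  # tool down, jaw (tool y) direction at world angle ang deg
    a=np.radians(ang);return frame((0,0,-1),(np.cos(a),np.sin(a),0))
def bar(c,crop,sc,p1,p2,z=14):
    "p1,p2: axis end points in crop px"
    f=lambda q:pix2w(c,crop[0]-.5+(q[0]+.5)/sc,crop[1]-.5+(q[1]+.5)/sc,z)
    a,b=f(p1),f(p2);d=b-a;return (a+b)/2,np.degrees(np.arctan2(d[1],d[0])),np.linalg.norm(d)
def opts(p,ang):
    "jaw angle options"
    for k in(0,180): 
        r=ik(p,down(ang+k));print("jaw",round(ang+k,1),"q6",round(r[0][5],2),"m",round(r[1],2))
E
python3 - <<'E'
from bars import *
c=np.load("/tmp/w14.npy",allow_pickle=True).item();cr=(230,115);sc=5.5
for n,a,b in [("A",(58,344),(237,344)),("B",(262,270),(395,370)),("C",(435,193),(568,296)),("D",(480,334),(537,483)),("W1",(335,120),(188,217)),("W2",(672,92),(570,240))]:
    ce,an,L=bar(c,cr,sc,a,b);print(n,np.round(ce,1),round(an,1),round(L,1))
ce,an,L=bar(c,cr,sc,(480,334),(537,483));opts((ce[0],ce[1],120),an+90)
ce,an,L=bar(c,cr,sc,(435,193),(568,296));opts((ce[0],ce[1],120),an)
E
```

```text
A [555.9 183.1  14. ] -90.0 30.2
B [559.8 152.3  14. ] -127.6 27.6
C [572.4 123.2  14. ] -127.6 27.9
D [544.7 122.1  14. ] -159.4 27.5
W1 [584.8 162.8  14. ] 122.3 29.3
W2 [585.2 103.7  14. ] 145.4 29.0
jaw -69.4 q6 1.29 m 0.77
jaw 110.6 q6 -1.85 m 0.77
jaw -127.6 q6 2.3 m 0.38
jaw 52.4 q6 -0.84 m 0.84
```

```bash
python3 - <<'E'
from bars import *
print(inc((542,121,80),down(-69.4)),inc((542,121,24.5),down(-69.4)))
E
```

```text
[0.0017, -0.0018, 0.1584, -0.0066, -0.0526, -20.6935] [0.0016, -0.0018, 0.2139, -0.0066, -0.0526, -20.6935]
```

play_rows --pt "0 0 0.04 0 0 -8 0.33" --pt "0.001 -0.001 0.08 0 0 -16 0.33" --pt "0.0015 -0.002 0.12 0 0 -20.7 0.33" --pt "0.0015 -0.002 0.15 0 0 -20.7 0.33" --pt "0.0015 -0.002 0.155 0 0 -20.7 0.33" --pt "0.0015 -0.002 0.155 0 0 -20.7 0.33"

```text
clock: 22.5
eef_pos: [541.9, 119.9, 84.0]
tool_rot: [-3.092, -0.557, -0.001]
ft_force: [-0.0, -0.3, 1.2]
opening: 0.331
```

```bash
python3 - <<'E'
from bars import *
show();print(inc((542,121,24.5),down(-69.4)))
c=cam("wrist");save(c,"w15.png")
E
```

```text
t 22.5 p [541.9 119.9  84. ] R [[0.937, 0.349, 0.001], [0.349, -0.937, 0.0], [0.001, -0.0, -1.0]] q [0.075 0.197 1.83  0.    1.114 1.29 ] F [-0.  -0.3  1.2] op 0.331
[0.0005, -0.001, 0.0595, -0.005, -0.0533, -0.1898]
```

View pics/w15.png

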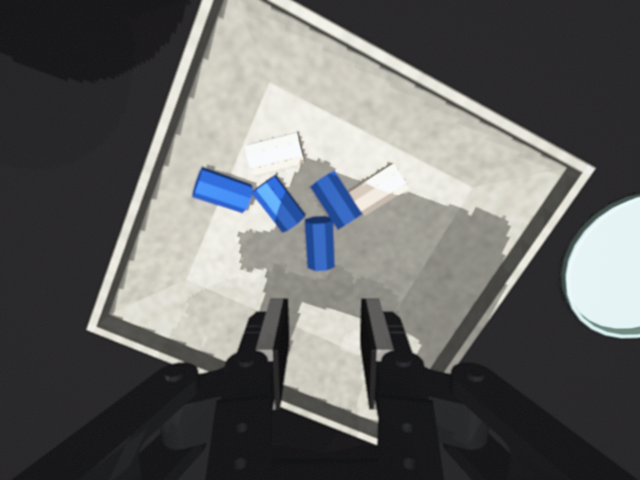

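D (320,245) lines up between the pads. Descending and gripping.

play_rows --pt "0.0005 -0.001 0.025 0 0 0 0.33" --pt "0.0005 -0.001 0.048 0 0 0 0.33" --pt "0.0005 -0.001 0.059 0 0 0 0.33" --pt "0.0005 -0.001 0.059 0 0 0 0.33" --pt "0.0005 -0.001 0.059 0 0 0 0" --pt "0.0005 -0.001 0.059 0 0 0 0" --pt "0.0005 -0.001 0.059 0 0 0 0" --pt "0.0005 -0.001 0.059 0 0 0 0" --squeeze 40

```text
clock: 23.35
eef_pos: [543.3, 122.4, 26.0]
tool_rot: [-3.091, -0.559, -0.006]
ft_force: [-0.3, -1.0, 0.1]
opening: 0.002
```

play_rows --pt "0 0 -0.02 0 0 0 0" --pt "0 0 -0.06 0 0 0 0" --pt "0 0 -0.1 0 0 0 0" --pt "0 0 -0.11 0 0 0 0"

```text
clock: 23.75
eef_pos: [545.8, 122.6, 140.9]
tool_rot: [3.091, 0.559, 0.018]
ft_force: [-0.1, 0.6, 0.2]
opening: 0.003
```

```bash
python3 - <<'E'
from bars import *
show()
c=cam("wrist");save(c,"w16.png");np.save("/tmp/w16.npy",c,allow_pickle=True)
p=(592,-190,130);print(ik(p,down(-69.4)),inc(p,down(-69.4)))
E
```

```text
t 23.75 p [545.8 122.6 140.9] R [[0.936, 0.351, 0.011], [0.351, -0.937, 0.001], [0.011, 0.003, -1.0]] q [8.000e-02 1.290e-01 1.790e+00 1.000e-03 1.212e+00 1.292e+00] F [-0.1  0.6  0.2] op 0.003
(array([-0.43731882,  0.29151248,  1.62105555,  0.        ,  1.22902463,
        0.77393968]), np.float64(0.9489444493796861)) [-0.0663, 0.309, 0.0106, 0.1445, -0.6158, -0.0772]
```

View pics/w16.png

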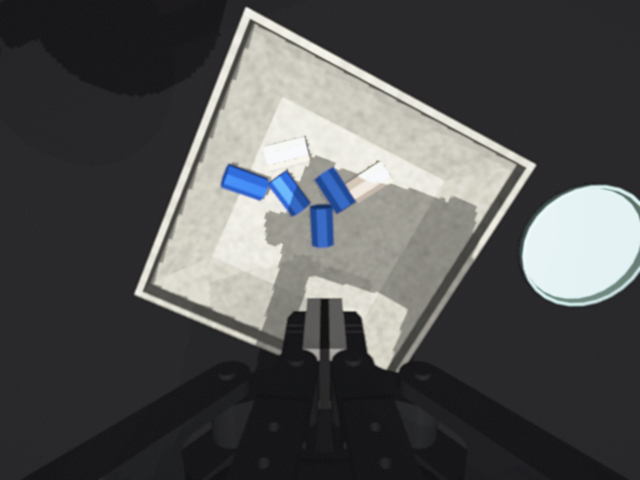

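The gripper shut empty (opening 0.003) and D is still at (322,226). I'll recheck the geometry.

```bash
python3 - <<'E'
from bars import *
c=np.load("/tmp/w16.npy",allow_pickle=True).item()
s=robot.state();p=s["eef_pos"];R0=R.from_rotvec(s["tool_rot"]).as_matrix()
print("tip px",w2pix(c,p+17*R0[:,2]),"tcp px",w2pix(c,p), "axis at z14",w2pix(c,p+(p[2]-14)*R0[:,2]))
for uv in[(322,226)]:
    print(pix2w(c,*uv,14),pix2w(c,*uv),c["z_map"][uv[1],uv[0]])
print("tray corners",[np.round(pix2w(c,u,v,38),1) for u,v in((247,12),(533,165),(138,292))])
V=np.linalg.inv(c["view"]);print("cam",V[:3,3], R0.T@(V[:3,3]-p))
f=240/np.tan(np.radians(c["vertical_fov"]/2));print(f)
t=cam("top");
print("top D",w2pix(t,(544.7,122.1,14)));save(t,"t16.png",(210,190,320,310),6)
print([np.round(w2pix(t,q)) for q in[(658,210,38)]])
E
```

```text
tip px (np.float64(323.1847205682159), np.float64(290.82112048854566)) tcp px (np.float64(323.11488516806816), np.float64(308.84555048262746)) axis at z14 (np.float64(323.4480054763721), np.float64(222.86761287594894))
[544.45832233 122.96446663  14.        ] [546.49808407 123.70805632  21.43079738] 282.16617
tray corners [array([653.1, 208.1,  38. ]), array([634.3,  15.7,  38. ]), array([462.4, 227.5,  38. ])]
cam [620.87471107 150.82185682 292.38285635] [  81.99177348    0.36215771 -150.94376297]
405.29771989347125
top D (np.float64(270.93609571953994), np.float64(258.8842845790442))
[array([238., 219.])]
```

View pics/t16.png

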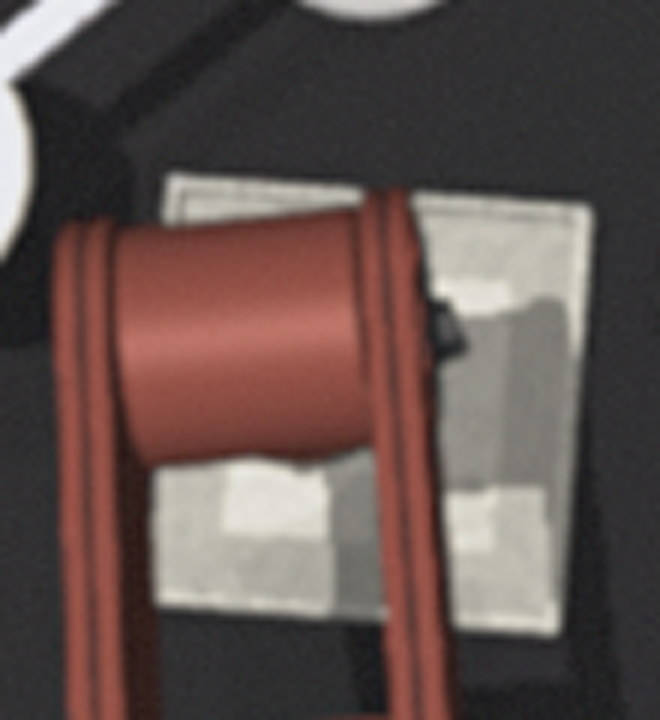

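```bash
python3 - <<'E'
from bars import *
c=cam("side");s=robot.state();p=s["eef_pos"];R0=R.from_rotvec(s["tool_rot"]).as_matrix()
u,v=w2pix(c,p);print(p,(u,v),w2pix(c,p+17*R0[:,2]))
x0,y0=int(u)-60,int(v)-60
im=c["color"][y0:y0+120,x0:x0+120,::-1].copy();im=cv2.resize(im,None,fx=5,fy=5,interpolation=cv2.INTER_CUBIC)
for d,col in((0,(0,255,0)),(17,(0,0,255)),(-20,(255,0,255))):
    a,b=w2pix(c,p+d*R0[:,2]);cv2.circle(im,(int((a-x0+.5)*5),int((b-y0+.5)*5)),4,col,-1)
cv2.imwrite("pics/s17.png",im)
E
```

```text
[542.81832449 122.31620973 135.67082666] (np.float64(286.34462253794726), np.float64(234.65817976569048)) (np.float64(286.4122512157689), np.float64(240.07356465363088))
```

View pics/s17.png

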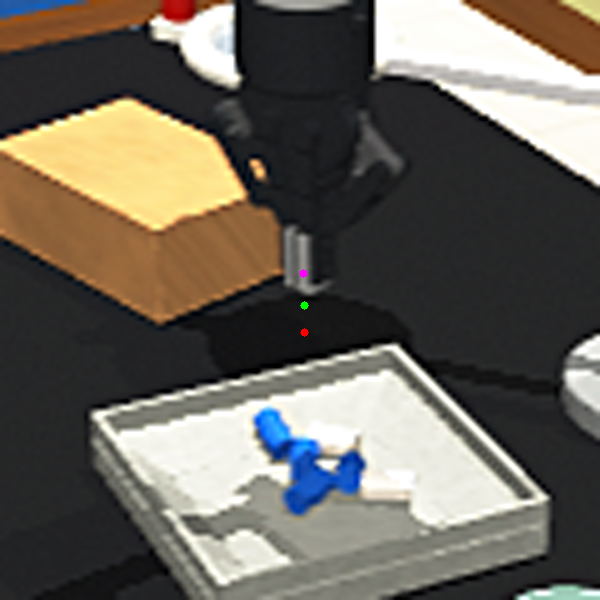

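The side view puts the shut fingertips about 9 mm behind the reported TCP, where the description says 17 mm ahead. So the pads closed above the bar. I'll descend with the jaws open and check with the camera and force before closing.

```bash
python3 - <<'E'
from bars import *
show();print(inc((543.5,122.5,26),down(-69.4)))
E
```

```text
t 23.9 p [542.8 122.3 135.7] R [[0.937, 0.35, 0.004], [0.35, -0.937, 0.001], [0.004, 0.001, -1.0]] q [8.000e-02 1.340e-01 1.795e+00 1.000e-03 1.209e+00 1.292e+00] F [-0.5 -0.7 -0.7] op -0.0
[0.0003, -0.0, 0.1097, 0.0363, -0.2336, -0.0854]
```

play_rows --pt "0 0 0.03 0 0 0 0.33" --pt "0 0 0.065 0 0 0 0.33" --pt "0 0 0.095 0 -0.2 0 0.33" --pt "0 0 0.11 0 -0.2 0 0.33" --pt "0 0 0.11 0 -0.2 0 0.33" --pt "0 0 0.11 0 -0.2 0 0.33"

```text
clock: 24.5
eef_pos: [542.6, 122.3, 25.0]
tool_rot: [3.091, 0.559, -0.003]
ft_force: [0.1, -0.5, 0.0]
opening: 0.33
```

```bash
python3 - <<'E'
from bars import *
show()
c=cam("side");save(c,"s18.png",(230,190,350,300),6)
c=cam("wrist");save(c,"w18.png")
E
```

```text
t 24.5 p [542.6 122.3  25. ] R [[0.937, 0.35, -0.002], [0.35, -0.937, -0.001], [-0.002, -0.0, -1.0]] q [ 0.08   0.289  1.849 -0.     1.006  1.293] F [ 0.1 -0.5  0. ] op 0.33
```

View pics/s18.png

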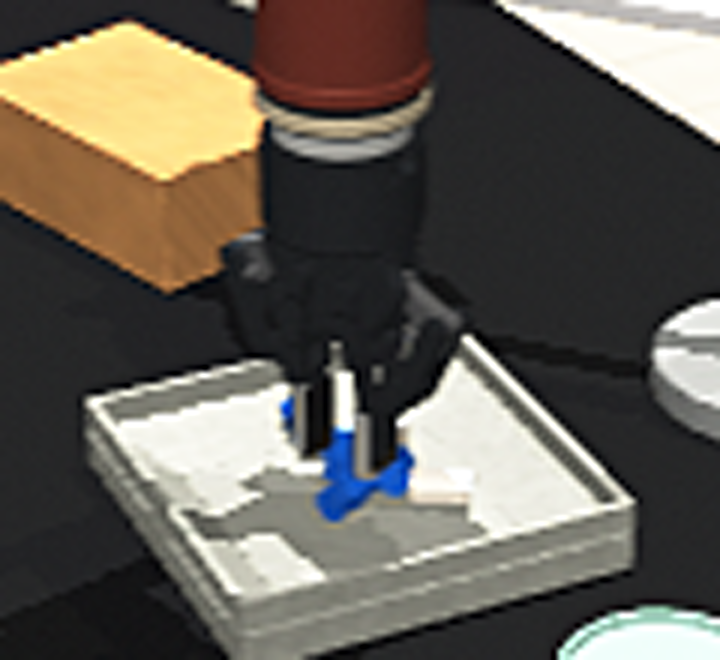

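View pics/w18.png

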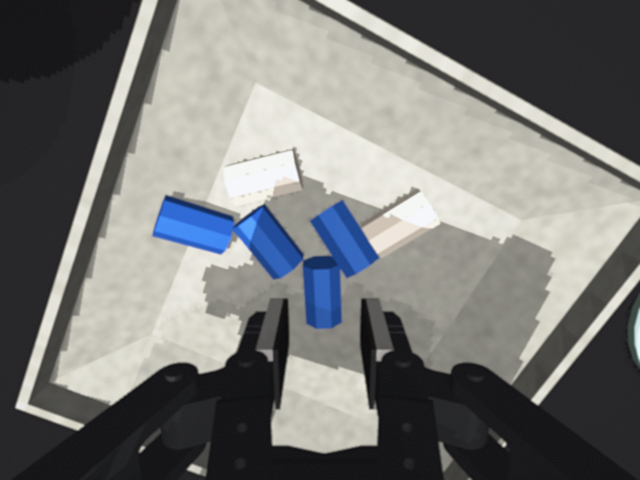

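play_rows --pt "0 0 0.01 0 0 0 0.33" --pt "0 0 0.018 0 0 0 0.33" --pt "0 0 0.018 0 0 0 0.33"

```text
clock: 24.9
eef_pos: [541.7, 122.3, 6.2]
tool_rot: [3.091, 0.559, -0.004]
ft_force: [-0.3, -0.2, 1.4]
opening: 0.333
```

```bash
python3 - <<'E'
from bars import *
show()
c=cam("side");save(c,"s19.png",(230,190,350,300),6)
c=cam("wrist");save(c,"w19.png")
E
```

```text
t 24.9 p [541.7 122.3   6.2] R [[0.937, 0.35, -0.003], [0.35, -0.937, -0.001], [-0.003, -0.0, -1.0]] q [ 0.08   0.319  1.854 -0.     0.971  1.293] F [-0.3 -0.2  1.4] op 0.333
```

View pics/s19.png

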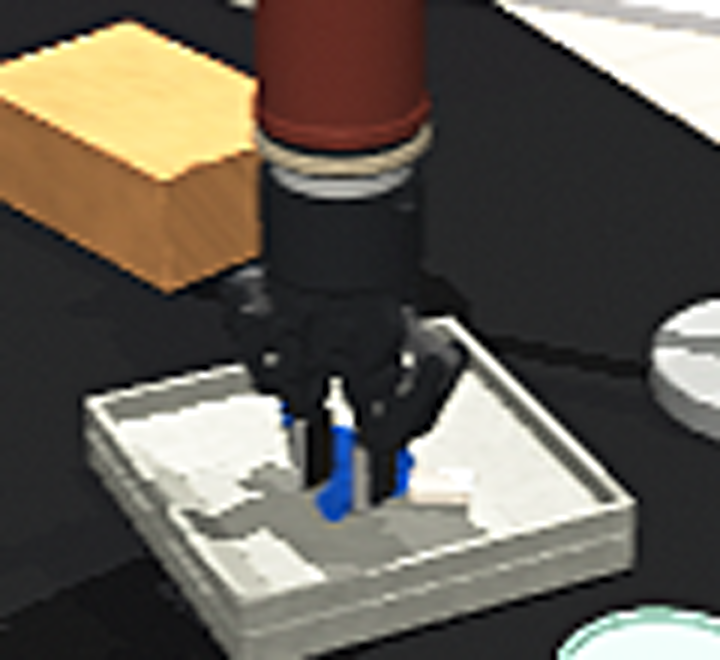

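View pics/w19.png

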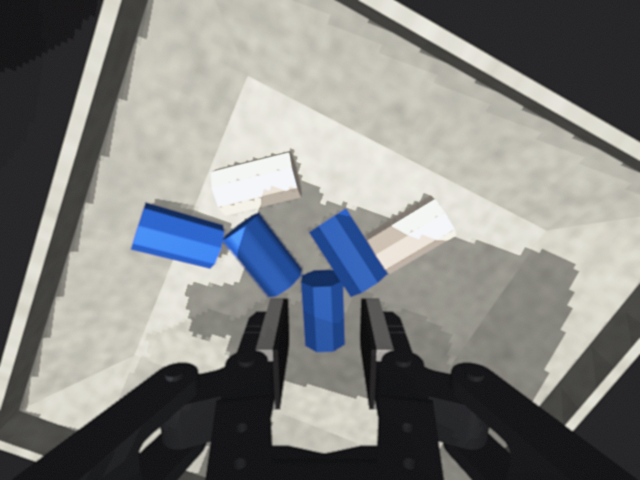

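The pads now straddle D. Closing.

play_rows --pt "0 0 0.003 0 0 0 0.33" --pt "0 0 0.003 0 0 0 0" --pt "0 0 0.003 0 0 0 0" --pt "0 0 0.003 0 0 0 0" --pt "0 0 0.003 0 0 0 0"

```text
clock: 25.5
eef_pos: [542.7, 122.3, 4.2]
tool_rot: [3.091, 0.559, -0.001]
ft_force: [0.5, -0.0, -0.2]
opening: 0.173
```

play_rows --pt "0 0 -0.02 0 0 0 0" --pt "0 0 -0.06 0 0 0 0" --pt "0 0 -0.1 0 0 0 0" --pt "0 0 -0.12 0 0 0 0" --pt "0 0 -0.12 0 0 0 0"

```text
clock: 26.0
eef_pos: [545.8, 122.7, 128.5]
tool_rot: [3.09, 0.559, 0.011]
ft_force: [0.8, 0.3, -0.5]
opening: 0.166
```

```bash
python3 - <<'E'
from bars import *
show()
c=cam("side");save(c,"s20.png",(230,170,350,290),5)
c=cam("wrist");save(c,"w20.png");np.save("/tmp/w20.npy",c,allow_pickle=True)
for p in[(594,-190,122),(594,-190,48)]:print(inc(p,down(-69.4)))
E
```

```text
t 26.0 p [545.8 122.7 128.5] R [[0.937, 0.35, 0.007], [0.35, -0.937, 0.0], [0.007, 0.002, -1.0]] q [ 0.08   0.146  1.795 -0.     1.193  1.293] F [ 0.8  0.3 -0.5] op 0.166
[-0.0615, 0.3105, 0.0022, 0.0193, 0.024, -0.0863]
[-0.0615, 0.3105, 0.0762, 0.0193, 0.024, -0.0863]
```

View pics/s20.png

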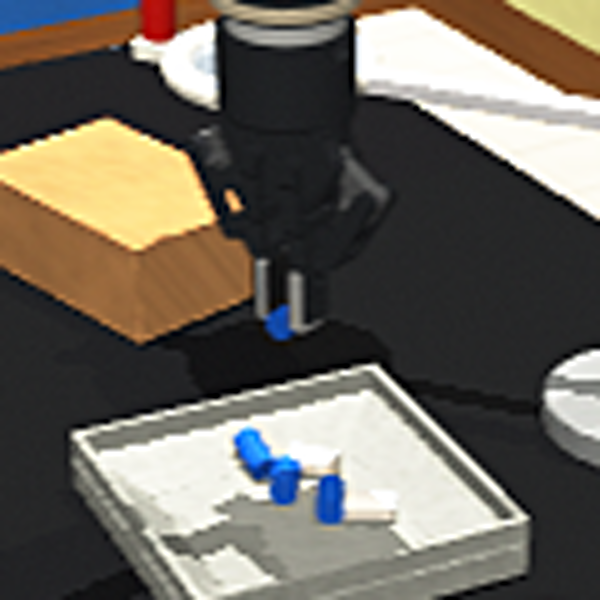

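View pics/w20.png

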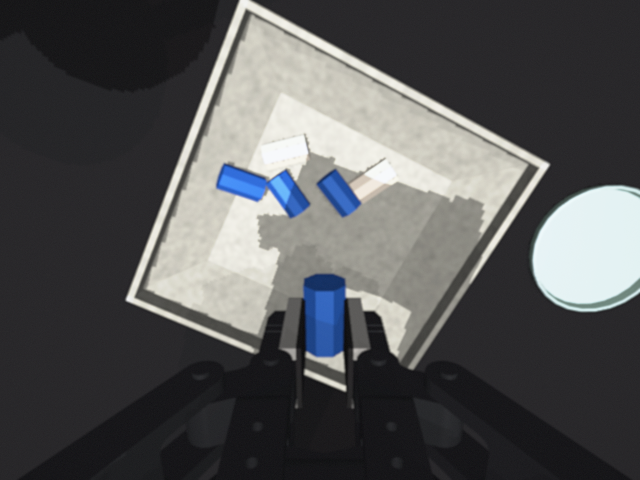

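D is held. Carrying it to the large dish.

play_rows --pt "-0.009 0.045 0 0 0 0 0" --pt "-0.018 0.092 0 0 0 0 0" --pt "-0.027 0.138 0 0 0 0 0" --pt "-0.036 0.184 0 0 0 0 0" --pt "-0.045 0.23 0 0 0 0 0" --pt "-0.054 0.275 0 0 0 0 0" --pt "-0.061 0.31 0 0 0 0 0" --pt "-0.061 0.31 0 0 0 0 0"

```text
clock: 26.9
eef_pos: [593.1, -193.6, 121.7]
tool_rot: [-3.093, -0.552, 0.006]
ft_force: [0.3, 0.2, 0.1]
opening: 0.17
```

```bash
python3 - <<'E'
from bars import *
show()
c=cam("wrist");save(c,"w21.png")
print("dish pred",w2pix(c,(614,-211,12)),w2pix(c,(614,-146,12)),w2pix(c,(679,-211,12)))
print(inc((594,-191,14),down(-69.4)))
E
```

```text
t 26.9 p [ 593.1 -193.6  121.7] R [[0.938, 0.346, -0.004], [0.346, -0.938, -0.001], [-0.004, -0.001, -1.0]] q [-0.441  0.308  1.618 -0.002  1.219  0.778] F [0.3 0.2 0.1] op 0.17
dish pred (np.float64(359.16494320831634), np.float64(209.80686322542564)) (np.float64(265.4702426335702), np.float64(175.99783578713317)) (np.float64(398.54699617873655), np.float64(113.53230107755873))
[0.0015, 0.0006, 0.1075, -0.1473, 0.2149, -0.2963]
```

View pics/w21.png

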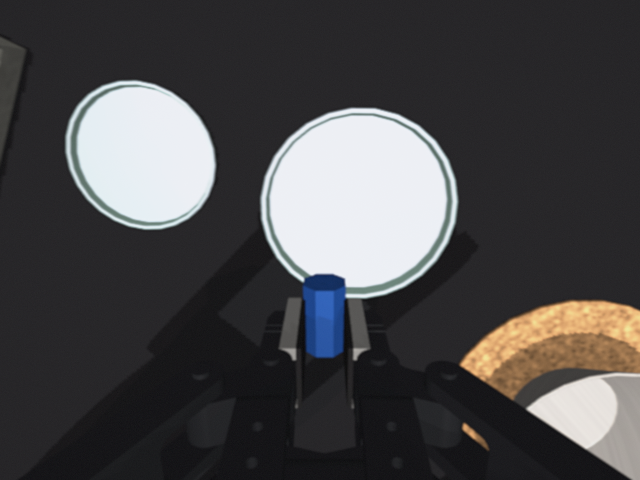

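play_rows --pt "0.003 0.001 0.04 0 0 0 0" --pt "0.004 0.001 0.08 0 0.2 0 0" --pt "0.004 0.001 0.107 0 0.2 0 0" --pt "0.004 0.001 0.109 0 0.2 0 0" --pt "0.004 0.001 0.109 0 0.2 0 0.25" --pt "0.004 0.001 0.109 0 0.2 0 0.33" --pt "0.004 0.001 0.109 0 0.2 0 0.33"

```text
clock: 27.65
eef_pos: [600.0, -189.3, 17.7]
tool_rot: [3.089, 0.56, 0.009]
ft_force: [0.0, 0.3, 0.2]
opening: 0.328
```

play_rows --pt "0 0 -0.03 0 0 0 0.33" --pt "0 0 -0.075 0 0 0 0.33" --pt "0 0 -0.12 0 0 0 0.33" --pt "0 0 -0.12 0 0 0 0.33"

```text
clock: 28.05
eef_pos: [603.5, -191.4, 145.9]
tool_rot: [3.082, 0.558, 0.025]
ft_force: [0.8, 0.2, 0.2]
opening: 0.334
```

```bash
python3 - <<'E'
from bars import *
show()
c=cam("wrist");save(c,"w22.png")
c=np.load("/tmp/w20.npy",allow_pickle=True).item()
save(c,"w20c.png",(200,120,410,230),3.8)
p=(572,123,122);print(inc(p,down(-69.4)),inc(p,down(52.4)))
E
```

```text
t 28.05 p [ 603.5 -191.4  145.9] R [[0.936, 0.35, 0.018], [0.351, -0.937, -0.006], [0.014, 0.012, -1.0]] q [-0.433  0.287  1.595  0.002  1.241  0.78 ] F [0.8 0.2 0.2] op 0.334
[0.0818, -0.3044, 0.0185, 0.496, -0.6279, -0.0839] [0.0818, -0.3044, 0.0185, 0.9611, 0.1558, -121.8816]
```

View pics/w22.png

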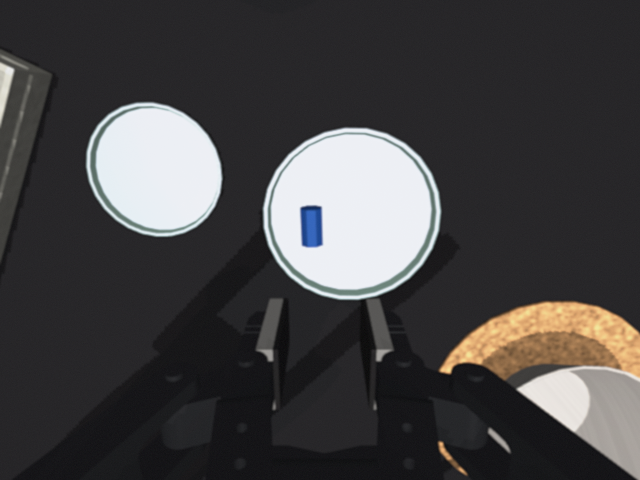

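View pics/w20c.png

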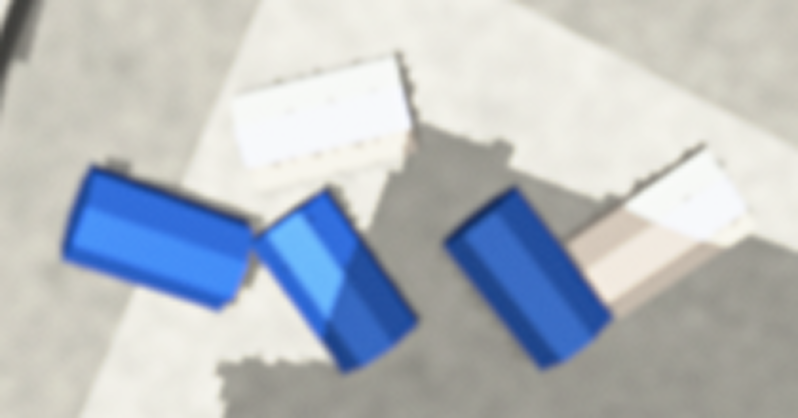

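D is in the dish at (311,226). C is hemmed in by white W2 on one side and B on the other, so I'll first move W2 aside within the tray.

```bash
python3 - <<'E'
from bars import *
p=(588.5,101.4,122);print(inc(p,down(-124.6)),ik(p,down(-124.6)),ik((588.5,101.4,4),down(-124.6)))
E
```

```text
[0.0897, -0.2784, 0.0189, 0.1546, -0.8174, 55.1152] (array([0.03862366, 0.24500293, 1.69395873, 0.        , 1.20263099,
       2.21330391]), np.float64(0.46669608718942035)) (array([0.03862366, 0.40421287, 1.74459798, 0.        , 0.9927818 ,
       2.21330391]), np.float64(0.46669608718942035))
```

play_rows --pt "0.013 -0.04 0.004 0 0 7 0.33" --pt "0.027 -0.083 0.008 0 -0.3 15 0.33" --pt "0.041 -0.127 0.012 0 -0.5 23 0.33" --pt "0.055 -0.171 0.015 0 -0.8 31 0.33" --pt "0.069 -0.215 0.019 0 -0.8 39 0.33" --pt "0.083 -0.258 0.019 0 -0.8 47 0.33" --pt "0.09 -0.278 0.019 0.1 -0.8 55 0.33" --pt "0.09 -0.278 0.019 0.1 -0.8 55 0.33"

```text
clock: 28.9
eef_pos: [584.1, 106.1, 116.1]
tool_rot: [-3.0, 0.929, 0.019]
ft_force: [-0.2, -0.3, 0.9]
opening: 0.332
```

```bash
python3 - <<'E'
from bars import *
show()
c=cam("wrist");save(c,"w23.png");np.save("/tmp/w23.npy",c,allow_pickle=True)
s=robot.state();p=s["eef_pos"]
print("axis z14",w2pix(c,(588.5,101.4,14)))
E
```

```text
t 28.9 p [584.1 106.1 116.1] R [[0.825, -0.565, -0.011], [-0.565, -0.825, 0.005], [-0.012, 0.002, -1.0]] q [0.044 0.252 1.698 0.006 1.203 2.213] F [-0.2 -0.3  0.9] op 0.332
axis z14 (np.float64(325.77403147817216), np.float64(222.80276175883478))
```

View pics/w23.png

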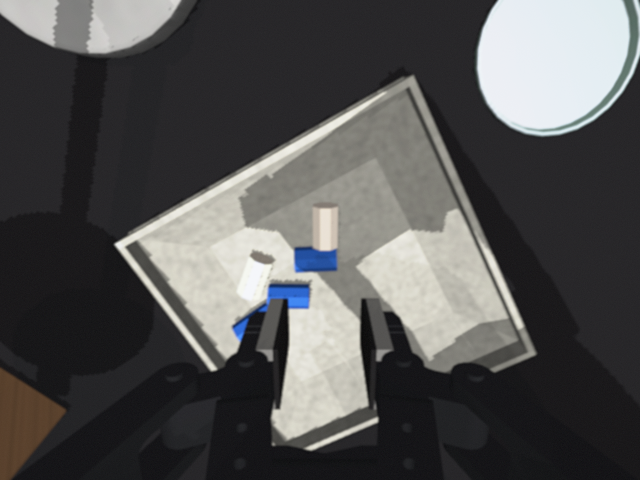

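```bash
python3 - <<'E'
from bars import *
show();print(inc((590.5,99.5,5),down(-124.6)))
E
```

```text
t 28.95 p [584.4 104.3 116.2] R [[0.827, -0.562, -0.011], [-0.562, -0.827, 0.004], [-0.011, 0.003, -1.0]] q [0.041 0.251 1.698 0.005 1.203 2.208] F [-0.8  0.2 -0.1] op 0.329
[0.009, 0.0001, 0.1111, 0.1795, 0.645, 0.3729]
```

play_rows --pt "0.005 0 0.03 0 0 0 0.33" --pt "0.008 0 0.06 0 0.5 0.3 0.33" --pt "0.008 0 0.075 0.1 0.5 0.3 0.33" --pt "0.008 0 0.075 0.1 0.5 0.3 0.33" --pt "0.008 0 0.075 0.1 0.5 0.3 0.33"

```text
clock: 29.45
eef_pos: [591.0, 98.0, 41.9]
tool_rot: [2.998, -0.939, -0.004]
ft_force: [0.9, 0.2, 0.9]
opening: 0.335
```

```bash
python3 - <<'E'
from bars import *
show();print(inc((590.5,99.5,5),down(-124.6)))
c=cam("wrist");save(c,"w24.png")
E
```

```text
t 29.45 p [591.   98.   41.9] R [[0.821, -0.571, -0.002], [-0.571, -0.821, 0.001], [-0.002, 0.001, -1.0]] q [3.200e-02 3.530e-01 1.728e+00 1.000e-03 1.063e+00 2.210e+00] F [0.9 0.2 0.9] op 0.335
[-0.0012, -0.001, 0.0369, 0.0571, 0.1346, -0.1876]
```

View pics/w24.png

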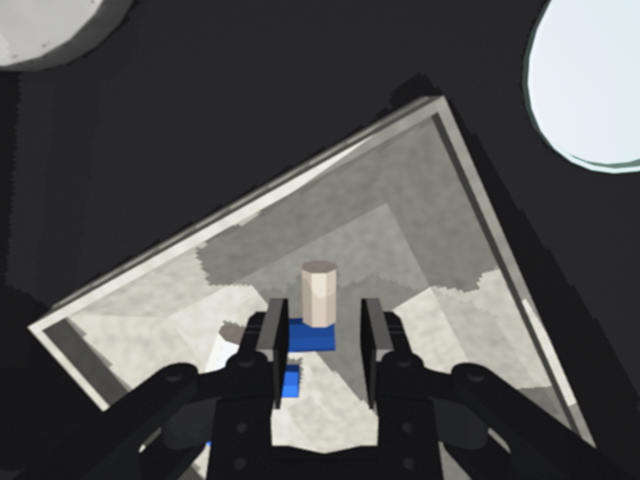

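play_rows --pt "0 -0.001 0.015 0 0 0 0.33" --pt "0 -0.001 0.03 0 0 0 0.33" --pt "0 -0.001 0.037 0 0 0 0.33" --pt "0 -0.001 0.037 0 0 0 0.33" --pt "0 -0.001 0.037 0 0 0 0" --pt "0 -0.001 0.037 0 0 0 0" --pt "0 -0.001 0.037 0 0 0 0" --pt "0 -0.001 0.037 0 0 0 0"

```text
clock: 30.3
eef_pos: [591.6, 99.6, 4.9]
tool_rot: [-2.998, 0.939, 0.003]
ft_force: [0.0, -0.4, -0.1]
opening: 0.166
```

play_rows --pt "0 0 -0.02 0 0 0 0" --pt "0 0 -0.05 0 0 0 0" --pt "0 0 -0.06 0 0 0 0" --pt "0 0 -0.06 0 0 0 0" --pt "0 0 -0.06 0 0 0 0"

```text
clock: 30.8
eef_pos: [591.0, 99.5, 63.8]
tool_rot: [2.998, -0.939, -0.005]
ft_force: [-0.5, -0.8, -0.7]
opening: 0.165
```

```bash
python3 - <<'E'
from bars import *
show();print(inc((525,75,65),down(-124.6)),inc((525,75,16),down(-124.6)))
c=cam("wrist");save(c,"w25.png")
E
```

```text
t 30.8 p [591.   99.5  63.8] R [[0.821, -0.571, -0.003], [-0.571, -0.821, 0.0], [-0.003, 0.001, -1.0]] q [3.500e-02 3.230e-01 1.718e+00 1.000e-03 1.103e+00 2.213e+00] F [-0.5 -0.8 -0.7] op 0.165
[-0.0402, 0.0578, -0.001, 0.0713, 0.1514, -0.1871] [-0.0401, 0.0577, 0.048, 0.0713, 0.1514, -0.1871]
```

View pics/w25.png

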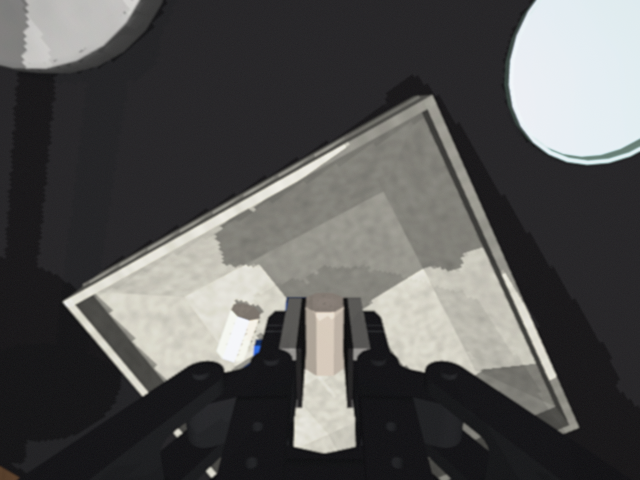

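play_rows --pt "-0.018 0.026 0 0 0 0 0" --pt "-0.036 0.052 0 0 0 0 0" --pt "-0.04 0.058 0.03 0 0 0 0" --pt "-0.04 0.058 0.052 0 0 0 0" --pt "-0.04 0.058 0.055 0 0 0 0" --pt "-0.04 0.058 0.055 0 0 0 0.33" --pt "-0.04 0.058 0.055 0 0 0 0.33" --pt "-0.04 0.058 0.055 0 0 0 0.33"

```text
clock: 31.65
eef_pos: [526.5, 74.8, 10.7]
tool_rot: [-2.998, 0.939, 0.001]
ft_force: [0.2, -0.8, 0.4]
opening: 0.331
```

play_rows --pt "0 0 -0.03 0 0 0 0.33" --pt "0 0 -0.075 0 0 -4 0.33" --pt "0 0 -0.11 0 0 -9 0.33" --pt "0 0 -0.15 0 0 -17 0.33" --pt "0 0 -0.19 0 0 -25 0.33" --pt "0 0 -0.2 0 0 -30 0.33" --pt "0 0 -0.2 0 0 -30 0.33" --pt "0 0 -0.2 0 0 -30 0.33"

```text
clock: 32.45
eef_pos: [525.7, 74.7, 209.6]
tool_rot: [-3.138, 0.135, 0.003]
ft_force: [0.2, -0.1, -0.7]
opening: 0.328
```

```bash
python3 - <<'E'
from bars import *
show()
c=cam("wrist");save(c,"w26.png");np.save("/tmp/w26.npy",c,allow_pickle=True)
E
```

```text
t 32.45 p [525.7  74.7 209.6] R [[0.996, -0.086, -0.002], [-0.086, -0.996, 0.0], [-0.002, -0.0, -1.0]] q [-0.008  0.007  1.784  0.     1.353  1.649] F [ 0.2 -0.1 -0.7] op 0.328
```

View pics/w26.png

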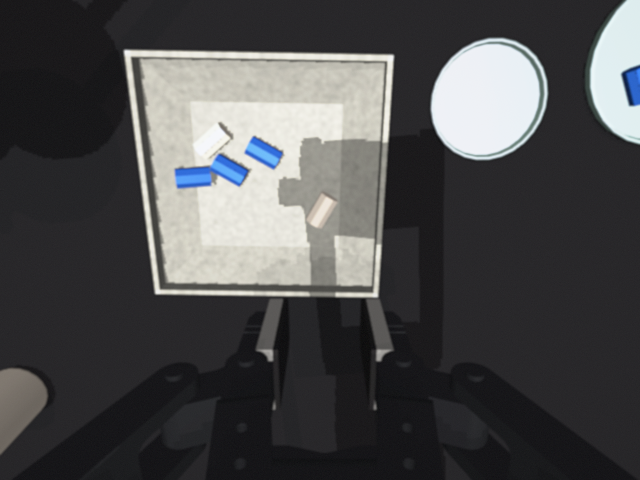

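```bash
python3 - <<'E'
from h import *
c=np.load("/tmp/w26.npy",allow_pickle=True).item()
save(c,"w26c.png",(165,110,345,235),4.4)
E
```

```text
(no output)
```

View pics/w26c.png

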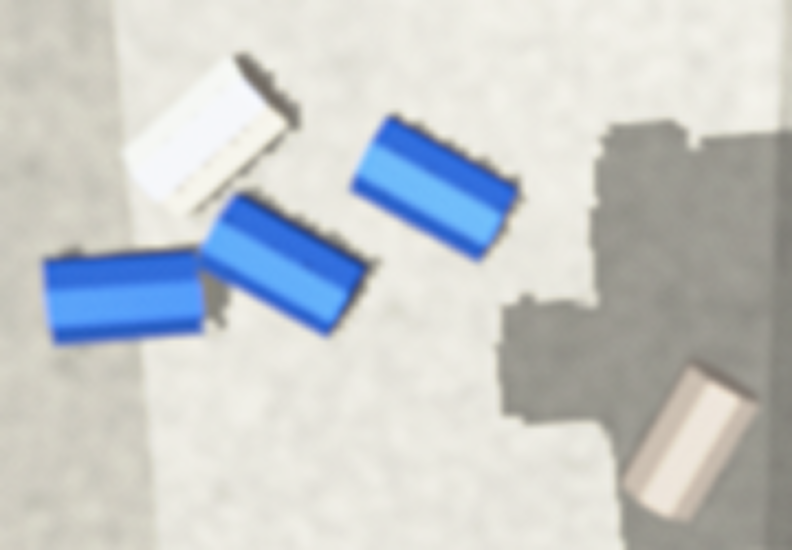

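```bash
python3 - <<'E'
from bars import *
c=np.load("/tmp/w26.npy",allow_pickle=True).item();cr=(165,110);sc=4.4
for n,a,b in [("C",(370,150),(500,222)),("B",(220,220),(348,300)),("A",(48,300),(202,290))]:
    ce,an,L=bar(c,cr,sc,a,b);print(n,np.round(ce,1),round(an,1),round(L,1));d=np.array([np.cos(np.radians(an)),np.sin(np.radians(an))])
    if n=="C":
        t=ce[:2]+8*d;opts((*t,60),an+90);print(t)
        ang=an+90
        for z in(50,):print(inc((*t,z),down(ang)))
E
```

```text
C [571.4 121.6  14. ] -124.2 27.7
jaw -34.2 q6 0.66 m 0.79
jaw 145.8 q6 -2.48 m 0.2
[566.91660166 114.96809775]
[0.0388, -0.0437, 0.1584, -0.126, 0.2014, -60.7107]
B [559.9 152.6  14. ] -128.1 28.2
A [555.9 184.6  14. ] -91.2 30.3
```

play_rows --pt "0.013 -0.014 0.03 0 0 -8 0.3" --pt "0.026 -0.029 0.06 0 0 -16 0.3" --pt "0.039 -0.044 0.09 0 0 -24 0.3" --pt "0.039 -0.044 0.11 0 0 -32 0.3" --pt "0.039 -0.044 0.13 0 0 -40 0.3" --pt "0.039 -0.044 0.15 0 0.2 -48 0.3" --pt "0.039 -0.044 0.158 0 0.2 -56 0.3" --pt "0.039 -0.044 0.158 0 0.2 -60.7 0.3"

```text
clock: 33.3
eef_pos: [564.5, 115.1, 47.2]
tool_rot: [-2.769, -1.475, 0.009]
ft_force: [-1.2, -0.4, -0.9]
opening: 0.301
```

play_rows --pt "0 0 0 0 0 0 0.3" --pt "0 0 0 0 0 0 0.3"

```text
clock: 33.5
eef_pos: [567.1, 115.2, 50.3]
tool_rot: [-2.775, -1.467, 0.001]
ft_force: [0.6, -0.0, 0.3]
opening: 0.296
```

```bash
python3 - <<'E'
from bars import *
show();print(inc((566.9,115,5),down(-34.2)))
c=cam("wrist");save(c,"w27.png")
print(w2pix(c,(566.9,115,14)))
E
```

```text
t 33.5 p [567.1 115.2  50.3] R [[0.563, 0.826, -0.001], [0.826, -0.563, 0.002], [0.001, -0.002, -1.0]] q [0.063 0.297 1.781 0.002 1.065 0.66 ] F [ 0.6 -0.   0.3] op 0.296
[-0.0003, 0.0001, 0.0453, -0.125, -0.0394, -0.0737]
(np.float64(323.3236975134859), np.float64(273.84078810274235))
```

View pics/w27.png

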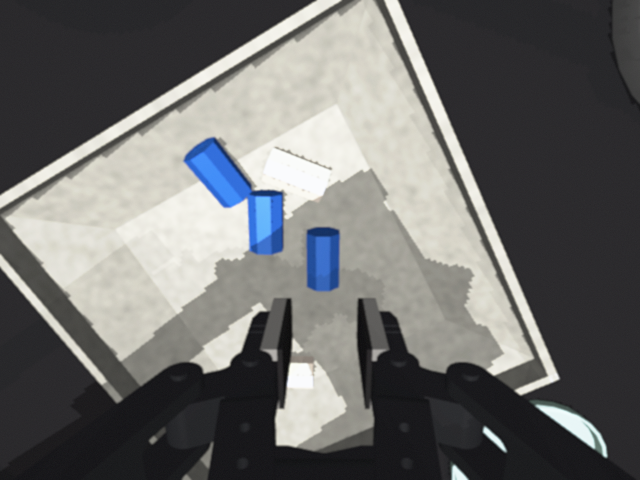

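C (323,258) is aligned.

play_rows --pt "0 0 0.02 0 0 0 0.3" --pt "0 0 0.038 0 0 0 0.3" --pt "0 0 0.045 0 0 0 0.3" --pt "0 0 0.046 0 0 0 0.3" --pt "0 0 0.046 0 0 0 0" --pt "0 0 0.046 0 0 0 0" --pt "0 0 0.046 0 0 0 0"

```text
clock: 34.25
eef_pos: [568.7, 115.4, 6.4]
tool_rot: [-2.774, -1.472, -0.005]
ft_force: [0.4, -0.0, -0.4]
opening: 0.165
```

play_rows --pt "0 0 -0.02 0 0 0 0" --pt "0 0 -0.05 0 0 0 0" --pt "0 0 -0.09 0 0 0 0" --pt "0 0 -0.1 0 0 0 0" --pt "0 0 -0.1 0 0 0 0"

```text
clock: 34.75
eef_pos: [570.1, 115.4, 108.6]
tool_rot: [2.774, 1.472, 0.011]
ft_force: [-0.0, 0.4, -0.6]
opening: 0.164
```

```bash
python3 - <<'E'
from bars import *
show();print(inc((600,-228,105),down(-34.2)),ik((600,-228,14),down(-34.2))[1])
c=cam("wrist");save(c,"w28.png")
E
```

```text
t 34.75 p [570.1 115.4 108.6] R [[0.56, 0.828, 0.007], [0.828, -0.56, 0.002], [0.006, 0.004, -1.0]] q [0.063 0.22  1.751 0.002 1.164 0.657] F [-0.   0.4 -0.6] op 0.164
[-0.2676, 0.2172, 0.003, 0.2343, -0.3184, 0.1124] 0.8453066615032008
```

View pics/w28.png

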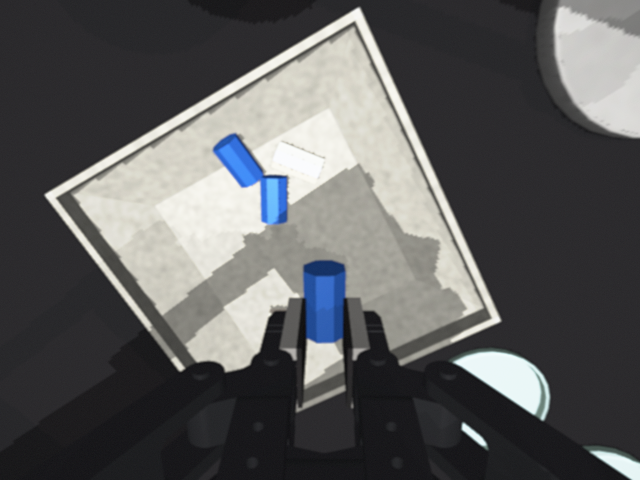

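play_rows --pt "-0.033 0.027 0 0 0 0 0" --pt "-0.07 0.056 0 0 0 0 0" --pt "-0.107 0.086 0 0 0 0 0" --pt "-0.144 0.116 0 0 0 0 0" --pt "-0.181 0.146 0 0 0 0 0" --pt "-0.218 0.176 0 0 0 0 0" --pt "-0.255 0.206 0 0 0 0 0" --pt "-0.276 0.223 0 0.2 -0.3 0 0"

```text
clock: 35.6
eef_pos: [596.2, -241.6, 102.1]
tool_rot: [-2.773, -1.467, 0.011]
ft_force: [-0.4, 1.3, -0.0]
opening: 0.16
```

play_rows --pt "0 0 0 0 0 0 0" --pt "0 0 0.04 0 0 0 0" --pt "0 0 0.075 0 0 0 0" --pt "0 0 0.09 0 0 0 0" --pt "0 0 0.09 0 0 0 0"

```text
clock: 36.1
eef_pos: [594.2, -235.9, 10.4]
tool_rot: [-2.766, -1.469, 0.015]
ft_force: [-0.4, 0.1, 0.0]
opening: 0.164
```

```bash
python3 - <<'E'
from bars import *
show()
c=cam("wrist");save(c,"w29.png")
E
```

```text
t 36.1 p [ 594.2 -235.9   10.4] R [[0.56, 0.828, -0.013], [0.829, -0.56, 0.004], [-0.004, -0.012, -1.0]] q [-0.5    0.487  1.613 -0.003  1.054  0.096] F [-0.4  0.1  0. ] op 0.164
```

View pics/w29.png

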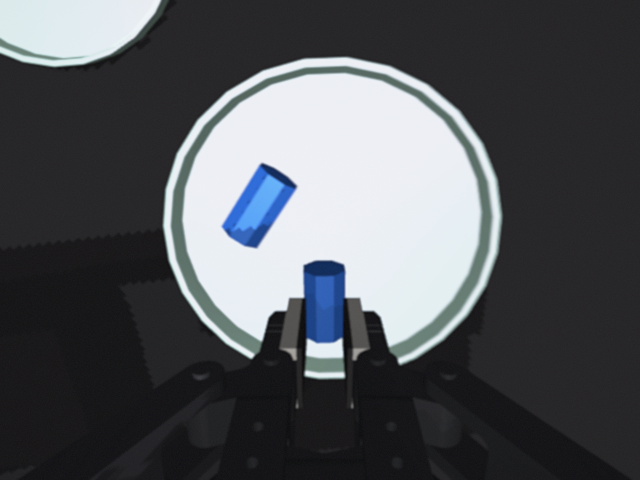

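play_rows --pt "0.008 0 0 0 0 0 0" --pt "0.01 0 0 0 0 0 0" --pt "0.01 0 0 0 0 0 0.25" --pt "0.01 0 0 0 0 0 0.3" --pt "0.01 0 0 0 0 0 0.3"

```text
clock: 36.65
eef_pos: [603.3, -230.3, 15.4]
tool_rot: [-2.774, -1.472, 0.007]
ft_force: [0.1, 0.5, -1.2]
opening: 0.3
```

play_rows --pt "0 0 -0.03 0 0 0 0.3" --pt "0 0 -0.075 0 0 0 0.3" --pt "0 0 -0.11 0 0 0 0.3" --pt "0 0 -0.11 0 0 0 0.3" --pt "0 0 -0.11 0 0 0 0.3"

```text
clock: 37.15
eef_pos: [604.3, -230.6, 126.3]
tool_rot: [2.775, 1.472, -0.005]
ft_force: [-0.0, 0.9, -0.1]
opening: 0.305
```

```bash
python3 - <<'E'
from bars import *
show()
c=cam("wrist");save(c,"w30.png")
an=-128.1;d=np.array([np.cos(np.radians(an)),np.sin(np.radians(an))]);t=np.array([559.9,152.6])+6*d;print(t)
print(inc((*t,120),down(an+90)))
E
```

```text
t 37.15 p [ 604.3 -230.6  126.3] R [[0.561, 0.828, -0.003], [0.828, -0.561, -0.002], [-0.003, -0.001, -1.0]] q [-0.485  0.353  1.551 -0.003  1.239  0.111] F [-0.   0.9 -0.1] op 0.305
[556.19778475 147.87838987]
[0.2866, -0.2508, 0.0046, -0.247, 0.2036, 3.9998]
```

View pics/w30.png

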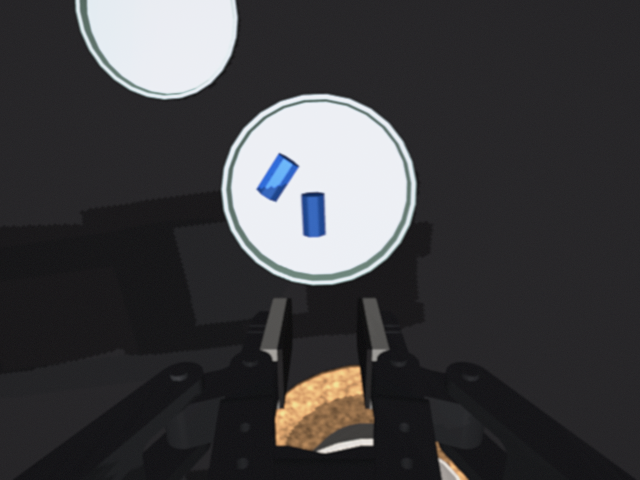

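Two are in the dish. Next is B.

play_rows --pt "0.033 -0.029 0 0 0 0 0.3" --pt "0.071 -0.062 0 0 0 0 0.3" --pt "0.108 -0.095 0 0 0 1 0.3" --pt "0.145 -0.128 0 0 0 2 0.3" --pt "0.183 -0.16 0 0 0 3 0.3" --pt "0.22 -0.193 0 0 0 4 0.3" --pt "0.257 -0.225 0.005 0 0.2 4 0.3" --pt "0.287 -0.251 0.005 0 0.2 4 0.3"

```text
clock: 38.0
eef_pos: [553.8, 150.5, 117.0]
tool_rot: [-2.819, -1.374, 0.01]
ft_force: [0.6, -0.5, -0.1]
opening: 0.299
```

play_rows --pt "0 0 0 0 0 0 0.3" --pt "0 0 0.03 0 0 0 0.3" --pt "0 0 0.06 0 0 0 0.3" --pt "0 0 0.06 0 0 0 0.3" --pt "0 0 0.06 0 0 0 0.3"

```text
clock: 38.5
eef_pos: [555.1, 147.6, 58.5]
tool_rot: [-2.821, -1.372, 0.009]
ft_force: [0.3, 0.2, 1.1]
opening: 0.299
```

```bash
python3 - <<'E'
from bars import *
show()
c=cam("wrist");save(c,"w31.png");np.save("/tmp/w31.npy",c,allow_pickle=True)
t=(556.2,147.9)
print(w2pix(c,(*t,14)))
print(inc((*t,50),down(-38.1)),inc((*t,5),down(-38.1)))
E
```

```text
t 38.5 p [555.1 147.6  58.5] R [[0.617, 0.787, -0.007], [0.787, -0.617, 0.002], [-0.003, -0.007, -1.0]] q [0.121 0.28  1.785 0.003 1.084 0.785] F [0.3 0.2 1.1] op 0.299
(np.float64(325.2077985451705), np.float64(265.2009399218002))
[-0.0001, -0.0002, 0.01, -0.2514, 0.0372, -0.0228] [-0.0001, 0.0, 0.055, -0.2514, 0.0372, -0.0228]
```

View pics/w31.png

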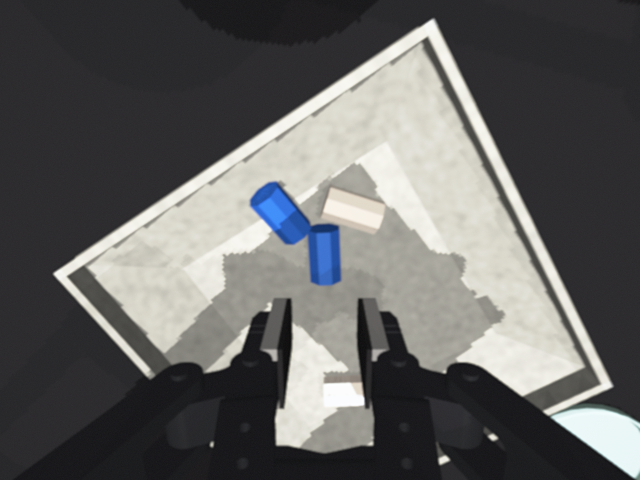

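play_rows --pt "-0.003 0 0.02 -0.2 0 0 0.28" --pt "-0.003 0 0.042 -0.2 0 0 0.28" --pt "-0.003 0 0.053 -0.2 0 0 0.28" --pt "-0.003 0 0.054 -0.2 0 0 0.28" --pt "-0.003 0 0.054 -0.2 0 0 0" --pt "-0.003 0 0.054 -0.2 0 0 0" --pt "-0.003 0 0.054 -0.2 0 0 0"

```text
clock: 39.25
eef_pos: [555.4, 146.3, 7.1]
tool_rot: [2.824, 1.375, 0.003]
ft_force: [0.3, 0.0, 0.0]
opening: 0.162
```

play_rows --pt "0 0 -0.02 0 0 0 0" --pt "0 0 -0.05 0 0 0 0" --pt "0 0 -0.09 0 0 0 0" --pt "0 0 -0.1 0 0 0 0" --pt "0 0 -0.1 0 0 0 0"

```text
clock: 39.75
eef_pos: [556.6, 146.5, 109.0]
tool_rot: [2.823, 1.374, 0.008]
ft_force: [0.9, -0.8, 0.3]
opening: 0.164
```

```bash
python3 - <<'E'
from bars import *
show();print(inc((618,-222,105),down(-38.1)))
c=cam("wrist");save(c,"w32.png");np.save("/tmp/w32.npy",c,allow_pickle=True)
E
```

```text
t 39.75 p [556.6 146.5 109. ] R [[0.617, 0.787, 0.006], [0.787, -0.617, 0.001], [0.004, 0.004, -1.0]] q [0.12  0.207 1.765 0.    1.163 0.785] F [ 0.9 -0.8  0.3] op 0.164
[-0.2522, 0.2756, 0.004, 0.2154, -0.2389, 0.0184]
```

View pics/w32.png

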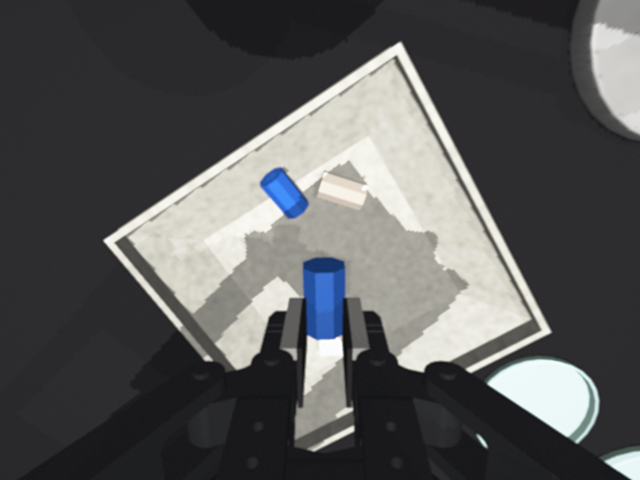

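play_rows --pt "-0.03 0.034 0 0 0 0 0" --pt "-0.063 0.072 0 0 0 0 0" --pt "-0.096 0.11 0 0 0 0 0" --pt "-0.129 0.148 0 0 0 0 0" --pt "-0.162 0.186 0 0 0 0 0" --pt "-0.195 0.224 0 0 0 0 0" --pt "-0.228 0.262 0 0 0 0 0" --pt "-0.258 0.296 0 0.2 -0.2 0 0"

```text
clock: 40.6
eef_pos: [626.7, -241.1, 102.9]
tool_rot: [-2.82, -1.372, 0.012]
ft_force: [-0.5, 0.2, 0.3]
opening: 0.158
```

play_rows --pt "0 0 0 0 0 0 0" --pt "0 0 0.04 0 0 0 0" --pt "0 0 0.075 0 0 0 0" --pt "0 0 0.088 0 0 0 0" --pt "0 0 0.088 0 0 0 0"

```text
clock: 41.1
eef_pos: [624.5, -237.4, 13.2]
tool_rot: [-2.817, -1.372, 0.015]
ft_force: [-1.1, 0.3, -0.0]
opening: 0.161
```

```bash
python3 - <<'E'
from bars import *
show()
c=cam("wrist");save(c,"w33.png")
E
```

```text
t 41.1 p [ 624.5 -237.4   13.2] R [[0.617, 0.787, -0.013], [0.787, -0.617, 0.003], [-0.005, -0.012, -1.0]] q [-0.48   0.542  1.528 -0.003  1.084  0.186] F [-1.1  0.3 -0. ] op 0.161
```

View pics/w33.png

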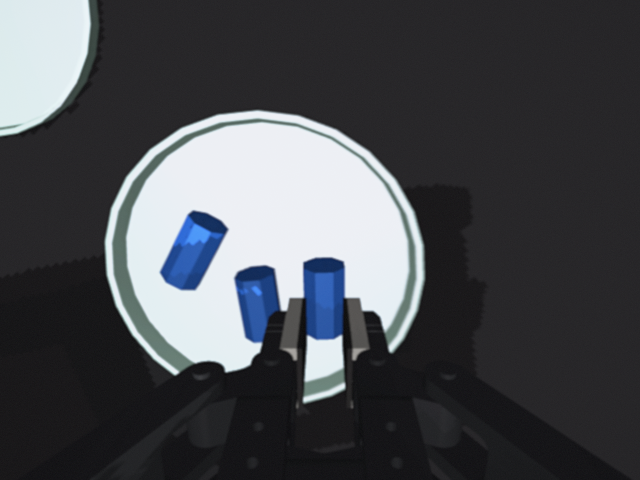

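play_rows --pt "0.012 0.008 -0.003 0 0 0 0" --pt "0.014 0.008 -0.003 0 0 0 0" --pt "0.014 0.008 -0.003 0 0 0 0.25" --pt "0.014 0.008 -0.003 0 0 0 0.28" --pt "0.014 0.008 -0.003 0 0 0 0.28"

```text
clock: 41.65
eef_pos: [642.5, -233.6, 21.1]
tool_rot: [-2.823, -1.374, 0.008]
ft_force: [0.5, -0.1, -0.1]
opening: 0.28
```

play_rows --pt "0 0 -0.03 0 0 0 0.28" --pt "0 0 -0.075 0 0 0 0.28" --pt "0 0 -0.11 0 0 0 0.28" --pt "0 0 -0.11 0 0 0 0.28" --pt "0 0 -0.11 0 0 0 0.28"

```text
clock: 42.15
eef_pos: [643.8, -234.0, 132.3]
tool_rot: [2.825, 1.375, -0.005]
ft_force: [-0.5, -0.4, -0.3]
opening: 0.28
```

```bash
python3 - <<'E'
from bars import *
show()
c=cam("wrist");save(c,"w34.png")
c=np.load("/tmp/w32.npy",allow_pickle=True).item()
save(c,"w32c.png",(240,140,390,240),5)
E
```

```text
t 42.15 p [ 643.8 -234.   132.3] R [[0.617, 0.787, -0.003], [0.787, -0.617, -0.002], [-0.003, -0.001, -1.0]] q [-0.462  0.433  1.434 -0.003  1.276  0.204] F [-0.5 -0.4 -0.3] op 0.28
```

View pics/w34.png

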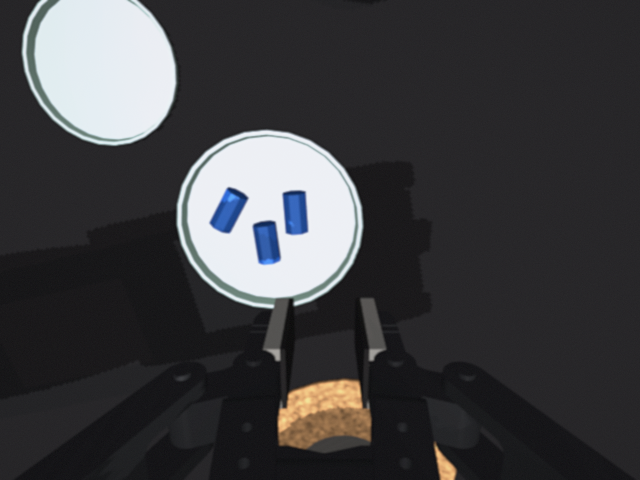

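View pics/w32c.png

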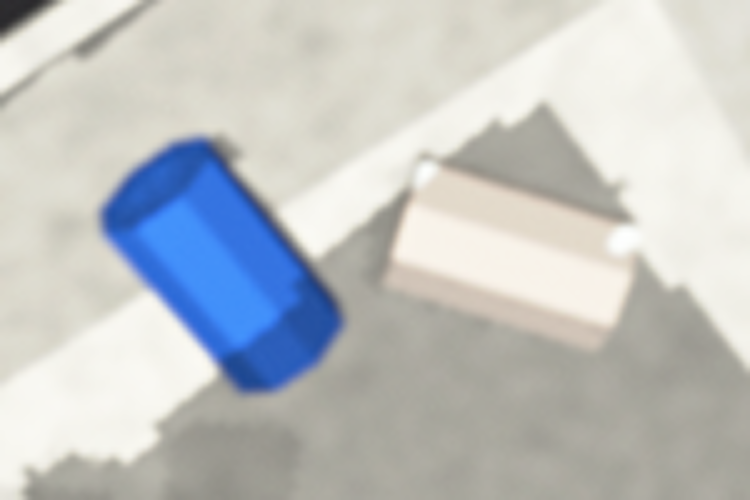

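Three are in the dish, well inside the rim. The last blue, A, rests partly on the +y slope near white W1.

```bash
python3 - <<'E'
from bars import *
c=np.load("/tmp/w32.npy",allow_pickle=True).item();cr=(240,140);sc=5
ce,an,L=bar(c,cr,sc,(160,185),(285,355),18);print(np.round(ce,1),round(an,1),round(L,1))
f=lambda q,z:np.round(pix2w(c,240-.5+(q[0]+.5)/5,140-.5+(q[1]+.5)/5,z),1)
print("floor edge",f((30,370),6),f((640,5),6),"W1 left",f((385,285),14),f((415,170),14))
print(inc((557,190,110),down(0)),ik((557,190,12),down(0)),ik((557,190,12),down(-3)))
E
```

```text
[556.1 183.7  18. ] -93.4 25.5
floor edge [525.5 187.8   6. ] [614.9 176.3   6. ] W1 left [569.8 169.6  14. ] [581.5 178.5  14. ]
[0.2804, -0.3286, 0.0207, -0.3222, 0.1233, -38.1005] (array([0.19477899, 0.37434395, 1.76673814, 0.        , 1.00051056,
       0.19477899]), np.float64(0.8005105609316043)) (array([0.19477899, 0.37434395, 1.76673814, 0.        , 1.00051056,
       0.24713887]), np.float64(0.8005105609316043))
```

play_rows --pt "0.028 -0.033 0 0 0 -5 0.28" --pt "0.06 -0.07 0 0 0 -11 0.28" --pt "0.092 -0.108 0.005 0 0 -17 0.28" --pt "0.124 -0.146 0.01 0 0 -23 0.28" --pt "0.156 -0.184 0.015 0 0 -29 0.28" --pt "0.188 -0.222 0.02 0 0 -35 0.28" --pt "0.22 -0.258 0.02 -0.3 0.1 -35 0.28" --pt "0.25 -0.294 0.02 -0.3 0.1 -35 0.28"

```text
clock: 43.0
eef_pos: [563.3, 146.4, 108.3]
tool_rot: [-2.279, -2.159, 0.006]
ft_force: [0.3, 0.0, 0.3]
opening: 0.283
```

```bash
python3 - <<'E'
from bars import *
show()
print(inc((556.5,189.5,60),down(-3)))
E
```

```text
t 43.0 p [563.3 146.4 108.3] R [[0.054, 0.999, -0.004], [0.999, -0.054, -0.001], [-0.001, -0.004, -1.0]] q [ 1.190e-01  2.300e-01  1.740e+00 -1.000e-03  1.176e+00  1.730e-01] F [0.3 0.  0.3] op 0.283
[0.0428, -0.0089, 0.0483, -0.2409, 0.071, -0.0799]
```

play_rows --pt "0.02 -0.004 0 0 0 0 0.28" --pt "0.04 -0.008 0.02 0 0 0 0.28" --pt "0.043 -0.009 0.045 0 0 0 0.28" --pt "0.043 -0.009 0.048 -0.2 0 0 0.28" --pt "0.043 -0.009 0.048 -0.2 0 0 0.28" --pt "0.043 -0.009 0.048 -0.2 0 0 0.28"

```text
clock: 43.6
eef_pos: [559.6, 187.5, 63.2]
tool_rot: [2.279, 2.158, 0.003]
ft_force: [0.2, -0.7, 0.7]
opening: 0.28
```

```bash
python3 - <<'E'
from bars import *
show()
c=cam("wrist");save(c,"w35.png");print(w2pix(c,(556.5,189.5,14)))
print(inc((556.5,189.5,12),down(-3)))
E
```

```text
t 43.6 p [559.6 187.5  63.2] R [[0.055, 0.999, 0.004], [0.999, -0.055, -0.001], [-0.001, 0.004, -1.0]] q [ 0.191  0.3    1.749 -0.002  1.089  0.246] F [ 0.2 -0.7  0.7] op 0.28
(np.float64(317.12537595523264), np.float64(259.9419247214647))
[0.0017, -0.0039, 0.0517, 0.2694, 0.0232, -0.1417]
```

View pics/w35.png

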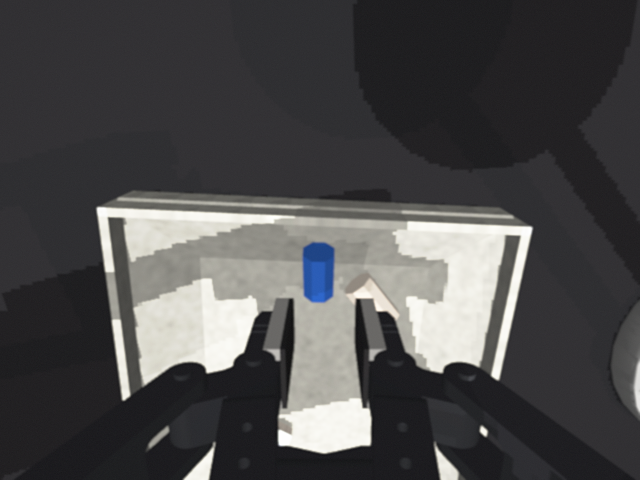

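play_rows --pt "0.003 -0.003 0.015 0.2 0 -6 0.26" --pt "0.004 -0.003 0.035 0.2 0 -6 0.26" --pt "0.004 -0.003 0.045 0.2 0 -6 0.26" --pt "0.004 -0.003 0.05 0.2 0 -6 0.26" --pt "0.004 -0.003 0.05 0.2 0 -6 0.26"

```text
clock: 44.15
eef_pos: [556.7, 191.9, 12.8]
tool_rot: [2.165, 2.276, -0.001]
ft_force: [-1.1, 0.1, 0.5]
opening: 0.256
```

```bash
python3 - <<'E'
from bars import *
show()
c=cam("wrist");save(c,"w36.png")
c=cam("side");save(c,"s36.png",(230,190,350,300),6)
E
```

```text
t 44.15 p [556.7 191.9  12.8] R [[-0.05, 0.999, -0.0], [0.999, 0.05, -0.001], [-0.001, -0.0, -1.0]] q [ 1.990e-01  3.740e-01  1.765e+00 -1.000e-03  1.003e+00  1.490e-01] F [-1.1  0.1  0.5] op 0.256
```

View pics/w36.png

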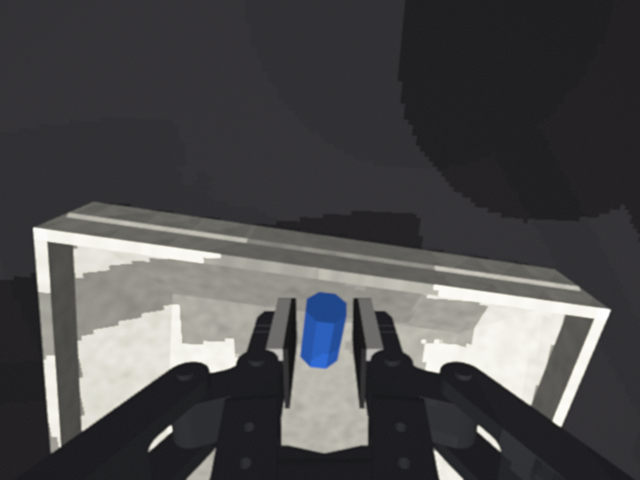

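View pics/s36.png

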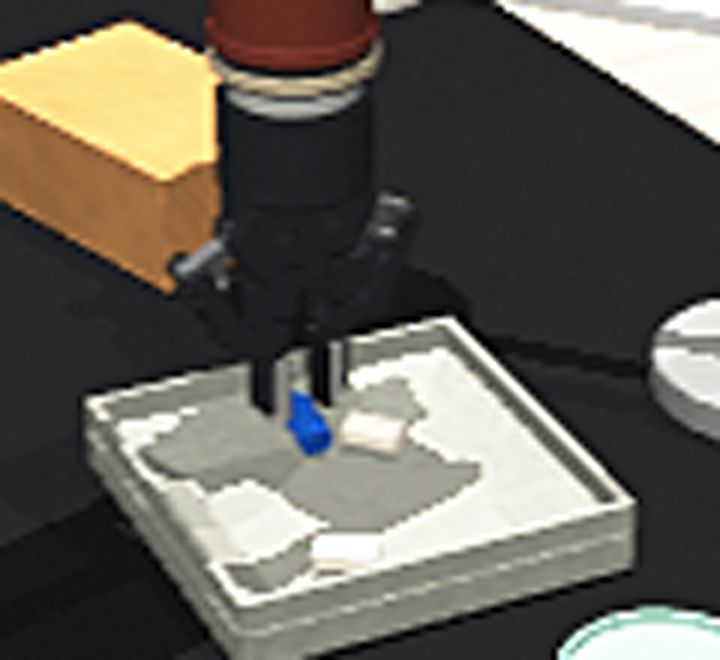

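A sits between the pads and there's no contact force. Closing and lifting.

play_rows --pt "0 0 0 0 0 0 0" --pt "0 0 0 0 0 0 0" --pt "0 0 0 0 0 0 0" --pt "0 0 0 0 0 0 0"

```text
clock: 44.65
eef_pos: [557.6, 192.3, 13.8]
tool_rot: [2.163, 2.276, 0.001]
ft_force: [-0.0, -1.1, 4.3]
opening: 0.151
```

play_rows --pt "0 0 -0.02 0 0 0 0" --pt "0 0 -0.05 0 0 0 0" --pt "-0.01 0 -0.09 0 0 0 0" --pt "-0.02 0 -0.1 0 0 0 0" --pt "-0.02 0 -0.1 0 0 0 0"

```text
clock: 45.15
eef_pos: [559.4, 171.7, 115.1]
tool_rot: [2.163, 2.274, 0.004]
ft_force: [0.3, 0.6, 0.2]
opening: 0.157
```

```bash
python3 - <<'E'
from bars import *
show()
c=cam("wrist");save(c,"w37.png")
print(inc((632,-192,112),down(3)))
E
```

```text
t 45.15 p [559.4 171.7 115.1] R [[-0.05, 0.999, 0.004], [0.999, 0.05, -0.0], [-0.0, 0.004, -1.0]] q [ 1.640e-01  2.230e-01  1.735e+00 -1.000e-03  1.180e+00  1.140e-01] F [0.3 0.6 0.2] op 0.157
[-0.3673, 0.0559, 0.0013, 0.0497, 0.0265, -0.1455]
```

View pics/w37.png

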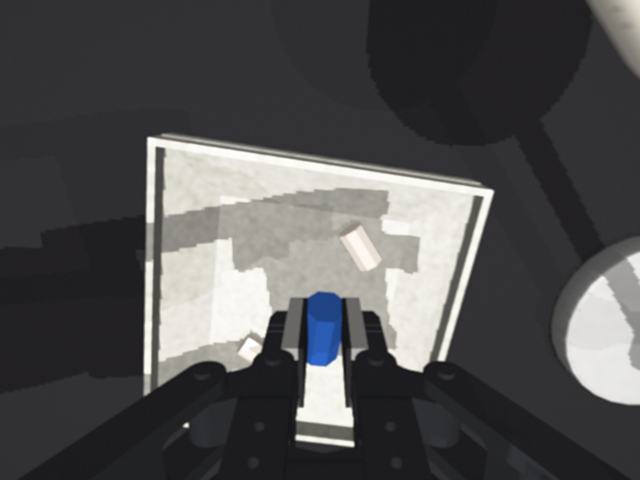

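play_rows --pt "-0.04 0.006 0 0 0 0 0" --pt "-0.087 0.014 0 0 0 0 0" --pt "-0.134 0.021 0 0 0 0 0" --pt "-0.181 0.029 0 0 0 0 0" --pt "-0.228 0.036 0 0 0 0 0" --pt "-0.275 0.044 0 0 0 0 0" --pt "-0.32 0.051 0 0 0 0 0" --pt "-0.353 0.056 0 0 0 0 0"

```text
clock: 46.0
eef_pos: [630.3, -179.3, 110.0]
tool_rot: [-2.164, -2.273, 0.003]
ft_force: [0.3, 0.8, 0.5]
opening: 0.156
```

play_rows --pt "0 0 0 0 0 0 0" --pt "0 0 0.04 0 0 0 0" --pt "0 0 0.075 0 0 0 0" --pt "0 0 0.082 0 0 0 0" --pt "0 0 0.082 0 0 0 0"

```text
clock: 46.5
eef_pos: [629.1, -175.4, 27.8]
tool_rot: [-2.16, -2.274, 0.004]
ft_force: [0.9, -0.7, 0.6]
opening: 0.153
```

```bash
python3 - <<'E'
from bars import *
show()
c=cam("wrist");save(c,"w38.png")
E
```

```text
t 46.5 p [ 629.1 -175.4   27.8] R [[-0.051, 0.999, -0.006], [0.999, 0.052, 0.002], [0.002, -0.006, -1.0]] q [-0.392  0.486  1.576 -0.     1.086 -0.444] F [ 0.9 -0.7  0.6] op 0.153
```

View pics/w38.png

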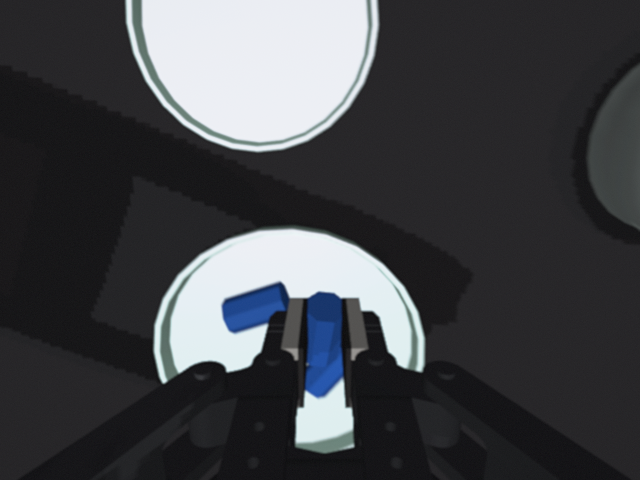

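play_rows --pt "0.006 0.008 0 0 0 0 0" --pt "0.006 0.008 0.006 0 0 0 0" --pt "0.006 0.008 0.008 0 0 0 0" --pt "0.006 0.008 0.008 0 0 0 0" --pt "0.006 0.008 0.008 0 0 0 0.25" --pt "0.006 0.008 0.008 0 0 0 0.26" --pt "0.006 0.008 0.008 0 0 0 0.26"

```text
clock: 47.25
eef_pos: [639.3, -171.2, 23.3]
tool_rot: [2.164, 2.276, -0.001]
ft_force: [-0.8, -0.1, -1.0]
opening: 0.259
```

play_rows --pt "0 0 -0.03 0 0 0 0.26" --pt "-0.02 0 -0.075 0 0 0 0.26" --pt "-0.06 0 -0.12 0 0 0 0.26" --pt "-0.06 0 -0.16 0 0 0 0.26" --pt "-0.06 0 -0.2 0 0 0 0.26" --pt "-0.06 0 -0.2 0 0 0 0.26"

```text
clock: 47.85
eef_pos: [645.8, -233.2, 232.5]
tool_rot: [2.156, 2.266, 0.006]
ft_force: [-0.2, -0.8, 1.2]
opening: 0.258
```

```bash
python3 - <<'E'
from bars import *
show()
c=cam("wrist");save(c,"w39.png")
c=cam("side");save(c,"s39.png",(200,160,480,460),2.5)
c=cam("top");save(c,"t39.png",(200,140,520,320),2.5)
E
```

```text
t 47.85 p [ 645.8 -233.2  232.5] R [[-0.05, 0.999, 0.012], [0.999, 0.05, -0.007], [-0.007, 0.012, -1.0]] q [-4.610e-01  3.500e-01  1.351e+00 -1.000e-03  1.427e+00 -5.110e-01] F [-0.2 -0.8  1.2] op 0.258
```

View pics/w39.png

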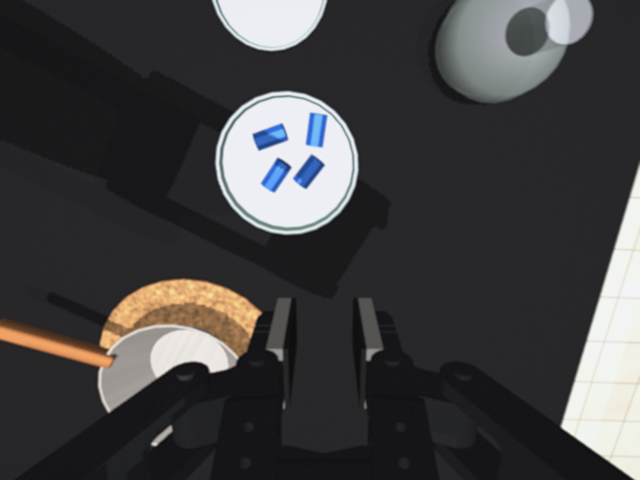

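View pics/s39.png

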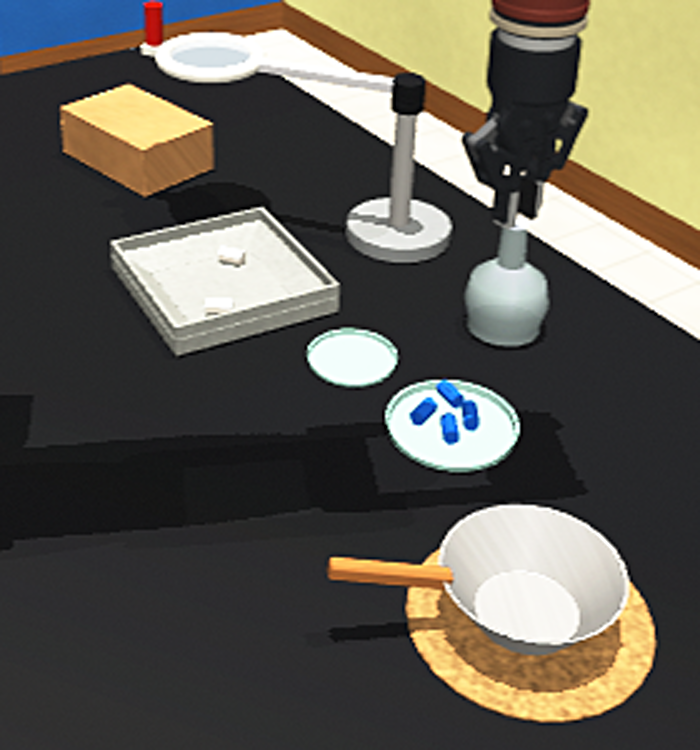

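View pics/t39.png

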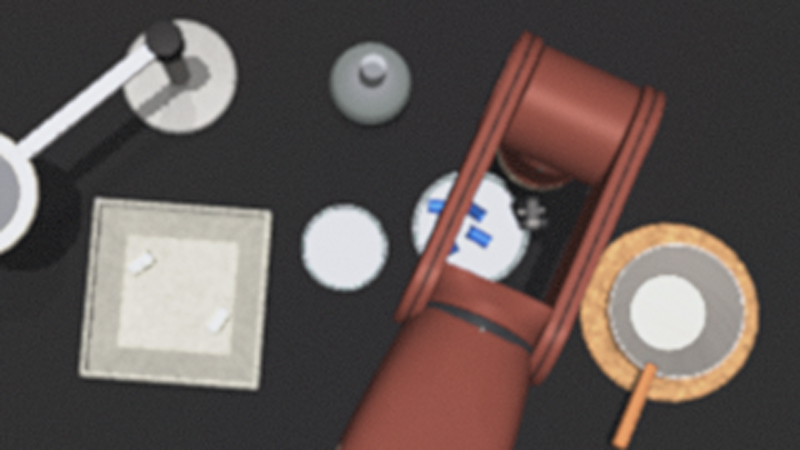

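All four blue bars are in the large dish, with the two whites in the tray and the pan centred on the mat. Next, locate the knob and swing the magnifier back.

```bash
python3 - <<'E'
from bars import *
c=cam("top");save(c,"t40.png",(130,170,250,260),6)
print("pred knob px",w2pix(c,(589.7,372.6,260)))
p=(589,372,310);print(inc(p,down(65)),ik(p,down(65)),ik((473,124,228),down(65)))
s=st()
for k in np.linspace(0,1,6):
    pk=(1-k)*np.array([646,-233,310])+k*np.array(p);print(np.round(ik(pk,down(3+62*k))[0],2))
E
```

```text
pred knob px (np.float64(159.04833722434904), np.float64(237.22865173920786))
[0.6043, -0.022, -0.0881, -0.0977, -0.0891, -62.0872] (array([ 0.45024794,  0.35684791,  1.19929732,  0.        ,  1.58544742,
       -0.68421607]), np.float64(1.0645525784827126)) (array([ 0.09494495, -0.11404621,  1.864877  ,  0.        ,  1.39076186,
       -1.03951907]), np.float64(0.7051229965895252))
[-0.46  0.33  1.23  0.    1.58 -0.51]
[-0.3   0.23  1.36  0.    1.56 -0.57]
[-0.11  0.18  1.42  0.    1.55 -0.6 ]
[ 0.08  0.18  1.41  0.    1.55 -0.62]
[ 0.27  0.24  1.34  0.    1.56 -0.64]
[ 0.45  0.36  1.2   0.    1.59 -0.68]
```

View pics/t40.png

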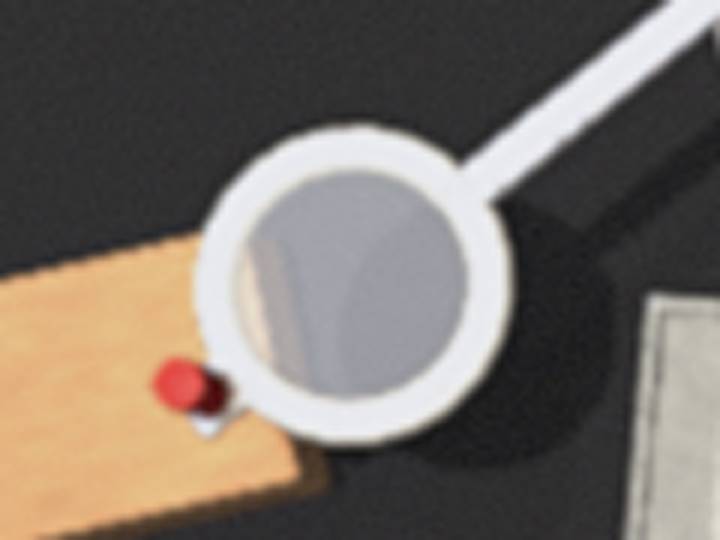

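```bash
python3 - <<'E'
from bars import *
c=cam("top");print(pix2w(c,130-.5+178.5/6,170-.5+383.5/6,260),"lens",pix2w(c,130-.5+355/6,170-.5+284/6,212))
E
```

```text
[599.00496223 372.09632874 260.        ] lens [644.09343159 310.5773672  212.        ]
```

play_rows --pt "0 0 -0.04 0 0 0 0.6" --pt "0.02 0 -0.08 0 0 -4 0.6" --pt "0.06 -0.003 -0.1 0 0 -12 0.6" --pt "0.108 -0.006 -0.1 0 0 -20 0.6" --pt "0.156 -0.01 -0.1 0 0 -28 0.6" --pt "0.204 -0.013 -0.1 0 0 -36 0.6" --pt "0.252 -0.016 -0.1 0 0 -44 0.6" --pt "0.3 -0.018 -0.1 0 0 -52 0.6"

```text
clock: 48.9
eef_pos: [607.8, 70.0, 320.9]
tool_rot: [-0.937, -2.996, 0.003]
ft_force: [0.8, -0.1, 0.3]
opening: 0.601
```

```bash
python3 - <<'E'
from bars import *
show()
p=(592,372,310);print(inc(p,down(65)))
E
```

```text
t 48.9 p [607.8  70.  320.9] R [[-0.822, 0.57, -0.003], [0.57, 0.822, -0.001], [0.002, -0.002, -1.0]] q [-1.400e-02  1.470e-01  1.428e+00 -1.000e-03  1.569e+00 -9.780e-01] F [ 0.8 -0.1  0.3] op 0.601
[0.1851, 0.2392, 0.0107, -0.1262, -0.1389, -9.7528]
```

play_rows --pt "0.028 0.036 0 0 0 -3 0.6" --pt "0.057 0.074 0 0 0 -6 0.6" --pt "0.086 0.111 0 0 0 -9.7 0.6" --pt "0.115 0.149 0 0 0 -9.7 0.6" --pt "0.144 0.186 0 0 0 -9.7 0.6" --pt "0.172 0.222 0 0 0 -9.7 0.6" --pt "0.185 0.239 0 0 0 -9.7 0.6" --pt "0.185 0.239 0 0 0 -9.7 0.6"

```text
clock: 49.7
eef_pos: [593.1, 373.3, 319.6]
tool_rot: [-0.682, -3.063, 0.004]
ft_force: [0.7, -0.8, -1.0]
opening: 0.601
```

```bash
python3 - <<'E'
from bars import *
show()
c=cam("wrist");save(c,"w41.png");print(w2pix(c,(592,372,260)),w2pix(c,(599,372,260)))
E
```

```text
t 49.7 p [593.1 373.3 319.6] R [[-0.905, 0.425, -0.004], [0.425, 0.905, -0.002], [0.003, -0.003, -1.0]] q [ 0.449  0.37   1.166  0.     1.611 -0.683] F [ 0.7 -0.8 -1. ] op 0.601
(np.float64(321.75927348360915), np.float64(255.19269948398707)) (np.float64(327.09135262545715), np.float64(265.795866706324))
```

View pics/w41.png

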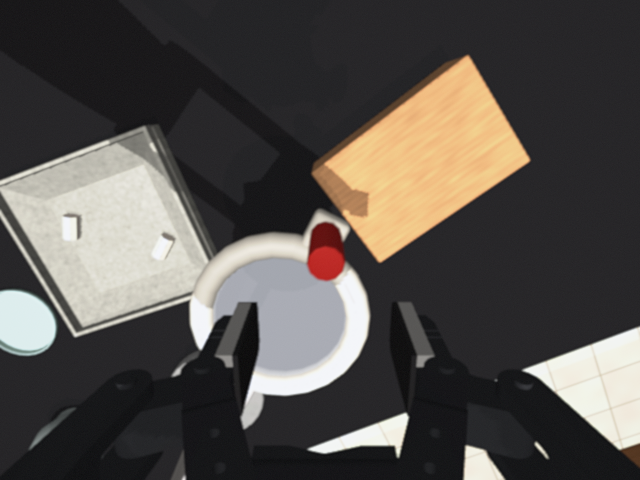

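The knob top is at (325,262), about (596,372), so the jaws are over it. Descending.

```bash
python3 - <<'E'
from bars import *
print(inc((596,372,230),down(65)))
E
```

```text
[-0.0019, 0.0019, 0.0899, -0.2239, -0.1209, -0.2198]
```

play_rows --pt "-0.002 0.002 0.03 0 0 0 0.6" --pt "-0.002 0.002 0.06 0 0 0 0.6" --pt "-0.002 0.002 0.085 -0.2 0 0 0.6" --pt "-0.002 0.002 0.09 -0.2 0 0 0.5" --pt "-0.002 0.002 0.09 -0.2 0 0 0" --pt "-0.002 0.002 0.09 -0.2 0 0 0" --pt "-0.002 0.002 0.09 -0.2 0 0 0" --pt "-0.002 0.002 0.09 -0.2 0 0 0" --squeeze 40

```text
clock: 50.55
eef_pos: [598.1, 370.4, 233.3]
tool_rot: [0.69, 3.063, 0.004]
ft_force: [0.2, -2.0, -5.3]
opening: 0.24
```

```bash
python3 - <<'E'
from h import *
show()
s=st();p=s["eef_pos"];R0=R.from_rotvec(s["tool_rot"]).as_matrix()
H=np.array([797.5,121.]);v=p[:2]-H;print("rad",np.hypot(*v),"ang from -x",np.arctan2(v[1],-v[0]))
r=np.hypot(*v);a0=np.arctan2(v[1],-v[0])
for k in range(1,17):
    a=a0-(a0-0.005)*k/16; w=H+(r+(325.5-r)*k/16)*np.array([-np.cos(a),np.sin(a)]);print(k,np.round(w),np.round(R0.T@(np.r_[w,p[2]]-p)/1000,3)[:2].tolist())
E
```

```text
t 50.55 p [598.1 370.4 233.3] R [[-0.903, 0.429, 0.002], [0.429, 0.903, 0.002], [-0.001, 0.003, -1.0]] q [ 4.420e-01  3.990e-01  1.286e+00  1.000e-03  1.453e+00 -6.850e-01] F [ 0.2 -2.  -5.3] op 0.24
rad 319.2946586559676 ang from -x 0.8963882904998289
1 [584. 359.] [0.008, -0.016]
2 [571. 347.] [0.014, -0.033]
3 [559. 335.] [0.02, -0.049]
4 [547. 321.] [0.025, -0.067]
5 [536. 307.] [0.029, -0.084]
6 [525. 292.] [0.032, -0.102]
7 [516. 277.] [0.034, -0.119]
8 [507. 261.] [0.035, -0.137]
9 [500. 245.] [0.035, -0.155]
10 [493. 229.] [0.034, -0.173]
11 [487. 212.] [0.032, -0.191]
12 [482. 194.] [0.029, -0.209]
13 [478. 177.] [0.025, -0.227]
14 [475. 159.] [0.02, -0.244]
15 [473. 141.] [0.015, -0.261]
16 [472. 123.] [0.008, -0.278]
```

play_rows --pt "0.007 -0.016 0 0 0 0 0" --pt "0.013 -0.033 0 0 0 0 0" --pt "0.019 -0.049 0 0 0 0 0" --pt "0.024 -0.067 0 0 0 0 0" --pt "0.028 -0.084 0 0 0 0 0" --pt "0.031 -0.102 0 0 0 0 0" --pt "0.034 -0.119 0 0 0 0 0" --pt "0.035 -0.137 0 0 0 0 0"

```text
clock: 51.35
eef_pos: [505.1, 264.5, 233.2]
tool_rot: [-0.686, -3.063, -0.011]
ft_force: [-4.3, 7.4, -2.0]
opening: 0.235
```

```bash
python3 - <<'E'
from h import *
show()
s=st();p=s["eef_pos"];R0=R.from_rotvec(s["tool_rot"]).as_matrix()
H=np.array([797.5,121.]);v=p[:2]-H;r=np.hypot(*v);a0=np.arctan2(v[1],-v[0]);print("rad",r,a0)
for k in range(1,9):
    a=a0-(a0-0.005)*k/8; w=H+(r+(325.5-r)*k/8)*np.array([-np.cos(a),np.sin(a)]);print(k,np.round(w),np.round(R0.T@(np.r_[w,p[2]]-p)/1000,3)[:2].tolist())
E
```

```text
t 51.35 p [505.1 264.5 233.2] R [[-0.905, 0.426, -0.001], [0.426, 0.905, 0.007], [0.004, 0.006, -1.0]] q [ 0.34   0.081  1.663  0.007  1.397 -0.792] F [-4.3  7.4 -2. ] op 0.235
rad 325.7376761080717 0.45604886010627144
1 [497. 248.] [-0.0, -0.018]
2 [491. 231.] [-0.002, -0.037]
3 [485. 213.] [-0.004, -0.055]
4 [480. 195.] [-0.007, -0.073]
5 [477. 177.] [-0.012, -0.091]
6 [474. 159.] [-0.017, -0.108]
7 [473. 141.] [-0.023, -0.126]
8 [472. 123.] [-0.031, -0.142]
```

play_rows --pt "0 -0.018 0 0 0 0 0" --pt "-0.002 -0.037 0 0 0 0 0" --pt "-0.004 -0.055 0 0 0 0 0" --pt "-0.007 -0.073 0 0 0 0 0" --pt "-0.012 -0.091 0 0 0 0 0" --pt "-0.017 -0.108 0 0 0 0 0" --pt "-0.023 -0.126 0 0 0 0 0" --pt "-0.031 -0.142 0 0 0 0 0"

```text
clock: 52.15
eef_pos: [472.4, 121.2, 233.1]
tool_rot: [-0.687, -3.063, -0.007]
ft_force: [-6.4, 4.0, 0.7]
opening: 0.237
```

play_rows --pt "0 0 0 0 0 0 0" --pt "0 0 0 0 0 0 0"

```text
clock: 52.35
eef_pos: [472.5, 119.6, 233.1]
tool_rot: [-0.691, -3.062, -0.001]
ft_force: [-11.4, -2.7, 2.6]
opening: 0.239
```

```bash
python3 - <<'E'
from h import *
show()
c=cam("side");save(c,"s42.png",(180,140,420,320),3)
c=cam("top");save(c,"t42.png",(200,130,400,320),4)
E
```

```text
t 52.35 p [472.5 119.6 233.1] R [[-0.903, 0.429, -0.002], [0.429, 0.903, 0.001], [0.003, 0.0, -1.0]] q [ 8.500e-02 -1.200e-01  1.861e+00  1.000e-03  1.403e+00 -1.042e+00] F [-11.4  -2.7   2.6] op 0.239
```

View pics/t42.png

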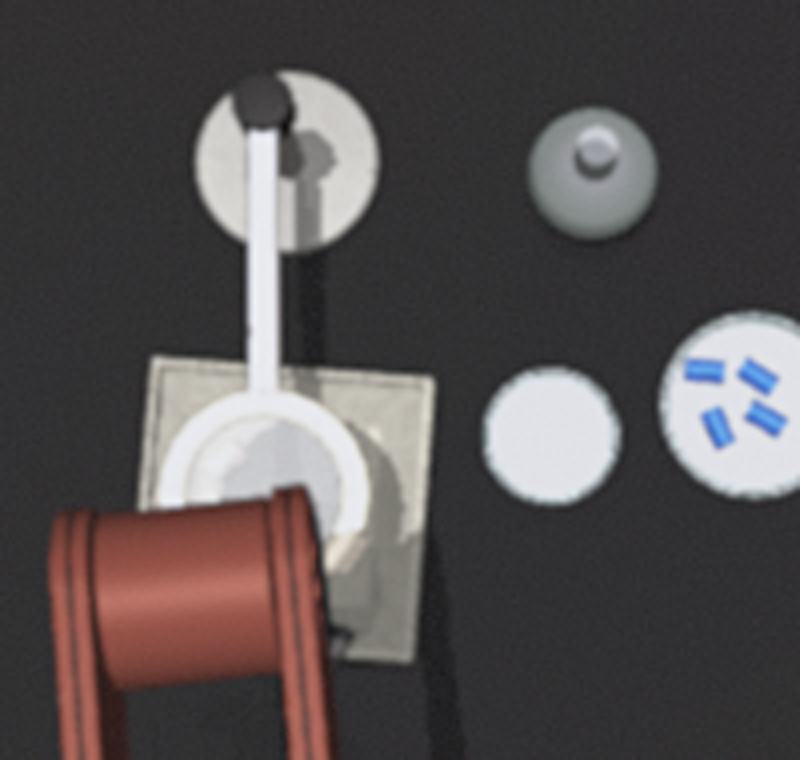

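View pics/s42.png

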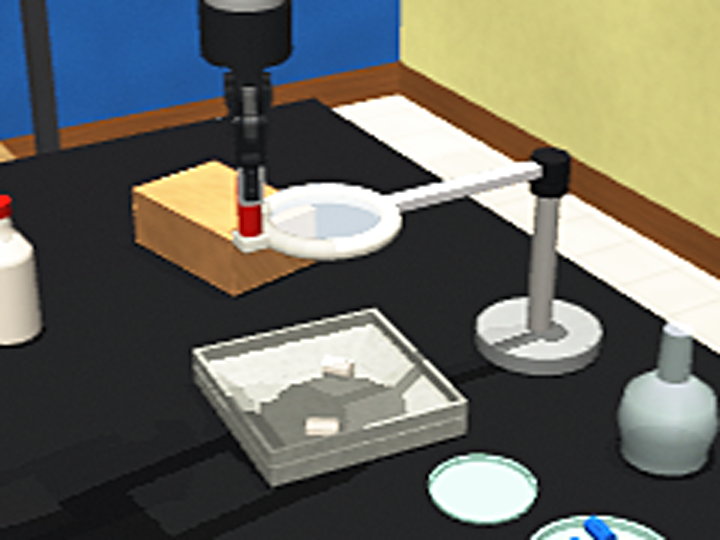

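```bash
python3 - <<'E'
from h import *
c=np.load("/tmp/top13.npy",allow_pickle=True).item()
A=lambda x,y,z:pix2w(c,200-.5+(x+.5)/4,130-.5+(y+.5)/4,z)
print("lens",A(263,493,212))
t=[A(*q,38) for q in((153,357),(433,377),(413,662))];print("tray",(t[0]+t[2])/2)
B=lambda x,y:pix2w(c,210-.5+(x+.5)/6,190-.5+(y+.5)/6,38)
print("tray13",np.mean([B(173,180),B(590,208),B(558,632),B(135,602)],0))
E
```

```text
lens [547.6669955  119.22066062 212.        ]
tray [549.20150967 122.14659843  38.        ]
tray13 [548.60338994 121.92443583  38.        ]
```

The lens is within about 4 mm of the tray centre. Releasing and withdrawing.

play_rows --pt "0 0 0 0 0 0 0.3" --pt "0 0 0 0 0 0 0.5" --pt "0 0 0 0 0 0 0.6" --pt "0 0 0 0 0 0 0.6" --pt "0 0 -0.03 0 0 0 0.6" --pt "0 0 -0.07 0 0 0 0.6" --pt "0 0 -0.11 0 0 0 0.6" --pt "0 0 -0.13 0 0 0 0.6"

```text
clock: 53.25
eef_pos: [475.5, 120.3, 366.4]
tool_rot: [0.689, 3.058, 0.007]
ft_force: [-0.4, -0.4, 0.3]
opening: 0.599
```

play_rows --pt "0.02 -0.02 0 0 0 0 0.6" --pt "0.05 -0.06 0 0 0 0 0.6" --pt "0.07 -0.1 0 0 0 0 0.6" --pt "0.07 -0.14 0 0 0 0 0.6" --pt "0.07 -0.18 0 0 0 0 0.6" --pt "0.07 -0.22 0 0 0 0 0.6" --pt "0.07 -0.26 0 0 0 0 0.6" --pt "0.07 -0.26 0 0 0 0 0.6"

```text
clock: 54.05
eef_pos: [298.1, -88.6, 361.5]
tool_rot: [0.704, 3.06, 0.001]
ft_force: [0.6, -0.5, -0.7]
opening: 0.6
```

```bash
python3 - <<'E'
from h import *
show()
c=cam("top");save(c,"t43.png",(90,130,520,350),1.8);save(c,"t43b.png",(200,130,400,320),4)
c=cam("side");save(c,"s43.png",(160,130,500,460),2)
E
```

```text
t 54.05 p [298.1 -88.6 361.5] R [[-0.9, 0.437, 0.002], [0.437, 0.9, 0.0], [-0.002, 0.001, -1.0]] q [-5.460e-01 -6.420e-01  2.002e+00  1.000e-03  1.779e+00 -1.664e+00] F [ 0.6 -0.5 -0.7] op 0.6
```

View pics/t43.png

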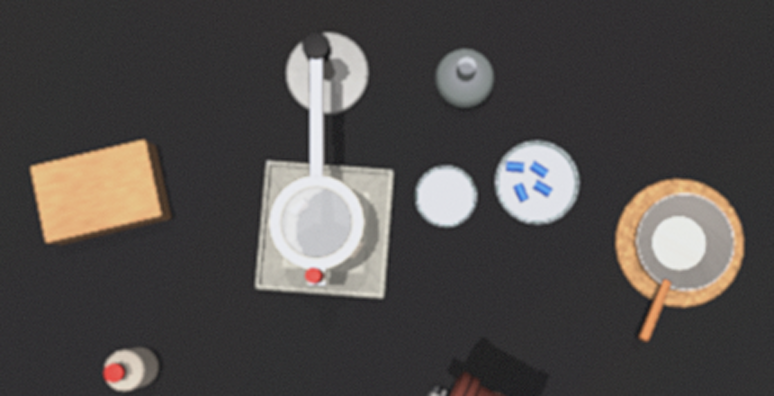

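View pics/t43b.png

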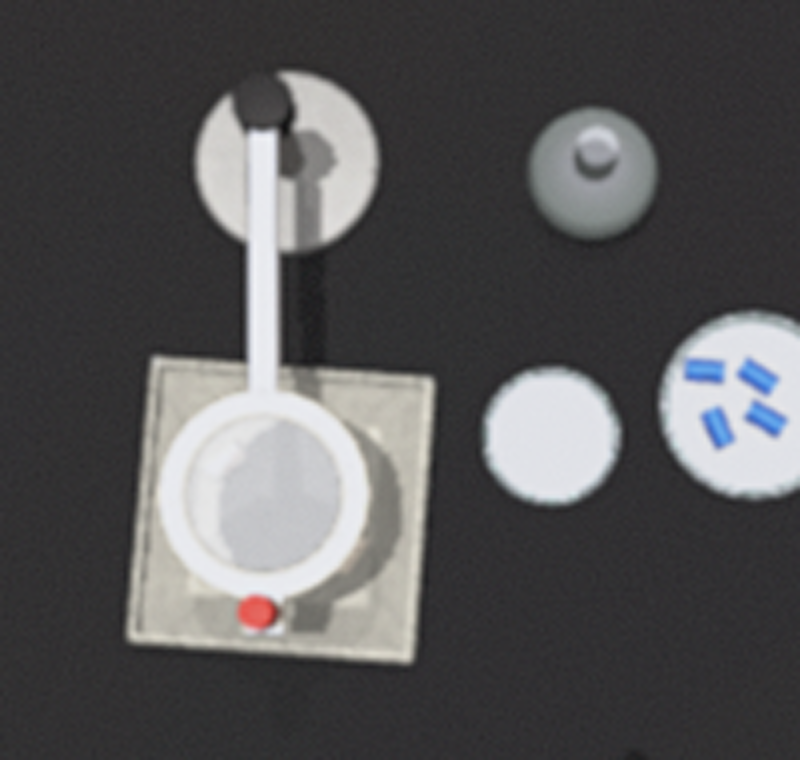

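View pics/s43.png

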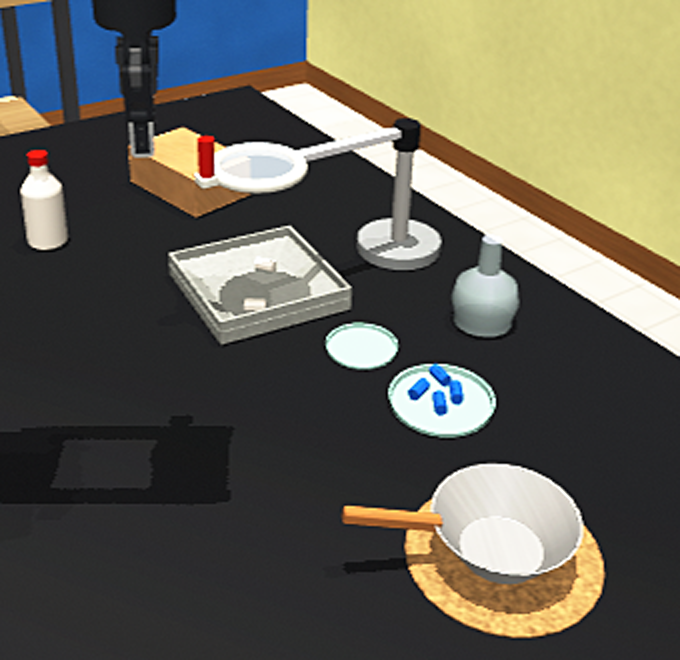

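Everything is in place: the lens is centred over the tray, four blues are in the dish, two whites in the tray, the pan is on its mat and the arm is clear. Handing in.

```bash
python3 - <<'E'
from h import *
show();print(robot.finish_job())
E
```

```text
t 54.15 p [299.5 -85.4 361.5] R [[-0.902, 0.432, 0.003], [0.432, 0.902, 0.002], [-0.001, 0.003, -1.0]] q [-0.537 -0.64   2.001  0.003  1.779 -1.66 ] F [-0.5 -0.1  0.4] op 0.6
the job is handed in; nothing more can be done
None
```

The job is done and handed in at about 54 s of the 210 s allowed. No verdict came back. I swung the magnifier clear, tipped all six bars into the tray, and stood the empty pan back on its mat. The four blue bars then went into the large dish, and I swung the lens back over the tray.

**Last checks (camera images):**
- **Lens:** about 4 mm from the tray's centre; I measured this just before letting go of the knob, and it looked unmoved in the final picture.
- **Bars:** four blue ones lie separate and inside the dish rim; two white ones are in the tray.
- **Pan:** upright, about 3–4 mm from the mat's centre when measured after release, and unmoved in the final picture.
- **Bystanders:** the wash bottle, flask and carton look unmoved by eye; I did not measure them.
- **Robot:** the arm was clear of everything.

**What failed or disagreed:**
- **Missed grasp:** the first try at a blue bar closed on nothing. The side camera put the shut fingertips about 9 mm behind the reported TCP, where the description says 17 mm ahead. I gripped about 20 mm lower after that, and every later grasp held.
- **White bar moved:** I shifted one white bar aside within the tray to reach a blue one beside it.
- **Side load on the lamp:** the first swing put up to about 16 N sideways on the knob because my hinge estimate was a few millimetres off.

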